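Right the fallen bottles, mesh the feed gear and wind the row up

ROBOT

A 6-joint arm with a two-finger parallel gripper is mounted at the origin on the work surface; the furniture and walls round the work are solid. World frame = base frame: x ahead of the robot, y to its left, z up, the work surface at z = 0. Lengths are in m, angles in rad, forces in N, time in s.
With the tool pointing down it reaches from about 0.375 to 0.9 m from the base axis. Payload 3.1 kg.
Tool frame: the origin (TCP) lies on the centre line of the jaws, within the pads' length; the fingertips stand 19 mm ahead of it and the grasp point (between the pads) is the TCP; z points along the fingers, y is the line along which they close (so a half turn about z gives the same grasp; the last joint's range is limited). The gripper opens to 85 mm and grips with 20 to 120 N. Pads are 22 mm wide; open, the fingers measure 114 mm over their backs; the gripper's body (76 mm by 85 mm) begins 54 mm behind the grasp point. The pads swing forward as they close: fully open they stand 13 mm farther back than shut.
Start: joints at [-1.304, 0.527, 1.433, -0, 1.181, -0.178], TCP at [0.269, -0.564, 0.25] pointing down, gripper open.
Joint ranges: [-3.08, 3.08], [-0.75, 2.2], [0.22, 2.44], [-1.43, 4.57], [0, 2.65], [-2.85, 2.85]. Speed limits (rad/s): [2.79, 2.79, 3.14, 3.14, 3.14, 3.14].

INTERFACE

Orientations are given as a unit quaternion [x, y, z, w].
In Python, from station import manip gives the robot as it stands.
- The arm moves only by the tool servo_tool, never from a script. Its argument "rows" is a list that holds one entry, the list of rows, each a list of 7 numbers: the turn, a rotation vector about the tool's x, y, z in degrees, then the shift along the tool's x, y, z in m, then the gripper command: -1 is shut, 1 is fully open, values between are in proportion. In form: [[[wx, wy, wz, tx, ty, tz, jaw], ...]]. A call has 1 to 8 rows; each row shifts and turns the commanded pose from where the row before left it, along the tool's axes as they then stand; what a row does not reach is not made up. A row lasts 1/12 s, in which the tool goes at most 41.7 mm and 7.16 degrees, less where a joint would pass 70% of its speed; a pose out of reach is approached as far as the arm can. A call is refused whole if a number of a shift passes 0.0417 or a number of a turn 7.16, either way. A call with a gripper value outside its range is refused whole. The fingers move at their own pace and stop on an object; "squeeze" is the grip in N (left out, the last holds). Time passes only in rows, so rows that do not move let the fingers close. It gives the time, the measured TCP pose, the force, the opening and the grip force at its end, in the units of the state.
- manip.sense(): the state, without advancing time (a new reading comes with each control period).
- manip.snapshot(name): name is "scene" or "top"; returns the picture (400x640x3 uint8, blue, green, red); there is no depth.
- manip.camera_info(name): a dict with "K" (3x3 intrinsics, pixels), "k1" (the pictures are not rectified: a ray, as slopes to the right and down, at radius r is drawn at 1 + k1 r^2 times it, then the intrinsics apply), "camera_from_world" (4x4, takes a point from world to camera coordinates). Camera axes: x right, y down, z forward; pixel columns grow to the right and rows downward; lengths in m; the calibration is good to about 2 mm. A picture is of the moment at which its call begins. camera_info takes no time and is no camera call.
- manip.sign_off(): hands the job in; it is judged then, once.
The state is a dict: "t": time; "q": joint angles; "qd": joint speeds; "tau": joint torques, N m; "tcp_pos": TCP position; "tool_rot": TCP orientation; "force": force on the tool from outside, world axes, zero at the start; "ft_torque": the same for the moment, N m; "finger_gap": opening from 0.0 (shut) to 1.0 (fully open); "gripper_force": force on a finger pad.
Only numpy, scipy, OpenCV 4.12 (cv2) and the standard library are available. Lean on these libraries where they do the work, as an engineer would, in place of code of your own. Each camera call takes 0.05 s, during which the arm holds its last target. There are 200 camera calls.

TASK

Some glue bottles have fallen out of the feed lane: stand each of them upright on the lane's floor among the bottles still there. Also put the feed in gear by easing the gear knob away from you until the teeth are fully home; the teeth clash at first, so never force the knob but rock the handwheel a little and try again. Only when all bottles are up and the gear is home, wind the handwheel (never push the pusher itself) until the whole row is closed up against the end stop with every bottle upright; leave the picture frame and the wax tin where they are.

Things in the scene. Friction and masses are not known exactly. Their poses are not given: they have to be found in the camera images.
- feeder: hand-wound bottle feed lane, fixed, 475 mm wide. Origin: on the table under the lane's centre line; +y along the lane from pusher to stop, +x away from the operator, z up. Lane: smooth white floor at z = 12 mm, 39 mm wide about x = 0, between two guide rails 5 mm thick, top z = 42 mm. Behind it a belt, x = 45 to 63 mm, top z = 97 mm, along its whole length
- gear_head (a point): middle of the gear head, on the drive axis (along x of the feeder, y = -205, z = 78 mm), x = -38 mm: green bearing pedestals at x = -98 and -8 mm (12 mm thick, 44 mm wide, top z = 122 mm); between them, open to view, a steel plate with six square teeth on the handwheel's spindle faces a brass ring with six teeth on the belt shaft
- gear_knob (a joint): shift of the gear knob, which carries spindle, handwheel and steel plate along with it, m: 0 = out of gear, 0.011 = fully home (teeth 7 mm deep in one another). Slides with about 4 N of friction and stays where it is left. Where tooth stands on tooth it stops at about 0.004
- knob_grip (a point): centre of the gear knob, a black ball 28 mm across on an upright stem 10 mm thick, 156 mm above the table; out of gear it is at x = -70, y = -205 mm of the feeder, and goes into gear along the feeder's +x (away from the operator)
- handwheel (a joint): angle of the handwheel and its steel toothed plate, rad, endless; positive moves the wheel's top along the feeder's +y. Friction 0.05 N m, in gear 0.17. At 0 the four spokes point up, down, left, right. The teeth face gaps and can mesh when (this angle - pusher / 0.018) is within 0.1 of a multiple of pi/3; otherwise they clash
- wheel_hub (a point): centre of the handwheel: four spokes (rods 10 mm thick, each ending in a black ball 18 mm across centred 55 mm from the axis) round a hub 34 mm across, in the plane x = -145 mm of the feeder (-134 mm in gear); axis along x, 78 mm above the table
- pusher (a joint): travel of the pusher along the lane towards the stop, m: 0 = fully back, 0.25 at most. In gear it moves 0.018 m per rad of the handwheel; out of gear the wheel does not move it
- pusher_face (a point): middle of the pusher's flat face (34 mm wide, z = 15 to 65 mm; its arm behind the face rises to 108 mm) on the lane's centre line, 310 mm from the stop when fully back
- stop_face (a point): middle of the end stop's face (top 52 mm above the table) on the lane's centre line, y = 150 mm of the feeder
- bottle_a_mid (a point): dropper bottle 102 mm tall: body 33 mm across (faint flats: 31 to 34.5) up to 58 mm, shoulder to 69, collar 23.5 mm across at 62-77 mm, bulb 13 mm across above; 70 g, centre of mass 37 mm up. Point: on its axis half-way up, 51 mm from the base; z runs from base to bulb. Stands in the lane at the start.
- bottle_b_mid (a point): dropper bottle 102 mm tall: body 33 mm across (faint flats: 31 to 34.5) up to 58 mm, shoulder to 69, collar 23.5 mm across at 62-77 mm, bulb 13 mm across above; 70 g, centre of mass 37 mm up. Point: on its axis half-way up, 51 mm from the base; z runs from base to bulb. Stands in the lane at the start.
- bottle_c_mid (a point): dropper bottle 102 mm tall: body 33 mm across (faint flats: 31 to 34.5) up to 58 mm, shoulder to 69, collar 23.5 mm across at 62-77 mm, bulb 13 mm across above; 70 g, centre of mass 37 mm up. Point: on its axis half-way up, 51 mm from the base; z runs from base to bulb. Lies on its side on the table at the start (axis 16 mm above it); may be absent.
- bottle_d_mid (a point): dropper bottle 102 mm tall: body 33 mm across (faint flats: 31 to 34.5) up to 58 mm, shoulder to 69, collar 23.5 mm across at 62-77 mm, bulb 13 mm across above; 70 g, centre of mass 37 mm up. Point: on its axis half-way up, 51 mm from the base; z runs from base to bulb. Lies on its side on the table at the start (axis 16 mm above it); may be absent.
- bottle_e_mid (a point): dropper bottle 102 mm tall: body 33 mm across (faint flats: 31 to 34.5) up to 58 mm, shoulder to 69, collar 23.5 mm across at 62-77 mm, bulb 13 mm across above; 70 g, centre of mass 37 mm up. Point: on its axis half-way up, 51 mm from the base; z runs from base to bulb. Lies on its side on the table at the start (axis 16 mm above it); may be absent.
- picture_frame: picture frame 150 x 126 x 16 mm lying behind the feeder, a bystander
- wax_tin: round wax tin 62 mm across, 35 mm high, standing left of the feeder, a bystander

How it is judged:
On the way:
1. every bottle stands upright in the lane and the gear is fully home, while the pusher is still back (within 30 mm) (angle between each of bottle_a_mid, bottle_b_mid, bottle_c_mid, bottle_d_mid, bottle_e_mid's own z axis and vertical below 0.12 rad and x of bottle_a_mid in the frame of feeder between -0.012 and 0.012 m and y of bottle_a_mid in the frame of feeder between -0.16 and 0.15 m and z of bottle_a_mid in the frame of feeder between 0.058 and 0.07 m and x of bottle_b_mid in the frame of feeder between -0.012 and 0.012 m and y of bottle_b_mid in the frame of feeder between -0.16 and 0.15 m and z of bottle_b_mid in the frame of feeder between 0.058 and 0.07 m and x of bottle_c_mid in the frame of feeder between -0.012 and 0.012 m and y of bottle_c_mid in the frame of feeder between -0.16 and 0.15 m and z of bottle_c_mid in the frame of feeder between 0.058 and 0.07 m and x of bottle_d_mid in the frame of feeder between -0.012 and 0.012 m and y of bottle_d_mid in the frame of feeder between -0.16 and 0.15 m and z of bottle_d_mid in the frame of feeder between 0.058 and 0.07 m and x of bottle_e_mid in the frame of feeder between -0.012 and 0.012 m and y of bottle_e_mid in the frame of feeder between -0.16 and 0.15 m and z of bottle_e_mid in the frame of feeder between 0.058 and 0.07 m and value of joint gear_knob above 0.0095 m and value of joint pusher below 0.03 m), for 0.2 s.
At the end, for the whole second after the job is handed in: gear knob past 9.5 mm; every bottle upright within 7 degrees on the lane's floor; the first against the stop within 5 mm, the others close behind it each within 4 mm of a neighbour, and the pusher against the last (within 6 mm); all at rest (angle between each of bottle_a_mid, bottle_b_mid, bottle_c_mid, bottle_d_mid, bottle_e_mid's own z axis and vertical below 0.12 rad and x of bottle_a_mid in the frame of feeder between -0.012 and 0.012 m and y of bottle_a_mid in the frame of feeder between -0.16 and 0.15 m and z of bottle_a_mid in the frame of feeder between 0.058 and 0.07 m and x of bottle_b_mid in the frame of feeder between -0.012 and 0.012 m and y of bottle_b_mid in the frame of feeder between -0.16 and 0.15 m and z of bottle_b_mid in the frame of feeder between 0.058 and 0.07 m and x of bottle_c_mid in the frame of feeder between -0.012 and 0.012 m and y of bottle_c_mid in the frame of feeder between -0.16 and 0.15 m and z of bottle_c_mid in the frame of feeder between 0.058 and 0.07 m and x of bottle_d_mid in the frame of feeder between -0.012 and 0.012 m and y of bottle_d_mid in the frame of feeder between -0.16 and 0.15 m and z of bottle_d_mid in the frame of feeder between 0.058 and 0.07 m and x of bottle_e_mid in the frame of feeder between -0.012 and 0.012 m and y of bottle_e_mid in the frame of feeder between -0.16 and 0.15 m and z of bottle_e_mid in the frame of feeder between 0.058 and 0.07 m and value of joint gear_knob above 0.0095 m and (y of bottle_a_mid in the frame of feeder between 0.1278 and 0.1365 m or y of bottle_b_mid in the frame of feeder between 0.1278 and 0.1365 m or y of bottle_c_mid in the frame of feeder between 0.1278 and 0.1365 m or y of bottle_d_mid in the frame of feeder between 0.1278 and 0.1365 m or y of bottle_e_mid in the frame of feeder between 0.1278 and 0.1365 m) and (y of bottle_a_mid in the frame of feeder between 0.1278 and 0.1365 m or y of bottle_a_mid in the frame of feeder between 0.0934 and 0.1055 m or y of bottle_a_mid in the frame of feeder between 0.059 and 0.0745 m or y of bottle_a_mid in the frame of feeder between 0.0246 and 0.0435 m or y of bottle_a_mid in the frame of feeder between -0.0098 and 0.0125 m) and (y of bottle_b_mid in the frame of feeder between 0.1278 and 0.1365 m or y of bottle_b_mid in the frame of feeder between 0.0934 and 0.1055 m or y of bottle_b_mid in the frame of feeder between 0.059 and 0.0745 m or y of bottle_b_mid in the frame of feeder between 0.0246 and 0.0435 m or y of bottle_b_mid in the frame of feeder between -0.0098 and 0.0125 m) and (y of bottle_c_mid in the frame of feeder between 0.1278 and 0.1365 m or y of bottle_c_mid in the frame of feeder between 0.0934 and 0.1055 m or y of bottle_c_mid in the frame of feeder between 0.059 and 0.0745 m or y of bottle_c_mid in the frame of feeder between 0.0246 and 0.0435 m or y of bottle_c_mid in the frame of feeder between -0.0098 and 0.0125 m) and (y of bottle_d_mid in the frame of feeder between 0.1278 and 0.1365 m or y of bottle_d_mid in the frame of feeder between 0.0934 and 0.1055 m or y of bottle_d_mid in the frame of feeder between 0.059 and 0.0745 m or y of bottle_d_mid in the frame of feeder between 0.0246 and 0.0435 m or y of bottle_d_mid in the frame of feeder between -0.0098 and 0.0125 m) and (y of bottle_e_mid in the frame of feeder between 0.1278 and 0.1365 m or y of bottle_e_mid in the frame of feeder between 0.0934 and 0.1055 m or y of bottle_e_mid in the frame of feeder between 0.059 and 0.0745 m or y of bottle_e_mid in the frame of feeder between 0.0246 and 0.0435 m or y of bottle_e_mid in the frame of feeder between -0.0098 and 0.0125 m) and (y of bottle_a_mid in the frame of feeder between 0.1278 and 0.1365 m or distance between bottle_a_mid and bottle_b_mid below 0.0385 m or distance between bottle_a_mid and bottle_c_mid below 0.0385 m or distance between bottle_a_mid and bottle_d_mid below 0.0385 m or distance between bottle_a_mid and bottle_e_mid below 0.0385 m) and (y of bottle_b_mid in the frame of feeder between 0.1278 and 0.1365 m or distance between bottle_b_mid and bottle_a_mid below 0.0385 m or distance between bottle_b_mid and bottle_c_mid below 0.0385 m or distance between bottle_b_mid and bottle_d_mid below 0.0385 m or distance between bottle_b_mid and bottle_e_mid below 0.0385 m) and (y of bottle_c_mid in the frame of feeder between 0.1278 and 0.1365 m or distance between bottle_c_mid and bottle_a_mid below 0.0385 m or distance between bottle_c_mid and bottle_b_mid below 0.0385 m or distance between bottle_c_mid and bottle_d_mid below 0.0385 m or distance between bottle_c_mid and bottle_e_mid below 0.0385 m) and (y of bottle_d_mid in the frame of feeder between 0.1278 and 0.1365 m or distance between bottle_d_mid and bottle_a_mid below 0.0385 m or distance between bottle_d_mid and bottle_b_mid below 0.0385 m or distance between bottle_d_mid and bottle_c_mid below 0.0385 m or distance between bottle_d_mid and bottle_e_mid below 0.0385 m) and (y of bottle_e_mid in the frame of feeder between 0.1278 and 0.1365 m or distance between bottle_e_mid and bottle_a_mid below 0.0385 m or distance between bottle_e_mid and bottle_b_mid below 0.0385 m or distance between bottle_e_mid and bottle_c_mid below 0.0385 m or distance between bottle_e_mid and bottle_d_mid below 0.0385 m) and y of any of bottle_a_mid, bottle_b_mid, bottle_c_mid, bottle_d_mid, bottle_e_mid in the frame of pusher_face below 0.0225 m and linear speed of each of bottle_a, bottle_b, bottle_c, bottle_d, bottle_e below 0.02 m/s); the robot touches nothing.
It fails at once if the gear knob is forced: out of mesh, tooth is pressed on tooth with more than 45 N (contact force between handwheel and dog_ring above 45 N and value of joint gear_knob below 0.006 m).
It fails at once if the pusher is pushed by hand (contact force between the arm and pusher above 8 N).
It fails at once if the pusher is pushed by hand (contact force between the fingers and pusher above 8 N).
It fails at once if the picture frame is shifted more than 30 mm (distance of picture_frame from where it was at the start of the episode above 0.03 m).
It fails at once if the wax tin is shifted more than 30 mm (distance of wax_tin from where it was at the start of the episode above 0.03 m).
Of bottle_c, bottle_d, bottle_e only 2 to 3 are there at a start; the rules pass over those that are not, and their reading is None.
At some moment in a run one of bottle_a, bottle_b may be knocked a few centimetres aside while the robot is not near it.
Once in a run the grip may slacken for a moment while it holds something.
It also fails if it takes over 210 s, if anything falls off the work surface, if the arm or the gripper's body presses on something with over 40 N, if the wrist force passes 120 N, or if a joint passes its speed limit or range.

## Working session

There is one attempt and no reset: what is moved stays moved. The work goes in short steps, Python scripts to look and compute and a tool call to move; the robot and the scene stay as the last step left them, time stands still between calls to the robot, and variables do not carry over. Pictures are saved under pics/ and viewed, at most 14 in all, crops included, and the job is handed in when it is done.

Besides the shell and the picture viewer there is one more tool, called after ">>>" as name(argument=value, ...), one argument or row to a line, values as JSON. servo_tool: Moves the arm, as the interface text tells. Its arguments: {"type":"object","properties":{"rows":{"type":"array","items":{"type":"array","items":{"type":"array","items":{"type":"number"}}}},"squeeze":{"type":"number"}},"required":["rows"]}

```bash
ls; mkdir -p pics
python3 - <<'E'
from station import manip
import cv2,numpy as np
np.set_printoptions(precision=4,suppress=True)
for n in("scene","top"):
    im=manip.snapshot(n);cv2.imwrite(f"pics/{n}0.png",im)
    c=manip.camera_info(n);print(n,np.array(c["K"]),c["k1"]);print(np.array(c["camera_from_world"]))
print(manip.sense())
E
```

```text
pics
scene [[479.5534   0.     314.6463]
 [  0.     479.5534 199.4089]
 [  0.       0.       1.    ]] 0.03399732485497886
[[-0.8927 -0.4506  0.0095  0.5163]
 [-0.1951  0.3673 -0.9094  0.2207]
 [ 0.4063 -0.8137 -0.4158  1.0335]
 [ 0.      0.      0.      1.    ]]
top [[425.5797   0.     315.1093]
 [  0.     425.5797 205.0894]
 [  0.       0.       1.    ]] -0.0341653046078771
[[ 0.0295 -0.9996 -0.0042  0.0069]
 [-0.9928 -0.0288 -0.1163  0.6061]
 [ 0.1162  0.0076 -0.9932  0.9621]
 [ 0.      0.      0.      1.    ]]
{'t': 0.1, 'q': array([-1.3045,  0.5284,  1.4338, -0.    ,  1.1814, -0.1785]), 'qd': array([-0.0014, -0.0011, -0.0032,  0.0001, -0.0024,  0.0012]), 'tau': array([ -0.0002, -44.3305, -17.8587,  -0.0002,   0.0039,  -0.    ]), 'tcp_pos': array([ 0.2688, -0.5636,  0.2494]), 'tool_rot': array([ 0.9754,  0.2206, -0.    , -0.001 ]), 'force': array([ 0.7843,  0.3756, -0.2794]), 'ft_torque': array([ 0.0018,  0.0362, -0.0302]), 'gripper_force': 0.0, 'finger_gap': 1.0044215694231144}
```

View pics/scene0.png

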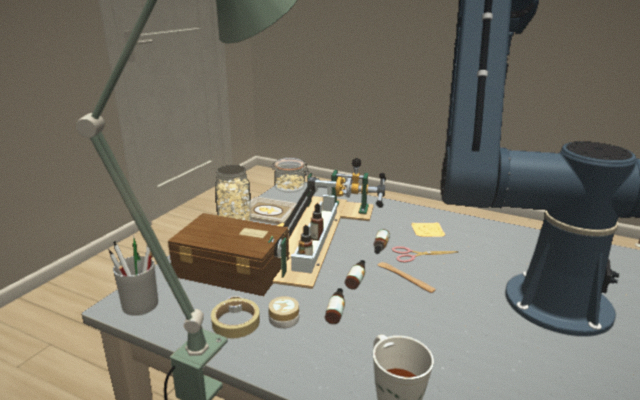

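View pics/top0.png

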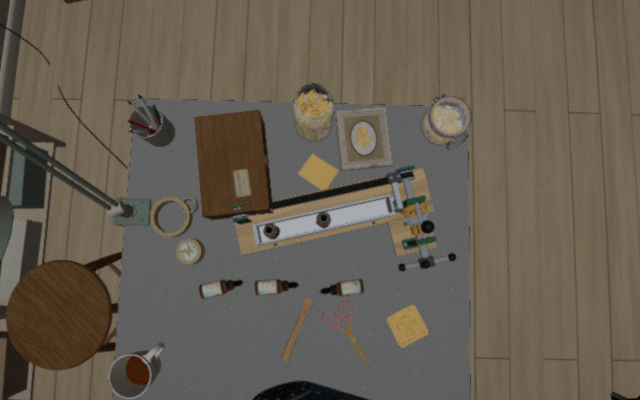

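The scene view shows three bottles lying in front of the feeder, at about (382,238), (355,273) and (335,305). The top view shows them at about (345,288), (270,287) and (215,289). Two more stand in the lane at (270,231) and (323,220). The gear head is at right, around (425,230).

```bash
cat > h.py <<'E'
from station import manip
import cv2,numpy as np
from scipy.spatial.transform import Rotation as R
np.set_printoptions(precision=4,suppress=True)
def cam(n):
    c=manip.camera_info(n);return np.array(c["K"]),c["k1"],np.array(c["camera_from_world"])
def ray(n,px):
    K,k,T=cam(n);d=np.linalg.solve(K,[px[0],px[1],1])[:2];u=d.copy()
    for _ in range(20):u=d/(1+k*(u@u))
    Ri=T[:3,:3].T;return -Ri@T[:3,3],Ri@np.r_[u,1]
def onz(n,px,z):
    o,d=ray(n,px);return o+d*(z-o[2])/d[2]
def two(p1,p2):
    o1,d1=ray("top",p1);o2,d2=ray("scene",p2)
    s=np.linalg.lstsq(np.c_[d1,-d2],o2-o1,rcond=None)[0]
    a,b=o1+s[0]*d1,o2+s[1]*d2;return (a+b)/2,np.linalg.norm(a-b)
def proj(n,P):
    K,k,T=cam(n);p=T[:3,:3]@P+T[:3,3];u=p[:2]/p[2];u=u*(1+k*(u@u));return (K@np.r_[u,1])[:2]
def crop(im,x0,x1,y0,y1,f,name,g=0.6):
    c=im[y0:y1,x0:x1];c=(255*(c/255.)**g).astype(np.uint8)
    cv2.imwrite(name,cv2.resize(c,None,fx=f,fy=f,interpolation=cv2.INTER_CUBIC))
E
python3 - <<'E'
from h import *
t=cv2.imread("pics/top0.png")
crop(t,195,465,155,305,2.96,"pics/topc.png")
s=cv2.imread("pics/scene0.png")
crop(s,230,430,140,330,3,"pics/scenec.png")
E
```

```text
(no output)
```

View pics/topc.png

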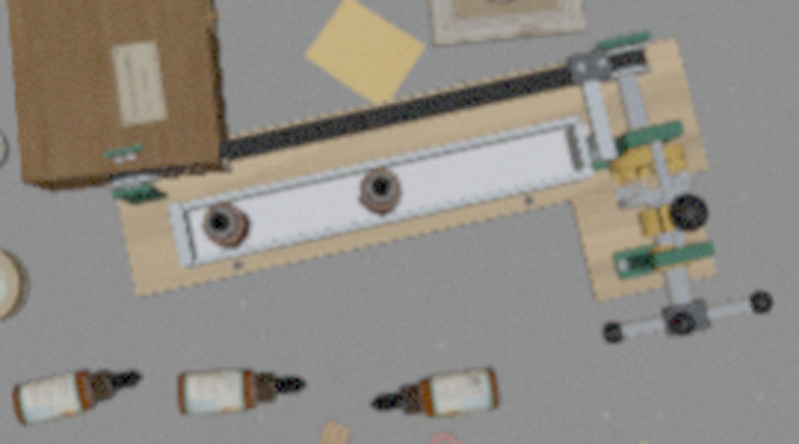

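View pics/scenec.png

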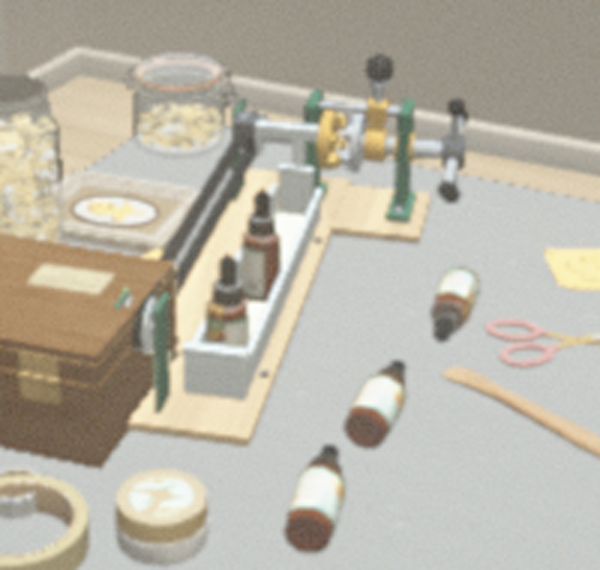

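The crops show the lane end stop at left (crop x≈188) and the pusher face at crop (590,150). The knob is at crop (689,212) and the wheel balls are at (613,332), (762,301) and, for the top one, (682,322). The bottle bulbs point right, right and left. Next I compute the poses.

```bash
cat > pose.py <<'E'
from h import *
from scipy.optimize import least_squares
T=lambda x,y:np.array([195+x/2.96,155+y/2.96]); S=lambda x,y:np.array([230+x/3,140+y/3])
def f2w(p,P):
    c,s=np.cos(p[2]),np.sin(p[2]);return np.array([p[0]+c*P[0]-s*P[1],p[1]+s*P[0]+c*P[1],P[2]])
def w2f(p,W):
    c,s=np.cos(p[2]),np.sin(p[2]);d=np.array(W[:2])-p[:2];return np.array([c*d[0]+s*d[1],-s*d[0]+c*d[1],W[2]])
def wheel(a,k):a=a+k*np.pi/2;return np.array([-.145,-.205+.055*np.sin(a),.078+.055*np.cos(a)])
E
python3 - <<'E'
from pose import *
im=cv2.imread("pics/top0.png")
hsv=cv2.cvtColor(im,cv2.COLOR_BGR2HSV)
m=((hsv[...,1]<50)&(hsv[...,2]>110)).astype(np.uint8);m[:190]=0;m[250:]=0;m[:,:250]=0;m[:,398:]=0
n,l,st,ce=cv2.connectedComponentsWithStats(m);i=1+st[1:,4].argmax();ys,xs=np.where(l==i)
r=cv2.minAreaRect(np.c_[xs,ys].astype(np.float32));print("lane",st[i],r)
box=cv2.boxPoints(r)
print("lane corners world z42",[onz("top",b,.042)[:2] for b in box])
k,e=two(T(689,212),S(379,68));print("knob",k,e)
obs=[("top",T(689,212),(-.07,-.205,.156)),("scene",S(379,68),(-.07,-.205,.156))]
ob2=[("top",T(613,332),1),("top",T(762,301),3),("top",T(682,322),0),("scene",S(457,108),0),("scene",S(449,190),2)]
# lane side edges midpoints lie on x=+-.0245, z .042
def res(p):
    o=[proj(n,f2w(p,P))-q for n,q,P in obs]+[proj(n,f2w(p,wheel(p[3],k)))-q for n,q,k in ob2]
    e=[]
    for b in box: 
        x=w2f(p,onz("top",b,.042))[0]; e.append((abs(x)-.0245)*420*2)
    return np.r_[np.concatenate(o),e]
s=least_squares(res,[.55,0,.2,0]);print(s.x,s.cost);print(s.fun)
np.save("feeder.npy",s.x);p=s.x
for b in box: print("corner f",w2f(p,onz("top",b,.042)))
for n,q in(("a",T(218,221)),("b",T(380,187))):print(n,w2f(p,onz("top",q,.112)))
for n,b,t in((1,(18,401),(140,377)),(2,(179,393),(304,383)),(3,(496,390),(374,402))):
    B=onz("top",T(*b),.016);t=onz("top",T(*t),.016);u=(t-B)/np.linalg.norm(t-B)
    print(n,"base",B,"len",np.linalg.norm(t-B),"u deg",np.degrees(np.arctan2(u[1],u[0])),"mid",(B+t)/2, "f",w2f(p,(B+t)/2))
print("pusher px", w2f(p,onz("top",T(585,150),.065)))
E
```

```text
lane [ 252  194  144   51 2625] ((323.648681640625, 219.184814453125), (22.51450538635254, 144.53372192382812), 77.753662109375)
lane corners world z42 [array([0.5575, 0.1728]), array([ 0.6389, -0.154 ]), array([ 0.5875, -0.1655]), array([0.5071, 0.1594])]
knob [ 0.5534 -0.209   0.1544] 0.001214483800242096
[0.5719 0.0071 0.2442 0.3268] 5.7398550432613415
[ 0.1582  0.1685 -0.2668 -0.4922  0.4478 -0.0932 -0.2373  0.4257 -0.2176
  0.6459 -1.0093 -0.7304  0.4515  0.4426  1.3986  1.3225  1.6924  1.2963]
corner f [0.0262 0.1642 0.042 ]
corner f [ 0.0261 -0.1725  0.042 ]
corner f [-0.0265 -0.1713  0.042 ]
corner f [-0.026   0.1634  0.042 ]
a [-0.0024  0.1193  0.112 ]
b [-0.0034 -0.001   0.112 ]
1 base [0.3986 0.2862 0.016 ] len 0.09855784298813346 u deg -77.1444482833441 mid [0.4095 0.2382 0.016 ] f [-0.1016  0.2635  0.016 ]
2 base [0.409  0.1586 0.016 ] len 0.0992503520229013 u deg -83.71331323928692 mid [0.4144 0.1093 0.016 ] f [-0.1281  0.1372  0.016 ]
3 base [ 0.4188 -0.0919  0.016 ] len 0.09690938762656302 u deg 97.19877128237192 mid [ 0.4128 -0.0439  0.016 ] f [-0.1667 -0.011   0.016 ]
pusher px [-0.0054 -0.1626  0.065 ]
```

>>> servo_tool(
  rows=[
    [[0, 0, 7, 0, 0, 0, 0.2], [0, 0, 7, 0, 0, 0, 0.2], [0, 0, 7, 0, 0, 0, 0.2], [0, 0, 7, 0, 0, 0, 0.2], [0, 0, 7, 0, 0, 0, 0.2], [7, 0, 0, 0, 0, 0, 0.2], [7, 0, 0, 0, 0, 0, 0.2], [7, 0, 0, 0, 0, 0, 0.2]],
  ],
)

```text
t: 0.77
tcp_pos: [0.2693, -0.5638, 0.2514]
tool_rot: [0.98, -0.081, 0.016, -0.184]
force: [0.4, 0.7, 0.2]
finger_gap: 0.599
gripper_force: 0.0
```

```bash
cat > plan.py <<'E'
from pose import *
import json,os
def log():
    s=manip.sense();L=json.load(open("log.json")) if os.path.exists("log.json") else []
    L.append([list(map(float,s["q"])),list(map(float,s["tcp_pos"])),list(map(float,s["tool_rot"]))]);json.dump(L,open("log.json","w"));return s
def tool(zdir,ydir):
    z=np.array(zdir,float);z/=np.linalg.norm(z);y=np.array(ydir,float);y-=z*(y@z);y/=np.linalg.norm(y)
    return R.from_matrix(np.c_[np.cross(y,z),y,z])
def near(Rc,Rt):
    R2=Rt*R.from_rotvec([0,0,np.pi]);return min((Rt,R2),key=lambda r:(Rc.inv()*r).magnitude())
def go(p0,R0,p1,R1,tag="",v=.04):
    rv=(R0.inv()*R1).as_rotvec(degrees=True);d=R1.inv().apply(np.array(p1)-p0)
    n=max(1,int(np.ceil(np.abs(rv).max()/7.1)));m=max(1,int(np.ceil(np.linalg.norm(d)/v)))
    print(tag,f"TURN {n}x",np.round(rv/n,2)," SHIFT",f"{m}x",np.round(d/m,4))
E
cat > kin.py <<'E'
from plan import *
from scipy.optimize import least_squares
def fk(q,k):
    h,a1,d,L2,L3,e,Lt=k
    Rz=lambda a:R.from_euler("z",a).as_matrix();Ry=lambda a:R.from_euler("y",a).as_matrix()
    M=Rz(q[0]);p=np.array([0,0,h])+M@[a1,d,0];M=M@Ry(q[1]);p=p+M@[0,0,L2];M=M@Ry(q[2]);p=p+M@[e,0,L3]
    M=M@Rz(q[3])@Ry(q[4])@Rz(q[5]);return p+M@[0,0,Lt],M
E
python3 - <<'E'
from kin import *
log();L=json.load(open("log.json"))
q0=[-1.3045,.5284,1.4338,0,1.1814,-.1785];L=[[q0,[.2688,-.5636,.2494],[.9754,.2206,0,-.001]]]+L
json.dump(L,open("log.json","w"))
for q,p,r in L: print(np.array(q)); M=fk(q,[0]*7)[1]; print((R.from_matrix(M).inv()*R.from_quat(r)).as_rotvec(degrees=True))
E
```

```text
[-1.3045  0.5284  1.4338  0.      1.1814 -0.1785]
[-0.0049  0.0027 89.9973]
[-1.364   0.6633  1.2151  0.133   1.6103  0.3536]
[-0.  0. 90.]
```

Run:
```python
from kin import *
s=manip.sense();p0=s["tcp_pos"];R0=R.from_quat(s["tool_rot"])
a=np.radians(97.2);u=np.array([np.cos(a),np.sin(a),0])
Rt=near(R0,tool(-u*np.sin(np.pi/4)-np.array([0,0,np.cos(np.pi/4)]),[np.sin(a),-np.cos(a),0]))
print(Rt.as_quat())
g=np.array([.4188,-.0919,.016])+.042*u
go(p0,R0,g+[0,0,.16],Rt,"above3")
```

```text
[ 0.693  -0.611   0.2871  0.2531]
above3 TURN 9x [-5.16  5.75  6.92]  SHIFT 14x [-0.0286 -0.0148 -0.021 ]
```

>>> servo_tool(
  rows=[
    [[-5.16, 5.75, 6.92, 0, 0, 0, 0.2], [-5.16, 5.75, 6.92, 0, 0, 0, 0.2], [-5.16, 5.75, 6.92, 0, 0, 0, 0.2], [-5.16, 5.75, 6.92, 0, 0, 0, 0.2], [-5.16, 5.75, 6.92, 0, 0, 0, 0.2], [-5.16, 5.75, 6.92, 0, 0, 0, 0.2], [-5.16, 5.75, 6.92, 0, 0, 0, 0.2], [-5.16, 5.75, 6.92, 0, 0, 0, 0.2]],
  ],
)

```text
t: 1.43
tcp_pos: [0.2682, -0.564, 0.2505]
tool_rot: [0.872, -0.439, 0.197, 0.093]
force: [1.1, 0.8, -0.4]
finger_gap: 0.604
gripper_force: 0.0
```

```bash
python3 -c "
from kin import *
print(log()['q'])"
```

```text
[-1.3969  0.41    1.7466  0.3511  0.6214  0.8583]
```

>>> servo_tool(
  rows=[
    [[-5.16, 5.75, 6.92, 0, 0, 0, 0.2], [0, 0, 0, -0.0286, -0.0148, -0.021, 0.2], [0, 0, 0, -0.0286, -0.0148, -0.021, 0.2], [0, 0, 0, -0.0286, -0.0148, -0.021, 0.2], [0, 0, 0, -0.0286, -0.0148, -0.021, 0.2], [0, 0, 0, -0.0286, -0.0148, -0.021, 0.2], [0, 0, 0, -0.0286, -0.0148, -0.021, 0.2]],
  ],
)

```text
t: 2.02
tcp_pos: [0.2355, -0.3352, 0.2767]
tool_rot: [0.844, -0.476, 0.216, 0.125]
force: [0.7, 0.2, 0.7]
finger_gap: 0.602
gripper_force: 0.0
```

```bash
python3 -c "
from kin import *
print(log()['q'])"
```

```text
[-1.3338  0.0507  2.2286  0.3694  0.4018  0.9564]
```

>>> servo_tool(
  rows=[
    [[0, 0, 0, -0.0286, -0.0148, -0.021, 0.2], [0, 0, 0, -0.0286, -0.0148, -0.021, 0.2], [0, 0, 0, -0.0286, -0.0148, -0.021, 0.2], [0, 0, 0, -0.0286, -0.0148, -0.021, 0.2], [0, 0, 0, -0.0286, -0.0148, -0.021, 0.2], [0, 0, 0, -0.0286, -0.0148, -0.021, 0.2], [0, 0, 0, -0.0286, -0.0148, -0.021, 0.2], [0, 0, 0, -0.0286, -0.0148, -0.021, 0.2]],
  ],
)

```text
t: 2.68
tcp_pos: [0.2012, -0.0826, 0.3046]
tool_rot: [0.846, -0.475, 0.211, 0.12]
force: [-0.4, -0.3, 0.6]
finger_gap: 0.599
gripper_force: 0.0
```

```bash
cat >> kin.py <<'E'
def fit():
    L=json.load(open("log.json"))
    s=least_squares(lambda k:np.concatenate([fk(q,k)[0]-p for q,p,r in L]),[.3,0,.1,.4,.4,0,.2],x_scale=.1);return s
LO=np.array([-3.08,-.75,.22,-1.43,0,-2.85]);HI=np.array([3.08,2.2,2.44,4.57,2.65,2.85])
def ik(p,Rt,k,q0,both=True):
    best=None
    for Rr in ((Rt,Rt*R.from_rotvec([0,0,np.pi])) if both else (Rt,)):
        def f(q):
            P,M=fk(q,k);M=R.from_matrix(M)*R.from_euler("z",np.pi/2);return np.r_[10*(P-p),(M.inv()*Rr).as_rotvec()]
        rng=np.random.default_rng(0)
        for st in [q0]+[np.clip(q0+rng.normal(0,.7,6),LO+.01,HI-.01) for _ in range(12)]:
            s=least_squares(f,np.clip(st,LO+.01,HI-.01),bounds=(LO,HI))
            if s.cost<1e-6:
                c=np.abs(s.x-q0).max()
                if best is None or c<best[0]:best=(c,s.x)
    return best
E
python3 - <<'E'
from kin import *
s=log();print(s["q"],s["tcp_pos"]);f=fit();print(f.x,f.cost,np.abs(f.fun).max());np.save("k.npy",f.x)
E
```

```text
[-0.7305 -0.4008  2.3983 -0.2198  0.6842  2.0013] [ 0.2012 -0.0826  0.3046]
[ 0.2742 -0.      0.111   0.588   0.3917  0.1141  0.2777] 4.920593133400044e-10 2.072866918723104e-05
```

Run:
```python
from kin import *
k=np.load("k.npy");p=np.load("feeder.npy")
B={1:((.3986,.2862),-77.1),2:((.409,.1586),-83.7),3:((.4188,-.0919),97.2)}
def allik(P,Rt):
    sols=[]
    for fl in(0,1):
        Rr=Rt*R.from_rotvec([0,0,np.pi*fl])
        def f(q):
            X,M=fk(q,k);M=R.from_matrix(M)*R.from_euler("z",np.pi/2);return np.r_[10*(X-P),(M.inv()*Rr).as_rotvec()]
        rng=np.random.default_rng(1)
        for i in range(14):
            q0=np.array([np.arctan2(P[1],P[0])-.2,rng.uniform(-.5,1),rng.uniform(1,2.4),rng.uniform(-1.4,4.5),rng.uniform(.2,2),rng.uniform(-2.8,2.8)])
            s=least_squares(f,q0,bounds=(LO,HI),max_nfev=60)
            if s.cost<1e-7 and not any(np.abs(s.x-t).max()<.05 for t in sols):sols.append(s.x)
    return sols
Z=np.array([0,0,1.])
for b,(xy,an) in B.items():
    a=np.radians(an);u=np.array([np.cos(a),np.sin(a),0])
    for th in(30,45,55):
        t=np.radians(th);z=-u*np.sin(t)-Z*np.cos(t);Rt=tool(z,[np.sin(a),-np.cos(a),0])
        P=np.array([*xy,.016])+.042*u-.008*z
        print("pick",b,th,*allik(P,Rt))
for fy in(.06,-.11):
  for ph in(-90,-45,0,45,90):
    for th in(60,45,35):
        a=np.radians(ph)+p[2];h=np.array([np.cos(a),np.sin(a),0]);t=np.radians(th);z=h*np.sin(t)-Z*np.cos(t)
        P=f2w(p,(0,fy,.056))-.008*z;print("place",fy,ph,th,*allik(P,tool(z,[-h[1],h[0],0])))
```

```text
pick 1 30 [-0.0114  0.8292  2.0165  0.9273  0.653   2.0561] [-0.0114  0.8292  2.0165  0.9273  0.653  -1.0855]
pick 1 45 [-0.1398  0.9318  2.      1.0329  0.8775  1.8265] [-0.1398  0.9318  2.      1.0329  0.8775 -1.3151]
pick 1 55 [-0.2062  1.015   1.9722  1.0502  1.0309  1.7344] [-0.2062  1.015   1.9722  1.0502  1.0309 -1.4072]
pick 2 30 [-0.3196  0.8301  2.0733  0.841   0.656   1.9301] [-0.3196  0.8301  2.0733  0.841   0.656  -1.2115]
pick 2 45 [-0.4431  0.9343  2.0298  0.8869  0.8887  1.7656] [-0.4431  0.9343  2.0298  0.8869  0.8887 -1.376 ]
pick 2 55 [-0.5045  1.0169  1.9877  0.8864  1.0429  1.7003] [-0.5045  1.0169  1.9877  0.8864  1.0429 -1.4413]
pick 3 30
pick 3 45
pick 3 55
place 0.06 -90 60 [ 0.3593  0.9868  1.6674 -1.2127  1.1645  1.0398] [ 0.3593  0.9868  1.6674 -1.2127  1.1645 -2.1018]
place 0.06 -90 45 [ 0.2794  0.8752  1.7112 -1.0623  0.9425  0.8617] [ 0.2794  0.8752  1.7112 -1.0623  0.9425 -2.2799]
place 0.06 -90 35 [ 0.2109  0.8136  1.7308 -0.9109  0.8119  0.6848] [ 0.2109  0.8136  1.7308 -0.9109  0.8119 -2.4568]
place 0.06 -45 60 [0.2247 1.0042 2.1436 3.9051 1.0517 1.
[... 2302 characters left out ...]
0.11 45 60 [-0.7825  0.9803  1.7169  1.1251  1.1998  2.0351] [-0.7825  0.9803  1.7169  1.1251  1.1998 -1.1064]
place -0.11 45 45 [-0.7021  0.8716  1.7298  0.9873  0.9906  2.223 ] [-0.7021  0.8716  1.7298  0.9873  0.9906 -0.9185]
place -0.11 45 35 [-0.6339  0.8154  1.7228  0.8433  0.8706  2.4022] [-0.6339  0.8154  1.7228  0.8433  0.8706 -0.7394]
place -0.11 90 60 [-0.6268  1.0873  1.225   0.5995  1.7223  2.072 ] [-0.6268  1.0873  1.225   0.5995  1.7223 -1.0696]
place -0.11 90 45 [-0.5851  0.9753  1.3245  0.4997  1.4886  2.1007] [-0.5851  0.9753  1.3245  0.4997  1.4886 -1.0409]
place -0.11 90 35 [-0.547   0.9078  1.3922  0.4285  1.3268  2.1415] [-0.547   0.9078  1.3922  0.4285  1.3268 -1.0001]
```

```bash
cat > sim.py <<'E'
from kin import *
k=np.load("k.npy");fp=np.load("feeder.npy");VM=.7*np.array([2.79,2.79,3.14,3.14,3.14,3.14])/12
Z=np.array([0,0,1.])
def lik(q0,P,Rr):
    def f(q):
        X,M=fk(q,k);M=R.from_matrix(M)*R.from_euler("z",np.pi/2);return np.r_[10*(X-P),(M.inv()*Rr).as_rotvec()]
    s=least_squares(f,np.clip(q0,LO+1e-6,HI-1e-6),bounds=(LO,HI),max_nfev=80);return s.x,s.cost
class Path:
    def __init__(s):
        st=log();s.q=np.array(st["q"]);s.p=np.array(st["tcp_pos"]);s.R=R.from_quat(st["tool_rot"]);print("t",st["t"],"tcp",s.p)
    def run(s,n,row,tag):
        bad=0;worst=0
        for _ in range(n):
            s.p=s.p+s.R.apply(row[3:]);s.R=s.R*R.from_rotvec(row[:3],degrees=True)
            q,c=lik(s.q,s.p,s.R);bad+=c>1e-6;worst=max(worst,(np.abs(q-s.q)/VM).max());s.q=q
        if n:print(f"{tag}: {n}x {[round(float(v),4) for v in row]}  bad{bad} spd{worst:.2f} q{s.q.round(2)} p{s.p.round(3)}")
    def turn(s,Rt,mx=7):
        rv=(s.R.inv()*Rt).as_rotvec(degrees=True);n=int(np.ceil(np.abs(rv).max()/mx-1e-6)) if np.abs(rv).max()>.3 else 0
        if n:s.run(n,np.r_[np.round(rv/n,2),0,0,0],"turn")
    def shift(s,P,mx=.035):
        d=s.R.inv().apply(np.array(P)-s.p);n=int(np.ceil(np.linalg.norm(d)/mx-1e-6)) if np.linalg.norm(d)>3e-4 else 0
        if n:s.run(n,np.r_[0,0,0,np.round(d/n,4)],"shift")
    def spin(s,deg,mx=7):
        n=int(np.ceil(abs(deg)/mx));s.run(n,np.array([0,0,round(deg/n,2),0,0,0]),"spin")
def pickpose(base,an,th,h=.046,sb=.008):
    a=np.radians(an);t=np.radians(th);u=np.array([np.cos(a),np.sin(a),0]);z=-u*np.sin(t)-Z*np.cos(t)
    return np.array([*base,.016])+h*u-sb*z,tool(z,[np.sin(a),-np.cos(a),0]),z
def placepose(fy,ph,th,h=.046,sb=.008,fx=0,dz=.001):
    a=np.radians(ph)+fp[2];H=np.array([np.cos(a),np.sin(a),0]);t=np.radians(th);z=H*np.sin(t)-Z*np.cos(t)
    return f2w(fp,(fx,fy,.012+h+dz))-sb*z,tool(z,[-H[1],H[0],0]),z
FL=R.from_rotvec([0,0,np.pi])
E
python3 - <<'E'
from sim import *
g,Rp,z=pickpose((.3986,.2862),-77.1,45)
for R1 in(Rp,Rp*FL):
    q,c=lik(np.array([-.14,.93,2,1.03,.88,1.8]),g,R1)
    if c<1e-6 and q[5]>0: Rg=R1
P=Path()
dn=tool([0,0,-1],P.R.apply([0,1,0]));P.turn(dn);P.shift([.40,.02,.28])
dn=tool([0,0,-1],Rg.apply([0,1,0]));P.turn(dn);P.shift(g-z*.13);P.turn(Rg);P.shift(g-z*.05);P.shift(g,.02)
E
```

```text
t 2.6833 tcp [ 0.2012 -0.0826  0.3046]
turn: 5x [0.02, -5.62, 0.01, 0.0, 0.0, 0.0]  bad0 spd0.77 q[-0.92 -0.21  2.21 -0.    1.14  1.67] p[ 0.201 -0.083  0.305]
shift: 7x [0.0, 0.0, 0.0, 0.0023, -0.0319, 0.0035]  bad0 spd0.95 q[-0.23  0.18  1.92 -0.    1.05  2.36] p[0.4  0.02 0.28]
turn: 3x [0.01, 0.0, 6.15, 0.0, 0.0, 0.0]  bad0 spd0.59 q[-0.23  0.18  1.92  0.    1.05  2.69] p[0.4  0.02 0.28]
shift: 7x [0.0, 0.0, 0.0, -0.0166, -0.0083, 0.0238]  bad4 spd0.37 q[0.04 0.54 1.99 0.1  0.6  2.85] p[0.431 0.146 0.113]
turn: 7x [-0.0, -6.43, -0.0, 0.0, 0.0, 0.0]  bad0 spd1.06 q[-0.33  0.73  1.95  0.75  1.08  2.01] p[0.431 0.146 0.113]
shift: 3x [0.0, 0.0, 0.0, -0.0001, 0.0001, 0.0267]  bad0 spd0.31 q[-0.22  0.85  1.99  0.91  0.94  1.9 ] p[0.418 0.201 0.057]
shift: 3x [0.0, 0.0, 0.0, 0.0, 0.0, 0.0167]  bad0 spd0.22 q[-0.15  0.93  2.    1.03  0.88  1.83] p[0.41  0.236 0.022]
```

Run:
```python
from sim import *
g,Rp,z=pickpose((.3986,.2862),-77.1,45)
Rg=[R1 for R1 in(Rp,Rp*FL) if lik(np.array([-.14,.93,2,1.03,.88,1.8]),g,R1)[0][5]>0 and lik(np.array([-.14,.93,2,1.03,.88,1.8]),g,R1)[1]<1e-6][0]
P=Path()
dn=tool([0,0,-1],P.R.apply([0,1,0]));P.turn(dn);P.shift([.40,.06,.25])
P.turn(Rg);P.shift(g-z*.1);P.shift(g-z*.04);P.shift(g,.02)
```

```text
t 2.6833 tcp [ 0.2012 -0.0826  0.3046]
turn: 5x [0.02, -5.62, 0.01, 0.0, 0.0, 0.0]  bad0 spd0.77 q[-0.92 -0.21  2.21 -0.    1.14  1.67] p[ 0.201 -0.083  0.305]
shift: 8x [0.0, 0.0, 0.0, -0.0023, -0.0305, 0.0068]  bad0 spd0.95 q[-0.13  0.23  1.95  0.    0.96  2.47] p[0.4  0.06 0.25]
turn: 7x [1.04, -6.37, 2.5, 0.0, 0.0, 0.0]  bad0 spd0.61 q[-0.53  0.45  1.91  0.55  1.41  2.12] p[0.4  0.06 0.25]
shift: 6x [0.0, 0.0, 0.0, 0.007, -0.0082, 0.0302]  bad0 spd0.41 q[-0.29  0.78  1.97  0.8   1.03  1.97] p[0.426 0.167 0.092]
shift: 2x [0.0, 0.0, 0.0, -0.0, 0.0001, 0.03]  bad0 spd0.36 q[-0.21  0.87  1.99  0.93  0.93  1.89] p[0.416 0.208 0.05 ]
shift: 2x [0.0, 0.0, 0.0, -0.0, -0.0, 0.02]  bad0 spd0.26 q[-0.15  0.93  2.    1.03  0.88  1.83] p[0.41  0.236 0.022]
```

>>> servo_tool(
  rows=[
    [[0, -5.62, 0, 0, 0, 0, 0.5], [0, -5.62, 0, 0, 0, 0, 0.5], [0, -5.62, 0, 0, 0, 0, 0.5], [0, -5.62, 0, 0, 0, 0, 0.5], [0, -5.62, 0, 0, 0, 0, 0.5]],
  ],
)

```text
t: 3.1
tcp_pos: [0.2027, -0.0836, 0.3049]
tool_rot: [0.873, -0.488, -0.003, -0.0]
force: [0.2, 0.6, -0.2]
finger_gap: 0.747
gripper_force: 0.0
```

>>> servo_tool(
  rows=[
    [[0, 0, 0, -0.0023, -0.0305, 0.0068, 0.5], [0, 0, 0, -0.0023, -0.0305, 0.0068, 0.5], [0, 0, 0, -0.0023, -0.0305, 0.0068, 0.5], [0, 0, 0, -0.0023, -0.0305, 0.0068, 0.5], [0, 0, 0, -0.0023, -0.0305, 0.0068, 0.5], [0, 0, 0, -0.0023, -0.0305, 0.0068, 0.5], [0, 0, 0, -0.0023, -0.0305, 0.0068, 0.5], [0, 0, 0, -0.0023, -0.0305, 0.0068, 0.5]],
  ],
)

```text
t: 3.77
tcp_pos: [0.4016, 0.0605, 0.2487]
tool_rot: [0.873, -0.489, -0.002, 0.001]
force: [0.4, -0.5, -0.1]
finger_gap: 0.747
gripper_force: 0.0
```

>>> servo_tool(
  rows=[
    [[1.04, -6.37, 2.5, 0, 0, 0, 0.5], [1.04, -6.37, 2.5, 0, 0, 0, 0.5], [1.04, -6.37, 2.5, 0, 0, 0, 0.5], [1.04, -6.37, 2.5, 0, 0, 0, 0.5], [1.04, -6.37, 2.5, 0, 0, 0, 0.5], [1.04, -6.37, 2.5, 0, 0, 0, 0.5], [1.04, -6.37, 2.5, 0, 0, 0, 0.5]],
  ],
)

```text
t: 4.35
tcp_pos: [0.4016, 0.0585, 0.2497]
tool_rot: [0.721, -0.576, -0.302, -0.239]
force: [0.1, 0.1, -0.2]
finger_gap: 0.75
gripper_force: 0.0
```

```bash
cat > pk.py <<'E'
from sim import *
import sys
# usage: pk.py basex basey angle : plan from here to pre and grasp
def plan(base,an,th=45,pre=.05):
    g,Rp,z=pickpose(base,an,th);P=Path()
    Rg=near(P.R,Rp);P.turn(Rg);P.shift(g-z*.1);P.shift(g-z*pre);print("--");P.shift(g,.02)
plan((float(sys.argv[1]),float(sys.argv[2])),float(sys.argv[3]))
E
python3 pk.py .3986 .2862 -77.1
```

```text
t 4.35 tcp [0.4016 0.0585 0.2497]
turn: 1x [0.03, 0.3, -0.12, 0.0, 0.0, 0.0]  bad0 spd0.02 q[-0.53  0.45  1.91  0.55  1.41  2.12] p[0.402 0.059 0.25 ]
shift: 6x [0.0, 0.0, 0.0, 0.0067, -0.008, 0.0304]  bad0 spd0.41 q[-0.29  0.78  1.97  0.8   1.03  1.97] p[0.426 0.167 0.092]
shift: 2x [0.0, 0.0, 0.0, 0.0001, 0.0, 0.0249]  bad0 spd0.29 q[-0.22  0.85  1.99  0.91  0.94  1.9 ] p[0.418 0.201 0.057]
--
shift: 3x [0.0, 0.0, 0.0, 0.0, 0.0, 0.0166]  bad0 spd0.22 q[-0.15  0.93  2.    1.02  0.88  1.83] p[0.41  0.236 0.022]
```

>>> servo_tool(
  rows=[
    [[0, 0, 0, 0.0067, -0.008, 0.0304, 0.5], [0, 0, 0, 0.0067, -0.008, 0.0304, 0.5], [0, 0, 0, 0.0067, -0.008, 0.0304, 0.5], [0, 0, 0, 0.0067, -0.008, 0.0304, 0.5], [0, 0, 0, 0.0067, -0.008, 0.0304, 0.5], [0, 0, 0, 0.0067, -0.008, 0.0304, 0.5], [0, 0, 0, 0, 0, 0.025, 0.5], [0, 0, 0, 0, 0, 0.025, 0.5]],
  ],
)

```text
t: 5.02
tcp_pos: [0.4167, 0.203, 0.055]
tool_rot: [0.722, -0.576, -0.301, -0.237]
force: [0.7, -0.2, 0.4]
finger_gap: 0.747
gripper_force: 0.0
```

>>> servo_tool(
  rows=[
    [[0, 0, 0, 0, 0, 0.0166, 0.5], [0, 0, 0, 0, 0, 0.0166, 0.5], [0, 0, 0, 0, 0, 0.0166, 0.5], [0, 0, 0, 0, 0, 0, 0.5]],
  ],
)

```text
t: 5.35
tcp_pos: [0.4066, 0.2382, 0.02]
tool_rot: [0.723, -0.575, -0.303, -0.236]
force: [-0.2, -0.6, 0.6]
finger_gap: 0.75
gripper_force: 0.0
```

>>> servo_tool(
  rows=[
    [[0, 0, 0, 0, 0, 0, -1], [0, 0, 0, 0, 0, 0, -1], [0, 0, 0, 0, 0, 0, -1], [0, 0, 0, 0, 0, 0, -1], [0, 0, 0, 0, 0, 0, -1]],
  ],
  squeeze=50,
)

```text
t: 5.77
tcp_pos: [0.4092, 0.2362, 0.0222]
tool_rot: [0.722, -0.576, -0.3, -0.238]
force: [0.7, -2.9, 3.0]
finger_gap: 0.363
gripper_force: 49.7
```

```bash
cat > pl.py <<'E'
from sim import *
import sys
fy,ph=float(sys.argv[1]),float(sys.argv[2]);th=45
P=Path();z0=P.R.apply([0,0,1])
q0=P.q
P.shift(P.p+[0,0,.13])
P.spin(-173)
g,Rp,z=placepose(fy,ph,th);Rt=near(P.R,Rp);P.turn(Rt)
P.shift([g[0],g[1],.2]);P.shift([g[0],g[1],g[2]+.03]);print("--");P.shift(g,.015)
E
python3 pl.py .06 40
python3 - <<'E'
import sys;sys.path.insert(0,".")
from h import *
im=manip.snapshot("scene");crop(im,230,430,140,340,2.8,"pics/s1.png")
E
```

```text
t 5.7667 tcp [0.4092 0.2362 0.0222]
shift: 4x [0.0, 0.0, 0.0, -0.023, 0.0, -0.023]  bad0 spd0.45 q[-0.15  0.64  1.99  0.86  1.06  2.12] p[0.409 0.236 0.152]
spin: 25x [0.0, 0.0, -6.92, 0.0, 0.0, 0.0]  bad0 spd0.66 q[-0.15  0.64  1.99  0.86  1.06 -0.9 ] p[0.409 0.236 0.152]
turn: 5x [-6.88, 0.42, 5.55, 0.0, 0.0, 0.0]  bad0 spd1.68 q[-0.12  0.62  2.38  1.95  0.73 -1.39] p[0.409 0.236 0.152]
shift: 7x [0.0, 0.0, 0.0, -0.0009, 0.0314, -0.0106]  bad0 spd0.87 q[-0.47  0.53  1.98  1.14  0.88 -0.72] p[0.554 0.061 0.2  ]
shift: 4x [0.0, 0.0, 0.0, -0.0187, 0.0001, 0.0187]  bad0 spd0.49 q[-0.47  0.77  2.02  1.37  0.79 -1.07] p[0.554 0.061 0.095]
--
shift: 2x [0.0, 0.0, 0.0, -0.0105, -0.0001, 0.0106]  bad0 spd0.27 q[-0.47  0.83  2.02  1.44  0.78 -1.17] p[0.554 0.061 0.065]
```

View pics/s1.png

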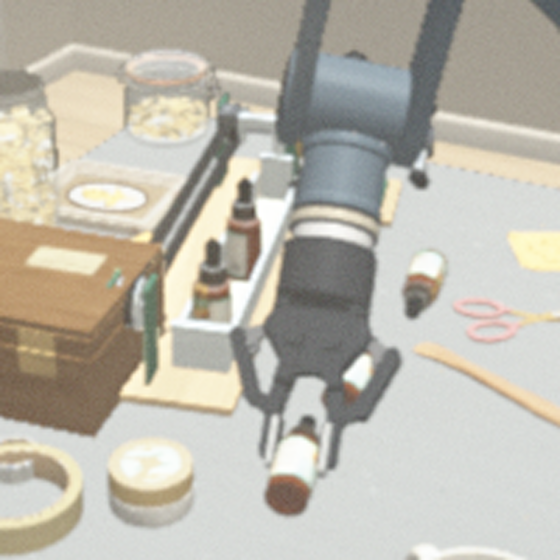

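```bash
cat > pl.py <<'E'
from sim import *
import sys
fy,ph=float(sys.argv[1]),float(sys.argv[2]);th=45;via=eval(sys.argv[3]);sp=float(sys.argv[4])
P=Path()
if sp: P.shift(P.p+[0,0,.1]);P.shift(via);P.spin(sp)
g,Rp,z=placepose(fy,ph,th);Rt=near(P.R,Rp);P.turn(Rt)
P.shift([g[0],g[1],.2]);P.shift([g[0],g[1],g[2]+.03]);print("--");P.shift(g,.015)
E
for v in "(.45,.1,.2)" "(.5,.06,.22)"; do for s in -173 -140; do echo $v $s; python3 pl.py .06 5 "$v" $s; done; done
```

```text
(.45,.1,.2) -173
t 5.8167 tcp [0.4092 0.2362 0.0222]
shift: 3x [0.0, 0.0, 0.0, -0.0236, 0.0, -0.0235]  bad0 spd0.46 q[-0.15  0.71  2.    0.89  1.01  2.05] p[0.409 0.236 0.122]
shift: 5x [0.0, 0.0, 0.0, 0.009, -0.0018, -0.0311]  bad0 spd0.35 q[-0.41  0.58  1.85  0.63  1.31  2.15] p[0.45 0.1  0.2 ]
spin: 25x [0.0, 0.0, -6.92, 0.0, 0.0, 0.0]  bad0 spd0.66 q[-0.41  0.58  1.85  0.63  1.31 -0.87] p[0.45 0.1  0.2 ]
turn: 9x [-6.52, 0.4, 5.88, 0.0, 0.0, 0.0]  bad0 spd1.87 q[-0.29  0.45  2.44  2.31  0.59 -1.3 ] p[0.45 0.1  0.2 ]
shift: 4x [0.0, 0.0, 0.0, 0.0149, 0.017, 0.015]  bad0 spd0.53 q[-0.31  0.48  2.19  1.97  0.48 -0.93] p[0.552 0.063 0.2  ]
shift: 4x [0.0, 0.0, 0.0, -0.0186, -0.0, 0.0186]  bad0 spd0.93 q[-0.31  0.78  2.24  2.41  0.68 -1.45] p[0.552 0.063 0.095]
--
shift: 2x [0.0, 0.0, 0.0, -0.0105, -0.0, 0.0106]  bad0 spd0.26 q[-0.31  0.86  2.24  2.47  0.75 -1.53] p[0.552 0.063 0.065]
(.45,.1,.2) -140
t 5.8167 tcp [0.4092 0.2362 0.0222]
shift: 3x [0.0, 0.0, 0.0, -0.0236, 0.0, -0.0235]  bad0 spd0.46 q[-0.15  0.71  2.    0.89  1.01  2.05] p[0.409 0.236 0.122]
shift: 5x [0.0, 0.0, 0.0, 0
[... 1794 characters left out ...]
.0, 0.0095, -0.007, -0.0293]  bad0 spd0.34 q[-0.44  0.6   1.7   0.6   1.43  2.21] p[0.5  0.06 0.22]
spin: 20x [0.0, 0.0, -7.0, 0.0, 0.0, 0.0]  bad0 spd0.67 q[-0.44  0.6   1.7   0.6   1.43 -0.23] p[0.5  0.06 0.22]
turn: 8x [-6.69, 2.44, 2.85, 0.0, 0.0, 0.0]  bad0 spd2.12 q[-0.37  0.39  2.29  1.93  0.51 -0.95] p[0.5  0.06 0.22]
shift: 2x [0.0, 0.0, 0.0, 0.0107, 0.0068, 0.0248]  bad0 spd0.30 q[-0.31  0.48  2.19  1.97  0.48 -0.93] p[0.552 0.063 0.2  ]
shift: 4x [0.0, 0.0, 0.0, -0.0186, -0.0, 0.0186]  bad0 spd0.93 q[-0.31  0.78  2.24  2.41  0.69 -1.45] p[0.552 0.064 0.095]
--
shift: 3x [0.0, 0.0, 0.0, -0.0071, -0.0, 0.0071]  bad0 spd0.18 q[-0.31  0.86  2.24  2.48  0.75 -1.53] p[0.552 0.064 0.065]
```

>>> servo_tool(
  rows=[
    [[0, 0, 0, -0.0236, 0, -0.0235, -1], [0, 0, 0, -0.0236, 0, -0.0235, -1], [0, 0, 0, -0.0236, 0, -0.0235, -1], [0, 0, 0, 0.0095, -0.007, -0.0293, -1], [0, 0, 0, 0.0095, -0.007, -0.0293, -1], [0, 0, 0, 0.0095, -0.007, -0.0293, -1], [0, 0, 0, 0.0095, -0.007, -0.0293, -1], [0, 0, 0, 0.0095, -0.007, -0.0293, -1]],
  ],
)

```text
t: 6.48
tcp_pos: [0.474, 0.1095, 0.1921]
tool_rot: [0.722, -0.576, -0.3, -0.237]
force: [0.8, -0.2, -2.0]
finger_gap: 0.367
gripper_force: 49.7
```

>>> servo_tool(
  rows=[
    [[0, 0, 0, 0.0095, -0.007, -0.0293, -1], [0, 0, 0, 0.0095, -0.007, -0.0293, -1], [0, 0, -6.92, 0, 0, 0, -1], [0, 0, -6.92, 0, 0, 0, -1], [0, 0, -6.92, 0, 0, 0, -1], [0, 0, -6.92, 0, 0, 0, -1], [0, 0, -6.92, 0, 0, 0, -1], [0, 0, -6.92, 0, 0, 0, -1]],
  ],
)

```text
t: 7.15
tcp_pos: [0.4995, 0.0604, 0.219]
tool_rot: [0.88, -0.28, -0.196, -0.329]
force: [0.2, 0.5, -1.1]
finger_gap: 0.366
gripper_force: 49.8
```

>>> servo_tool(
  rows=[
    [[0, 0, -6.92, 0, 0, 0, -1], [0, 0, -6.92, 0, 0, 0, -1], [0, 0, -6.92, 0, 0, 0, -1], [0, 0, -6.92, 0, 0, 0, -1], [0, 0, -6.92, 0, 0, 0, -1], [0, 0, -6.92, 0, 0, 0, -1], [0, 0, -6.92, 0, 0, 0, -1], [0, 0, -6.92, 0, 0, 0, -1]],
  ],
)

```text
t: 7.82
tcp_pos: [0.4995, 0.0605, 0.219]
tool_rot: [0.91, 0.161, -0.021, -0.382]
force: [-0.3, 0.6, -0.5]
finger_gap: 0.364
gripper_force: 49.8
```

>>> servo_tool(
  rows=[
    [[0, 0, -6.92, 0, 0, 0, -1], [0, 0, -6.92, 0, 0, 0, -1], [0, 0, -6.92, 0, 0, 0, -1], [0, 0, -6.92, 0, 0, 0, -1], [0, 0, -6.92, 0, 0, 0, -1], [0, 0, -6.92, 0, 0, 0, -1], [0, 0, -6.92, 0, 0, 0, -1], [0, 0, -6.92, 0, 0, 0, -1]],
  ],
)

```text
t: 8.48
tcp_pos: [0.4994, 0.0606, 0.2189]
tool_rot: [0.731, 0.565, 0.159, -0.348]
force: [0.2, -0.2, -0.5]
finger_gap: 0.363
gripper_force: 49.8
```

>>> servo_tool(
  rows=[
    [[0, 0, -6.92, 0, 0, 0, -1], [0, 0, -6.92, 0, 0, 0, -1], [0, 0, -6.92, 0, 0, 0, -1], [-3.26, 0.2, 2.94, 0, 0, 0, -1], [-3.26, 0.2, 2.94, 0, 0, 0, -1], [-3.26, 0.2, 2.94, 0, 0, 0, -1], [-3.26, 0.2, 2.94, 0, 0, 0, -1], [-3.26, 0.2, 2.94, 0, 0, 0, -1]],
  ],
)

```text
t: 9.15
tcp_pos: [0.4995, 0.0603, 0.219]
tool_rot: [0.739, 0.559, 0.277, -0.255]
force: [0.2, 1.2, -0.7]
finger_gap: 0.361
gripper_force: 49.8
```

>>> servo_tool(
  rows=[
    [[-3.26, 0.2, 2.94, 0, 0, 0, -1], [-3.26, 0.2, 2.94, 0, 0, 0, -1], [-3.26, 0.2, 2.94, 0, 0, 0, -1], [-3.26, 0.2, 2.94, 0, 0, 0, -1], [-3.26, 0.2, 2.94, 0, 0, 0, -1], [-3.26, 0.2, 2.94, 0, 0, 0, -1], [-3.26, 0.2, 2.94, 0, 0, 0, -1], [-3.26, 0.2, 2.94, 0, 0, 0, -1]],
  ],
)

```text
t: 9.82
tcp_pos: [0.4993, 0.0603, 0.2191]
tool_rot: [0.87, 0.318, 0.348, -0.141]
force: [-0.3, 0.7, -0.7]
finger_gap: 0.364
gripper_force: 49.8
```

>>> servo_tool(
  rows=[
    [[-3.26, 0.2, 2.94, 0, 0, 0, -1], [-3.26, 0.2, 2.94, 0, 0, 0, -1], [-3.26, 0.2, 2.94, 0, 0, 0, -1], [-3.26, 0.2, 2.94, 0, 0, 0, -1], [-3.26, 0.2, 2.94, 0, 0, 0, -1]],
  ],
)

```text
t: 10.23
tcp_pos: [0.499, 0.0603, 0.219]
tool_rot: [0.912, 0.151, 0.376, -0.063]
force: [1.0, 0.5, -0.1]
finger_gap: 0.37
gripper_force: 49.8
```

```bash
python3 pl.py .06 5 "0" 0;  python3 - <<'E'
from h import *
a=manip.snapshot("scene");b=manip.snapshot("top")
crop(a,230,430,120,320,2.8,"pics/sa.png");crop(b,230,430,130,330,2.8,"pics/sb.png")
cv2.imwrite("pics/s2.png",cv2.resize(np.hstack([cv2.imread("pics/sa.png"),cv2.imread("pics/sb.png")]),(800,400)))
E
```

```text
t 10.2333 tcp [0.499  0.0603 0.219 ]
shift: 2x [0.0, 0.0, 0.0, 0.0115, 0.007, 0.0248]  bad0 spd0.31 q[-0.31  0.48  2.18  1.97  0.47 -0.92] p[0.552 0.064 0.2  ]
shift: 4x [0.0, 0.0, 0.0, -0.0186, 0.0, 0.0187]  bad0 spd0.94 q[-0.31  0.77  2.24  2.41  0.68 -1.44] p[0.552 0.064 0.095]
--
shift: 2x [0.0, 0.0, 0.0, -0.0105, 0.0001, 0.0106]  bad0 spd0.26 q[-0.31  0.86  2.24  2.48  0.75 -1.53] p[0.552 0.063 0.065]
```

View pics/s2.png

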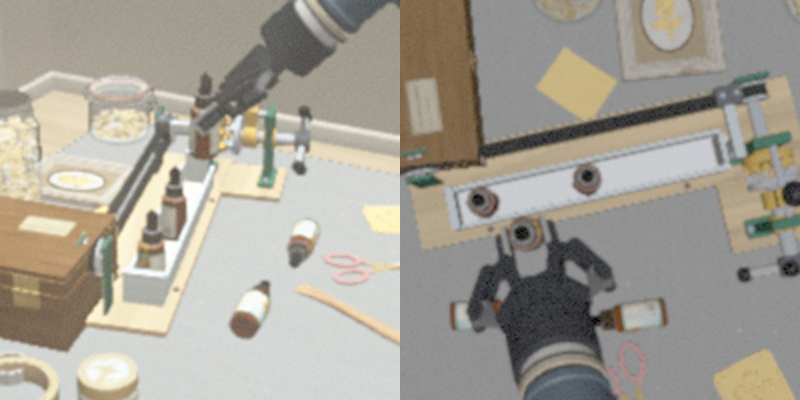

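Run:
```python
from sim import *
s=manip.sense();Rr=R.from_quat(s["tool_rot"]);z=Rr.apply([0,0,1]);ax=s["tcp_pos"]+.008*z
print("expect axis",ax,"bottle up in world if perfect; bulb seen",onz("top",(291.5,245.5),ax[2]+.052))
# scene: bulb top and base pixel (view coords/2)
for n,(x,y) in {"bulbtop":(206,73),"base":(198,158)}.items():
    o,d=ray("scene",(230+x/2,120+y/2));n_=np.array([d[0],d[1],0]);t=((ax-o)@n_)/(d@n_);print(n,o+t*d)
```

```text
expect axis [0.5032 0.0642 0.2131] bottle up in world if perfect; bulb seen [0.5051 0.0627 0.2651]
bulbtop [0.5028 0.064  0.2664]
base [0.5089 0.0667 0.1615]
```

>>> servo_tool(
  rows=[
    [[0, 0, 0, 0.0115, 0.007, 0.0248, -1], [0, 0, 0, 0.0115, 0.007, 0.0248, -1], [0, 0, 0, -0.0186, 0, 0.0187, -1], [0, 0, 0, -0.0186, 0, 0.0187, -1], [0, 0, 0, -0.0186, 0, 0.0187, -1], [0, 0, 0, -0.0186, 0, 0.0187, -1], [0, 0, 0, 0, 0, 0, -1]],
  ],
)

```text
t: 10.92
tcp_pos: [0.5517, 0.0641, 0.0884]
tool_rot: [0.913, 0.152, 0.372, -0.066]
force: [-0.4, -0.3, -1.4]
finger_gap: 0.367
gripper_force: 49.8
```

```bash
python3 pl.py .06 5 "0" 0
```

```text
t 10.9167 tcp [0.5517 0.0641 0.0884]
turn: 1x [-0.35, 0.64, -0.21, 0.0, 0.0, 0.0]  bad0 spd0.15 q[-0.31  0.79  2.24  2.43  0.7  -1.47] p[0.552 0.064 0.088]
shift: 4x [0.0, 0.0, 0.0, 0.0198, 0.0002, -0.0197]  bad0 spd0.99 q[-0.31  0.48  2.19  1.97  0.48 -0.92] p[0.552 0.063 0.2  ]
shift: 4x [0.0, 0.0, 0.0, -0.0187, -0.0, 0.0186]  bad0 spd0.94 q[-0.31  0.78  2.24  2.41  0.69 -1.45] p[0.552 0.063 0.095]
--
shift: 2x [0.0, 0.0, 0.0, -0.0105, -0.0001, 0.0106]  bad0 spd0.26 q[-0.31  0.86  2.24  2.47  0.75 -1.53] p[0.552 0.064 0.065]
```

>>> servo_tool(
  rows=[
    [[-0.35, 0.64, -0.21, 0, 0, 0, -1], [0, 0, 0, -0.0036, 0, 0.0036, -1], [0, 0, 0, -0.0036, 0, 0.0036, -1], [0, 0, 0, -0.0036, 0, 0.0036, -1], [0, 0, 0, -0.0036, 0, 0.0036, -1], [0, 0, 0, 0, 0, 0, -1]],
  ],
)

```text
t: 11.42
tcp_pos: [0.5535, 0.0642, 0.0742]
tool_rot: [0.909, 0.153, 0.382, -0.061]
force: [-0.2, 0.6, 0.2]
finger_gap: 0.362
gripper_force: 49.8
```

>>> servo_tool(
  rows=[
    [[0, 0, 0, -0.0005, 0, 0.0005, -1], [0, 0, 0, 0, 0, 0, -1]],
  ],
)

```text
t: 11.58
tcp_pos: [0.5534, 0.0643, 0.0739]
tool_rot: [0.909, 0.153, 0.383, -0.061]
force: [0.9, 0.3, -0.2]
finger_gap: 0.361
gripper_force: 49.8
```

>>> servo_tool(
  rows=[
    [[0, 0, 0, -0.0005, 0, 0.0005, -1], [0, 0, 0, 0, 0, 0, -1]],
  ],
)

```text
t: 11.75
tcp_pos: [0.5534, 0.0644, 0.0731]
tool_rot: [0.909, 0.153, 0.382, -0.061]
force: [-0.3, 0.4, -0.1]
finger_gap: 0.364
gripper_force: 49.8
```

>>> servo_tool(
  rows=[
    [[0, 0, 0, -0.0014, 0, 0.0014, -1], [0, 0, 0, -0.0014, 0, 0.0014, -1], [0, 0, 0, 0, 0, 0, -1]],
  ],
)

```text
t: 12.0
tcp_pos: [0.5533, 0.0643, 0.0686]
tool_rot: [0.909, 0.153, 0.382, -0.061]
force: [0.6, 0.3, 0.1]
finger_gap: 0.364
gripper_force: 49.8
```

>>> servo_tool(
  rows=[
    [[0, 0, 0, -0.0007, 0, 0.0007, -1], [0, 0, 0, 0, 0, 0, -1]],
  ],
)

```text
t: 12.17
tcp_pos: [0.5533, 0.0643, 0.0678]
tool_rot: [0.909, 0.153, 0.382, -0.061]
force: [-0.4, 0.7, -0.9]
finger_gap: 0.365
gripper_force: 49.8
```

>>> servo_tool(
  rows=[
    [[0, 0, 0, -0.0007, 0, 0.0007, -1], [0, 0, 0, 0, 0, 0, -1]],
  ],
)

```text
t: 12.33
tcp_pos: [0.5533, 0.0643, 0.0668]
tool_rot: [0.909, 0.153, 0.382, -0.061]
force: [0.4, -0.9, -1.2]
finger_gap: 0.365
gripper_force: 49.8
```

Continuing down by 1 mm at a time until contact.

>>> servo_tool(
  rows=[
    [[0, 0, 0, -0.0007, 0, 0.0007, -1], [0, 0, 0, 0, 0, 0, -1]],
  ],
)

```text
t: 12.5
tcp_pos: [0.5533, 0.0643, 0.0659]
tool_rot: [0.909, 0.153, 0.382, -0.061]
force: [-0.4, -0.2, -0.5]
finger_gap: 0.367
gripper_force: 49.8
```

>>> servo_tool(
  rows=[
    [[0, 0, 0, -0.0007, 0, 0.0007, -1], [0, 0, 0, 0, 0, 0, -1]],
  ],
)

```text
t: 12.67
tcp_pos: [0.5536, 0.0644, 0.0655]
tool_rot: [0.909, 0.153, 0.383, -0.061]
force: [-0.7, -0.9, 3.5]
finger_gap: 0.361
gripper_force: 50.0
```

Run:
```python
from sim import *
s=manip.sense();z=R.from_quat(s["tool_rot"]).apply([0,0,1]);print(s["force"],s["tcp_pos"],"axis in feeder",w2f(fp,s["tcp_pos"]+.008*z))
a=manip.snapshot("scene");b=manip.snapshot("top")
cv2.imwrite("pics/a3.png",a);cv2.imwrite("pics/b3.png",b)
f=lambda c:cv2.resize((255*(c/255.)**.6).astype(np.uint8),(400,400),interpolation=3)
cv2.imwrite("pics/s3.png",np.hstack([f(a[150:270,270:390]),f(b[180:280,230:330])]))
```

```text
[-0.6596 -0.9466  3.4619] [0.5536 0.0644 0.0655] axis in feeder [0.0018 0.0604 0.0599]
```

View pics/s3.png

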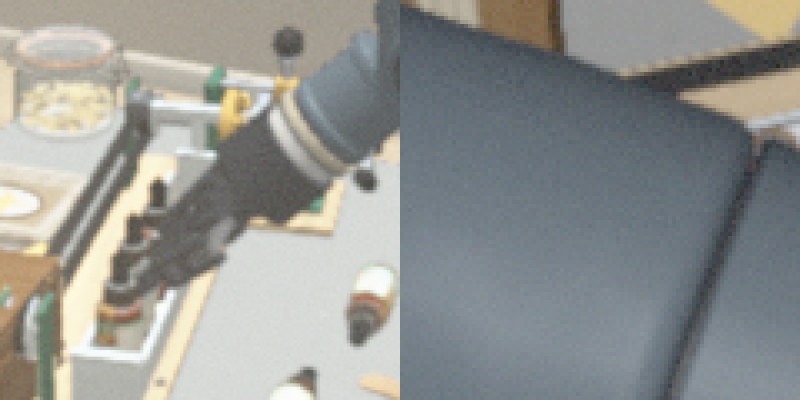

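>>> servo_tool(
  rows=[
    [[0, 0, 0, 0, 0, 0, -0.1], [0, 0, 0, 0, 0, 0, 0.05], [0, 0, 0, 0, 0, 0, 0.05], [0, 0, 0, 0, 0, 0, 0.05], [0, 0, 0, 0, 0, -0.005, 0.05], [0, 0, 0, 0, 0, -0.01, 0.05], [0, 0, 0, 0, 0, -0.02, 0.05], [0, 0, 0, 0, 0, -0.02, 0.05]],
  ],
)

```text
t: 13.43
tcp_pos: [0.5151, 0.0519, 0.104]
tool_rot: [0.909, 0.153, 0.382, -0.061]
force: [0.5, 0.0, -0.2]
finger_gap: 0.525
gripper_force: 0.0
```

>>> servo_tool(
  rows=[
    [[0, 0, 0, 0, 0, -0.02, 0.5], [0, 0, 0, 0, 0, -0.02, 0.5], [0, 0, 0, 0.015, 0, -0.02, 0.5], [0, 0, 0, 0.02, 0, -0.02, 0.5]],
  ],
)

```text
t: 13.77
tcp_pos: [0.4823, 0.0414, 0.1837]
tool_rot: [0.911, 0.151, 0.379, -0.062]
force: [0.9, 0.0, -0.4]
finger_gap: 0.746
gripper_force: 0.0
```

```bash
cat > look.py <<'E'
from sim import *
import sys
a=manip.snapshot("scene");b=manip.snapshot("top");n=sys.argv[1]
cv2.imwrite(f"pics/a{n}.png",a);cv2.imwrite(f"pics/b{n}.png",b)
f=lambda c:cv2.resize((255*(c/255.)**.6).astype(np.uint8),(400,400),interpolation=3)
cv2.imwrite(f"pics/s{n}.png",np.hstack([f(a[150:300,260:410]),f(b[180:310,255:385])]))
E
python3 look.py 4
cat > try2.py <<'E'
from sim import *
g,Rp,z=pickpose((.409,.1586),-83.7,45);P=Path()
qq=np.array([-.44,.93,2.03,.89,.89,1.77])
Rg=[r for r in(Rp,Rp*FL) if lik(qq,g,r)[1]<1e-6 and lik(qq,g,r)[0][5]>0][0]
P.shift([.48,.03,.22]);dn=tool([0,0,-1],P.R.apply([0,1,0]))
Q=P.R
rel=(P.R.inv()*Rg).as_rotvec(degrees=True);print(rel)
qt,c=lik(qq,np.array([.46,.03,.22]),Rg);print("target q",qt)
P.turn(Rg,5);P.shift(g-z*.1);P.shift(g-z*.05);P.shift(g,.02)
E
python3 try2.py
```

```text
t 13.8667 tcp [0.4849 0.0415 0.1891]
shift: 1x [0.0, 0.0, 0.0, 0.0163, 0.0097, -0.0274]  bad0 spd1.24 q[-0.5   0.39  2.35  1.9   0.59 -1.05] p[0.48 0.03 0.22]
[ -0.3571 -63.9866 111.3677]
target q [-0.5503  0.5462  1.8236  0.6072  1.3651  2.1685]
turn: 23x [-0.02, -2.78, 4.84, 0.0, 0.0, 0.0]  bad0 spd1.60 q[-0.53  0.56  1.78  0.61  1.38  2.2 ] p[0.48 0.03 0.22]
shift: 5x [0.0, 0.0, 0.0, 0.0161, 0.0113, 0.02]  bad0 spd0.34 q[-0.58  0.77  1.97  0.67  1.07  1.92] p[0.422 0.037 0.092]
shift: 2x [0.0, 0.0, 0.0, 0.0001, -0.0, 0.0249]  bad0 spd0.28 q[-0.52  0.85  2.    0.76  0.97  1.85] p[0.418 0.072 0.057]
shift: 3x [0.0, 0.0, 0.0, -0.0001, -0.0, 0.0167]  bad0 spd0.22 q[-0.45  0.93  2.03  0.88  0.89  1.77] p[0.415 0.107 0.022]
```

View pics/s4.png

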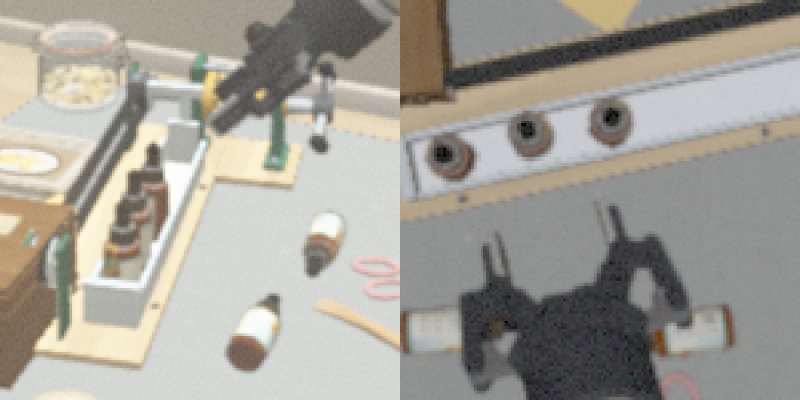

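>>> servo_tool(
  rows=[
    [[0, 0, 0, 0.008, 0.005, -0.0137, 0.5], [0, 0, 0, 0.008, 0.005, -0.0137, 0.5], [0, -2.78, 4.84, 0, 0, 0, 0.5], [0, -2.78, 4.84, 0, 0, 0, 0.5], [0, -2.78, 4.84, 0, 0, 0, 0.5], [0, -2.78, 4.84, 0, 0, 0, 0.5], [0, -2.78, 4.84, 0, 0, 0, 0.5], [0, -2.78, 4.84, 0, 0, 0, 0.5]],
  ],
)

```text
t: 14.53
tcp_pos: [0.4786, 0.0334, 0.214]
tool_rot: [0.955, 0.002, 0.272, -0.118]
force: [-0.0, 0.2, -0.8]
finger_gap: 0.749
gripper_force: 0.0
```

>>> servo_tool(
  rows=[
    [[0, -2.78, 4.84, 0, 0, 0, 0.5], [0, -2.78, 4.84, 0, 0, 0, 0.5], [0, -2.78, 4.84, 0, 0, 0, 0.5], [0, -2.78, 4.84, 0, 0, 0, 0.5], [0, -2.78, 4.84, 0, 0, 0, 0.5], [0, -2.78, 4.84, 0, 0, 0, 0.5], [0, -2.78, 4.84, 0, 0, 0, 0.5], [0, -2.78, 4.84, 0, 0, 0, 0.5]],
  ],
)

```text
t: 15.2
tcp_pos: [0.4789, 0.0345, 0.2141]
tool_rot: [0.944, -0.263, 0.055, -0.194]
force: [0.0, -0.6, -0.2]
finger_gap: 0.752
gripper_force: 0.0
```

>>> servo_tool(
  rows=[
    [[0, -2.78, 4.84, 0, 0, 0, 0.5], [0, -2.78, 4.84, 0, 0, 0, 0.5], [0, -2.78, 4.84, 0, 0, 0, 0.5], [0, -2.78, 4.84, 0, 0, 0, 0.5], [0, -2.78, 4.84, 0, 0, 0, 0.5], [0, -2.78, 4.84, 0, 0, 0, 0.5], [0, -2.78, 4.84, 0, 0, 0, 0.5], [0, -2.78, 4.84, 0, 0, 0, 0.5]],
  ],
)

```text
t: 15.87
tcp_pos: [0.4794, 0.0344, 0.2143]
tool_rot: [0.796, -0.517, -0.192, -0.248]
force: [0.3, -1.1, 0.7]
finger_gap: 0.746
gripper_force: 0.0
```

```bash
sed -i 's/^P.shift(\[.48.*$//' try2.py; sed -i 's/^P.shift.*dn=.*$//' try2.py; python3 try2.py
```

```text
t 15.8667 tcp [0.4794 0.0344 0.2143]
[ 0.4113 -8.5182 18.065 ]
target q [-0.5503  0.5462  1.8236  0.6072  1.3651  2.1685]
turn: 4x [0.1, -2.13, 4.52, 0.0, 0.0, 0.0]  bad0 spd0.34 q[-0.52  0.57  1.79  0.62  1.36  2.19] p[0.479 0.034 0.214]
shift: 4x [0.0, 0.0, 0.0, 0.02, 0.0141, 0.0231]  bad0 spd0.41 q[-0.58  0.78  1.97  0.67  1.07  1.92] p[0.422 0.037 0.092]
shift: 2x [0.0, 0.0, 0.0, -0.0, -0.0001, 0.025]  bad0 spd0.28 q[-0.52  0.85  2.    0.76  0.97  1.85] p[0.419 0.072 0.057]
shift: 3x [0.0, 0.0, 0.0, -0.0, 0.0, 0.0167]  bad0 spd0.22 q[-0.45  0.93  2.03  0.88  0.89  1.77] p[0.415 0.107 0.022]
```

>>> servo_tool(
  rows=[
    [[0.1, -2.13, 4.52, 0, 0, 0, 0.5], [0.1, -2.13, 4.52, 0, 0, 0, 0.5], [0.1, -2.13, 4.52, 0, 0, 0, 0.5], [0.1, -2.13, 4.52, 0, 0, 0, 0.5], [0, 0, 0, 0.02, 0.0141, 0.0231, 0.5], [0, 0, 0, 0.02, 0.0141, 0.0231, 0.5], [0, 0, 0, 0.02, 0.0141, 0.0231, 0.5], [0, 0, 0, 0.02, 0.0141, 0.0231, 0.5]],
  ],
)

```text
t: 16.53
tcp_pos: [0.4224, 0.0363, 0.0914]
tool_rot: [0.69, -0.615, -0.283, -0.255]
force: [0.3, -0.6, -0.5]
finger_gap: 0.75
gripper_force: 0.0
```

```bash
python3 try2.py
```

```text
t 16.5333 tcp [0.4224 0.0363 0.0914]
[-0.0798 -0.2022  0.2706]
target q [-0.5503  0.5462  1.8236  0.6072  1.3651  2.1685]
shift: 1x [0.0, 0.0, 0.0, -0.0012, -0.0001, -0.0002]  bad0 spd0.01 q[-0.58  0.77  1.97  0.67  1.07  1.91] p[0.422 0.037 0.092]
shift: 2x [0.0, 0.0, 0.0, -0.0001, 0.0001, 0.025]  bad0 spd0.28 q[-0.52  0.85  2.01  0.76  0.97  1.84] p[0.418 0.072 0.057]
shift: 3x [0.0, 0.0, 0.0, -0.0, -0.0, 0.0167]  bad0 spd0.22 q[-0.45  0.93  2.03  0.88  0.89  1.76] p[0.415 0.107 0.022]
```

>>> servo_tool(
  rows=[
    [[0, 0, 0, 0, 0, 0.025, 0.5], [0, 0, 0, 0, 0, 0.025, 0.5], [0, 0, 0, 0, 0, 0.0167, 0.5], [0, 0, 0, 0, 0, 0.0167, 0.5], [0, 0, 0, 0, 0, 0.0163, 0.5], [0, 0, 0, 0, 0, 0, 0.5], [0, 0, 0, 0, 0, 0, -1], [0, 0, 0, 0, 0, 0, -1]],
  ],
)

```text
t: 17.2
tcp_pos: [0.4163, 0.1053, 0.0219]
tool_rot: [0.69, -0.616, -0.283, -0.255]
force: [0.2, -0.7, -0.2]
finger_gap: 0.479
gripper_force: 0.0
```

>>> servo_tool(
  rows=[
    [[0, 0, 0, 0, 0, 0, -1], [0, 0, 0, 0, 0, 0, -1], [0, 0, 0, 0, 0, 0, -1], [0, 0, 0, 0, 0, 0, -1]],
  ],
)

```text
t: 17.53
tcp_pos: [0.4168, 0.1049, 0.0222]
tool_rot: [0.69, -0.616, -0.282, -0.256]
force: [0.1, -3.6, 5.2]
finger_gap: 0.361
gripper_force: 49.9
```

>>> servo_tool(
  rows=[
    [[0, 0, 0, -0.0118, 0, -0.0118, -1], [0, 0, 0, -0.0236, 0, -0.0236, -1], [0, 0, 0, -0.0236, 0, -0.0236, -1], [0, 0, 0, -0.0236, 0, -0.0236, -1], [0, 0, 0, -0.0236, 0, -0.0236, -1], [0, 0, 0, 0, 0, 0, -1]],
  ],
)

```text
t: 18.03
tcp_pos: [0.4168, 0.106, 0.176]
tool_rot: [0.691, -0.615, -0.279, -0.257]
force: [-0.1, 0.7, -0.9]
finger_gap: 0.363
gripper_force: 49.8
```

```bash
sed -i 's/P.shift(P.p+\[0,0,.1\]);//' pl.py; for v in "(.5,0,.22)" "(.5,-.05,.22)"; do python3 pl.py -.058 0 "$v" -173; done
```

```text
t 18.0333 tcp [0.4168 0.106  0.176 ]
shift: 5x [0.0, 0.0, 0.0, 0.0103, -0.0143, -0.0222]  bad0 spd0.34 q[-0.56  0.59  1.71  0.6   1.42  2.2 ] p[0.5  0.   0.22]
spin: 25x [0.0, 0.0, -6.92, 0.0, 0.0, 0.0]  bad0 spd0.66 q[-0.56  0.59  1.71  0.6   1.42 -0.82] p[0.5  0.   0.22]
turn: 9x [-6.33, 0.37, 5.83, 0.0, 0.0, 0.0]  bad0 spd1.52 q[-0.51  0.39  2.3   1.87  0.53 -0.94] p[0.5  0.   0.22]
shift: 3x [0.0, 0.0, 0.0, 0.0108, 0.0229, 0.0201]  bad0 spd0.37 q[-0.53  0.5   2.1   1.71  0.52 -0.76] p[ 0.58  -0.051  0.2  ]
shift: 4x [0.0, 0.0, 0.0, -0.0186, -0.0, 0.0186]  bad0 spd0.87 q[-0.53  0.76  2.14  2.16  0.63 -1.3 ] p[ 0.58  -0.051  0.095]
--
shift: 3x [0.0, 0.0, 0.0, -0.0071, -0.0001, 0.0071]  bad0 spd0.20 q[-0.53  0.84  2.14  2.24  0.68 -1.4 ] p[ 0.58  -0.05   0.065]
t 18.0333 tcp [0.4168 0.106  0.176 ]
shift: 6x [0.0, 0.0, 0.0, 0.0145, -0.011, -0.0244]  bad0 spd0.35 q[-0.63  0.61  1.66  0.55  1.47  2.16] p[ 0.5  -0.05  0.22]
spin: 25x [0.0, 0.0, -6.92, 0.0, 0.0, 0.0]  bad0 spd0.66 q[-0.63  0.61  1.66  0.55  1.47 -0.86] p[ 0.5  -0.05  0.22]
turn: 9x [-6.33, 0.37, 5.83, 0.0, 0.0, 0.0]  bad0 spd1.31 q[-0.65  0.4   2.27  1.69  0.59 -0.87] p[ 0.5  -0.05  0.22]
shift: 3x [0.0, 0.0, 0.0, 0.0136, 0.0065, 0.023]  bad0 spd0.31 q[-0.53  0.5   2.1   1.71  0.52 -0.76] p[ 0.58 -0.05  0.2 ]
shift: 4x [0.0, 0.0, 0.0, -0.0186, 0.0, 0.0186]  bad0 spd0.87 q[-0.53  0.76  2.14  2.16  0.63 -1.3 ] p[ 0.58  -0.05   0.095]
--
shift: 3x [0.0, 0.0, 0.0, -0.0071, 0.0, 0.0071]  bad0 spd0.20 q[-0.53  0.84  2.14  2.24  0.68 -1.4 ] p[ 0.58  -0.051  0.065]
```

>>> servo_tool(
  rows=[
    [[0, 0, 0, 0.0145, -0.011, -0.0244, -1], [0, 0, 0, 0.0145, -0.011, -0.0244, -1], [0, 0, 0, 0.0145, -0.011, -0.0244, -1], [0, 0, 0, 0.0145, -0.011, -0.0244, -1], [0, 0, 0, 0.0145, -0.011, -0.0244, -1], [0, 0, 0, 0.0145, -0.011, -0.0244, -1], [0, 0, -6.92, 0, 0, 0, -1], [0, 0, -6.92, 0, 0, 0, -1]],
  ],
)

```text
t: 18.7
tcp_pos: [0.5007, -0.0525, 0.2143]
tool_rot: [0.761, -0.527, -0.247, -0.288]
force: [-0.7, -0.2, -1.4]
finger_gap: 0.361
gripper_force: 49.8
```

>>> servo_tool(
  rows=[
    [[0, 0, -6.92, 0, 0, 0, -1], [0, 0, -6.92, 0, 0, 0, -1], [0, 0, -6.92, 0, 0, 0, -1], [0, 0, -6.92, 0, 0, 0, -1], [0, 0, -6.92, 0, 0, 0, -1], [0, 0, -6.92, 0, 0, 0, -1], [0, 0, -6.92, 0, 0, 0, -1], [0, 0, -6.92, 0, 0, 0, -1]],
  ],
)

```text
t: 19.37
tcp_pos: [0.4991, -0.0502, 0.2141]
tool_rot: [0.918, -0.113, -0.087, -0.371]
force: [0.0, -0.6, -0.4]
finger_gap: 0.361
gripper_force: 49.8
```

>>> servo_tool(
  rows=[
    [[0, 0, -6.92, 0, 0, 0, -1], [0, 0, -6.92, 0, 0, 0, -1], [0, 0, -6.92, 0, 0, 0, -1], [0, 0, -6.92, 0, 0, 0, -1], [0, 0, -6.92, 0, 0, 0, -1], [0, 0, -6.92, 0, 0, 0, -1], [0, 0, -6.92, 0, 0, 0, -1], [0, 0, -6.92, 0, 0, 0, -1]],
  ],
)

```text
t: 20.03
tcp_pos: [0.4991, -0.0502, 0.2141]
tool_rot: [0.865, 0.327, 0.095, -0.369]
force: [0.3, 0.1, -0.6]
finger_gap: 0.361
gripper_force: 49.8
```

>>> servo_tool(
  rows=[
    [[0, 0, -6.92, 0, 0, 0, -1], [0, 0, -6.92, 0, 0, 0, -1], [0, 0, -6.92, 0, 0, 0, -1], [0, 0, -6.92, 0, 0, 0, -1], [0, 0, -6.92, 0, 0, 0, -1], [0, 0, -6.92, 0, 0, 0, -1], [0, 0, -6.92, 0, 0, 0, -1], [-3.17, 0.18, 2.92, 0, 0, 0, -1]],
  ],
)

```text
t: 20.7
tcp_pos: [0.5007, -0.0506, 0.2139]
tool_rot: [0.68, 0.628, 0.249, -0.285]
force: [0.4, -0.3, -0.1]
finger_gap: 0.36
gripper_force: 49.8
```

>>> servo_tool(
  rows=[
    [[-3.17, 0.18, 2.92, 0, 0, 0, -1], [-3.17, 0.18, 2.92, 0, 0, 0, -1], [-3.17, 0.18, 2.92, 0, 0, 0, -1], [-3.17, 0.18, 2.92, 0, 0, 0, -1], [-3.17, 0.18, 2.92, 0, 0, 0, -1], [-3.17, 0.18, 2.92, 0, 0, 0, -1], [-3.17, 0.18, 2.92, 0, 0, 0, -1], [-3.17, 0.18, 2.92, 0, 0, 0, -1]],
  ],
)

```text
t: 21.37
tcp_pos: [0.499, -0.0506, 0.2143]
tool_rot: [0.836, 0.402, 0.325, -0.182]
force: [-0.5, 0.0, -1.0]
finger_gap: 0.361
gripper_force: 49.8
```

>>> servo_tool(
  rows=[
    [[-3.17, 0.18, 2.92, 0, 0, 0, -1], [-3.17, 0.18, 2.92, 0, 0, 0, -1], [-3.17, 0.18, 2.92, 0, 0, 0, -1], [-3.17, 0.18, 2.92, 0, 0, 0, -1], [-3.17, 0.18, 2.92, 0, 0, 0, -1], [-3.17, 0.18, 2.92, 0, 0, 0, -1], [-3.17, 0.18, 2.92, 0, 0, 0, -1], [-3.17, 0.18, 2.92, 0, 0, 0, -1]],
  ],
)

```text
t: 22.03
tcp_pos: [0.4986, -0.0506, 0.2142]
tool_rot: [0.915, 0.143, 0.371, -0.062]
force: [0.2, 0.7, -0.4]
finger_gap: 0.36
gripper_force: 49.8
```

```bash
python3 pl.py -.056 0 "0" 0
python3 - <<'E'
from sim import *
# positions of standing bottles from b4 (bulb dark blobs), s4 top crop scale 400/130, offset 255,180
for x,y in((443,153),(525,128),(611,117)):print(w2f(fp,onz("top",(255+(x-400)*.325,180+y*.325),.112)))
E
python3 look.py 5
```

```text
t 22.0333 tcp [ 0.4986 -0.0506  0.2142]
turn: 1x [-3.03, 0.79, 2.53, 0.0, 0.0, 0.0]  bad0 spd0.81 q[-0.66  0.41  2.28  1.72  0.6  -0.92] p[ 0.499 -0.051  0.214]
shift: 3x [0.0, 0.0, 0.0, 0.0154, 0.0059, 0.0221]  bad0 spd0.33 q[-0.52  0.5   2.1   1.71  0.52 -0.76] p[ 0.58  -0.049  0.2  ]
shift: 4x [0.0, 0.0, 0.0, -0.0187, 0.0, 0.0186]  bad0 spd0.87 q[-0.52  0.77  2.15  2.17  0.64 -1.3 ] p[ 0.58  -0.049  0.095]
--
shift: 2x [0.0, 0.0, 0.0, -0.0105, 0.0, 0.0106]  bad0 spd0.29 q[-0.52  0.84  2.15  2.25  0.68 -1.4 ] p[ 0.58  -0.049  0.065]
[-0.0027  0.1187  0.112 ]
[0.0022 0.059  0.112 ]
[-0.0031 -0.0014  0.112 ]
```

View pics/s5.png

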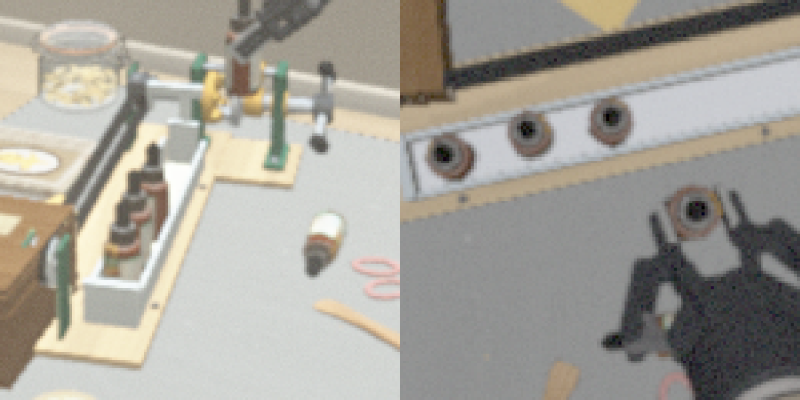

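>>> servo_tool(
  rows=[
    [[-1.5, 0.4, 1.26, 0, 0, 0, -1], [-1.5, 0.4, 1.26, 0, 0, 0, -1], [0, 0, 0, 0.015, 0.0059, 0.0218, -1], [0, 0, 0, 0.015, 0.0059, 0.0218, -1], [0, 0, 0, 0.015, 0.0059, 0.0218, -1], [0, 0, 0, -0.0187, 0, 0.0186, -1], [0, 0, 0, -0.0187, 0, 0.0186, -1], [0, 0, 0, 0, 0, 0, -1]],
  ],
)

```text
t: 22.8
tcp_pos: [0.5784, -0.0482, 0.1425]
tool_rot: [0.918, 0.114, 0.377, -0.05]
force: [-0.5, 0.3, -1.1]
finger_gap: 0.36
gripper_force: 49.9
```

```bash
cat > fin.py <<'E'
from sim import *
import sys
g,Rp,z=placepose(float(sys.argv[1]),float(sys.argv[2]),45,fx=-.001,h=.048,dz=float(sys.argv[3]));P=Path();P.turn(near(P.R,Rp),2);P.shift(g,.012)
E
python3 fin.py -.056 0 .004
```

```text
t 22.8 tcp [ 0.5784 -0.0482  0.1425]
turn: 1x [-0.43, 0.32, 0.05, 0.0, 0.0, 0.0]  bad0 spd0.17 q[-0.52  0.64  2.14  2.    0.57 -1.1 ] p[ 0.578 -0.048  0.143]
shift: 7x [0.0, 0.0, 0.0, -0.0073, 0.0001, 0.0074]  bad0 spd0.27 q[-0.52  0.83  2.15  2.24  0.68 -1.39] p[ 0.579 -0.049  0.07 ]
```

>>> servo_tool(
  rows=[
    [[-0.43, 0.32, 0.05, 0, 0, 0, -1], [0, 0, 0, -0.0073, 0.0001, 0.0074, -1], [0, 0, 0, -0.0073, 0.0001, 0.0074, -1], [0, 0, 0, -0.0073, 0.0001, 0.0074, -1], [0, 0, 0, -0.0073, 0.0001, 0.0074, -1], [0, 0, 0, -0.0073, 0.0001, 0.0074, -1], [0, 0, 0, -0.0073, 0.0001, 0.0074, -1], [0, 0, 0, -0.006, 0, 0.006, -1]],
  ],
)

```text
t: 23.47
tcp_pos: [0.5813, -0.0492, 0.0776]
tool_rot: [0.915, 0.113, 0.384, -0.045]
force: [-0.4, 0.6, -0.4]
finger_gap: 0.363
gripper_force: 49.8
```

>>> servo_tool(
  rows=[
    [[0, 0, 0, 0, 0, 0, -1], [0, 0, 0, 0, 0, 0, -1]],
  ],
)

```text
t: 23.63
tcp_pos: [0.581, -0.049, 0.0776]
tool_rot: [0.915, 0.113, 0.384, -0.045]
force: [-0.4, -0.3, -1.1]
finger_gap: 0.363
gripper_force: 49.8
```

```bash
python3 fin.py -.056 0 .001;python3 -c "
from h import *
print(manip.sense()['force'])"
```

```text
t 23.6333 tcp [ 0.581  -0.049   0.0776]
turn: 1x [0.17, -0.51, 0.14, 0.0, 0.0, 0.0]  bad0 spd0.11 q[-0.52  0.81  2.14  2.22  0.66 -1.36] p[ 0.581 -0.049  0.078]
shift: 1x [0.0, 0.0, 0.0, -0.0091, -0.0007, 0.0064]  bad0 spd0.23 q[-0.52  0.84  2.15  2.25  0.68 -1.4 ] p[ 0.579 -0.049  0.067]
[-0.3542 -0.3136 -1.097 ]
```

>>> servo_tool(
  rows=[
    [[0.17, -0.51, 0.14, 0, 0, 0, -1], [0, 0, 0, -0.003, -0.0002, 0.0021, -1], [0, 0, 0, -0.003, -0.0002, 0.0021, -1], [0, 0, 0, -0.0015, -0.0002, 0.001, -1], [0, 0, 0, 0, 0, 0, -1]],
  ],
)

```text
t: 24.05
tcp_pos: [0.579, -0.0487, 0.0681]
tool_rot: [0.917, 0.112, 0.38, -0.046]
force: [0.0, -0.2, 0.6]
finger_gap: 0.36
gripper_force: 50.0
```

>>> servo_tool(
  rows=[
    [[0, 0, 0, -0.0007, 0, 0.0007, -1], [0, 0, 0, 0, 0, 0, -1]],
  ],
)

```text
t: 24.22
tcp_pos: [0.5793, -0.0486, 0.0681]
tool_rot: [0.917, 0.112, 0.381, -0.046]
force: [-2.3, -1.0, 5.2]
finger_gap: 0.363
gripper_force: 50.5
```

>>> servo_tool(
  rows=[
    [[0, 0, 0, -0.0007, 0, 0.0007, -1], [0, 0, 0, 0, 0, 0, -1]],
  ],
)

```text
t: 24.38
tcp_pos: [0.5796, -0.0486, 0.068]
tool_rot: [0.916, 0.112, 0.382, -0.046]
force: [-4.6, -1.9, 10.4]
finger_gap: 0.361
gripper_force: 51.0
```

>>> servo_tool(
  rows=[
    [[0, 0, 0, -0.0007, 0, 0.0007, -1], [0, 0, 0, 0, 0, 0, -1]],
  ],
)

```text
t: 24.55
tcp_pos: [0.5799, -0.0485, 0.068]
tool_rot: [0.916, 0.112, 0.383, -0.046]
force: [-6.4, -2.3, 15.5]
finger_gap: 0.365
gripper_force: 51.5
```

>>> servo_tool(
  rows=[
    [[0, 0, 0, 0.0013, 0, -0.0013, -1], [0, 0, 0, 0, 0, 0, -1], [0, 0, 0, 0, 0, 0, -0.1], [0, 0, 0, 0, 0, 0, 0], [0, 0, 0, 0, 0, 0, 0], [0, 0, 0, 0, 0, 0, 0], [0, 0, 0, 0, 0, -0.005, 0], [0, 0, 0, 0, 0, -0.01, 0]],
  ],
)

```text
t: 25.22
tcp_pos: [0.5686, -0.051, 0.0772]
tool_rot: [0.917, 0.113, 0.379, -0.046]
force: [0.4, 0.9, -0.1]
finger_gap: 0.503
gripper_force: 0.0
```

>>> servo_tool(
  rows=[
    [[0, 0, 0, 0, 0, -0.02, 0], [0, 0, 0, 0, 0, -0.02, 0], [0, 0, 0, 0, 0, -0.02, 0.3], [0, 0, 0, 0, 0, -0.02, 0.5], [0, 0, 0, 0.015, 0, -0.02, 0.5], [0, 0, 0, 0.02, 0, -0.02, 0.5]],
  ],
)

```text
t: 25.72
tcp_pos: [0.5078, -0.0655, 0.1868]
tool_rot: [0.918, 0.111, 0.377, -0.047]
force: [0.8, 0.5, 0.6]
finger_gap: 0.747
gripper_force: 0.0
```

```bash
python3 look.py 6
cat > try3.py <<'E'
from sim import *
# bottle 3: tool-down pick, yaw 180, lay down
B=np.array([.4188,-.0919]);a=np.radians(97.2);u=np.array([np.cos(a),np.sin(a),0]);h=.040
g=np.array([*B,.018])+h*u;P=Path()
Rp=tool([0,0,-1],[np.sin(a),-np.cos(a),0])
for Rg in(Rp,Rp*FL):
    P.__init__();P.shift([.47,-.05,.2]);P.turn(Rg,4);P.shift(g+[0,0,.08]);P.shift(g,.02);P.shift(g+[.02,0,.1]);qs=P.q[5]
    for sgn in(1,-1):
        if abs(qs-sgn*np.pi)<2.8: print("spin",sgn*180,"ok, q6",qs)
E
python3 try3.py
```

```text
t 25.8167 tcp [ 0.5103 -0.0659  0.1912]
t 25.8167 tcp [ 0.5103 -0.0659  0.1912]
shift: 2x [0.0, 0.0, 0.0, -0.0093, -0.0126, -0.0157]  bad0 spd0.28 q[-0.72  0.45  2.37  1.85  0.65 -1.13] p[ 0.47 -0.05  0.2 ]
turn: 20x [1.65, -1.83, -3.92, 0.0, 0.0, 0.0]  bad0 spd0.73 q[-0.34  0.4   1.86 -0.    0.88 -0.47] p[ 0.47 -0.05  0.2 ]
shift: 4x [0.0, 0.0, 0.0, 0.0012, -0.014, 0.0255]  bad0 spd0.54 q[-0.39  0.56  2.08 -0.    0.51 -0.52] p[ 0.414 -0.052  0.098]
shift: 5x [0.0, 0.0, 0.0, 0.0, 0.0, 0.016]  bad0 spd0.26 q[-0.39  0.75  2.11 -0.    0.28 -0.52] p[ 0.414 -0.052  0.018]
shift: 3x [0.0, 0.0, 0.0, -0.0008, 0.0067, -0.0333]  bad0 spd0.58 q[-0.38  0.53  2.01 -0.    0.6  -0.5 ] p[ 0.434 -0.052  0.118]
spin -180 ok, q6 -0.5011313612579198
t 25.8167 tcp [ 0.5103 -0.0659  0.1912]
shift: 2x [0.0, 0.0, 0.0, -0.0093, -0.0126, -0.0157]  bad0 spd0.28 q[-0.72  0.45  2.37  1.85  0.65 -1.13] p[ 0.47 -0.05  0.2 ]
turn: 23x [-1.64, -1.48, 3.97, 0.0, 0.0, 0.0]  bad0 spd2.34 q[-0.34  0.4   1.86  0.    0.88  2.67] p[ 0.47 -0.05  0.2 ]
shift: 4x [0.0, 0.0, 0.0, -0.0012, 0.014, 0.0255]  bad0 spd0.54 q[-0.4   0.56  2.08  0.    0.51  2.62] p[ 0.414 -0.052  0.098]
shift: 4x [0.0, 0.0, 0.0, -0.0, -0.0, 0.02]  bad0 spd0.32 q[-0.4   0.75  2.11  0.    0.28  2.62] p[ 0.414 -0.052  0.018]
shift: 3x [0.0, 0.0, 0.0, 0.0008, -0.0066, -0.0333]  bad0 spd0.58 q[-0.38  0.52  2.01  0.    0.6   2.64] p[ 0.434 -0.052  0.118]
spin 180 ok, q6 2.6386800055620605
```

View pics/s6.png

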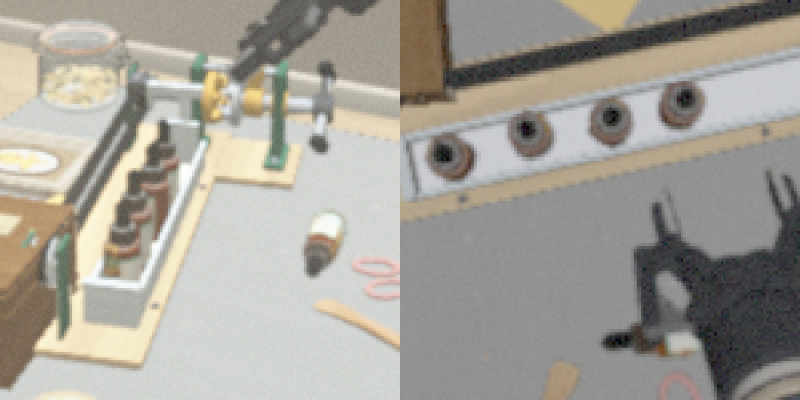

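```bash
cat > try3.py <<'E'
from sim import *
B=np.array([.4188,-.0919]);a=np.radians(97.2);u=np.array([np.cos(a),np.sin(a),0]);h=.040
g=np.array([*B,.020])+h*u;P=Path()
Rg=near(P.R,tool([0,0,-1],[np.sin(a),-np.cos(a),0]))
P.shift([.47,-.05,.2]);P.turn(Rg,4);P.shift(g+[0,0,.08]);P.shift(g,.02);print("--grip");P.shift(g+[.02,.0,.1]);P.shift([.45,.06,.12]);P.spin(165)
P.shift([.42,.10,.05]);P.shift([.42,.10,.021],.01);print("--release");P.shift(P.p+[0,0,.12]);P.shift([.45,.03,.2])
b=np.radians(97.2-165);v=np.array([np.cos(b),np.sin(b),0]);base=(np.array([.42,.10,0])-h*v)[:2];print(base)
G,Rp,z=pickpose(base,97.2-165,45);Rg=near(P.R,Rp);P.turn(Rg,4);P.shift(G-z*.1);P.shift(G-z*.05);P.shift(G,.02)
E
python3 try3.py
```

```text
t 25.8167 tcp [ 0.5103 -0.0659  0.1912]
shift: 2x [0.0, 0.0, 0.0, -0.0093, -0.0126, -0.0157]  bad0 spd0.28 q[-0.72  0.45  2.37  1.85  0.65 -1.13] p[ 0.47 -0.05  0.2 ]
turn: 20x [1.65, -1.83, -3.92, 0.0, 0.0, 0.0]  bad0 spd0.73 q[-0.34  0.4   1.86 -0.    0.88 -0.47] p[ 0.47 -0.05  0.2 ]
shift: 4x [0.0, 0.0, 0.0, 0.0012, -0.014, 0.025]  bad0 spd0.53 q[-0.39  0.55  2.07 -0.    0.52 -0.52] p[ 0.414 -0.052  0.1  ]
shift: 5x [0.0, 0.0, 0.0, 0.0, 0.0, 0.016]  bad0 spd0.26 q[-0.39  0.75  2.1  -0.    0.29 -0.52] p[ 0.414 -0.052  0.02 ]
--grip
shift: 3x [0.0, 0.0, 0.0, -0.0008, 0.0067, -0.0333]  bad0 spd0.58 q[-0.38  0.52  2.01 -0.    0.61 -0.5 ] p[ 0.434 -0.052  0.12 ]
shift: 4x [0.0, 0.0, 0.0, 0.0273, 0.0075, -0.0]  bad0 spd0.40 q[-0.11  0.53  1.97 -0.    0.64 -0.24] p[0.45 0.06 0.12]
spin: 24x [0.0, 0.0, 6.88, 0.0, 0.0, 0.0]  bad0 spd0.66 q[-0.11  0.53  1.97 -0.    0.64  2.64] p[0.45 0.06 0.12]
shift: 3x [0.0, 0.0, 0.0, -0.0161, 0.0042, 0.0233]  bad0 spd0.42 q[-0.03  0.68  2.06 -0.    0.41  2.73] p[0.42 0.1  0.05]
shift: 3x [0.0, 0.0, 0.0, -0.0, 0.0, 0.0097]  bad0 spd0.14 q[-0.03  0.75  2.07 -0.    0.33  2.73] p[0.42  0.1   0.021]
--release
shift: 4x [0.0, 0.0, 0.0, 0.0, 0.0, -0.03]  bad0 spd0.47 q[-0.03  0.47  2.01 -0.    0.66  2.73] p[0.42  0.1   0.141]
shift: 3x [0.0, 0.0, 0.0, 0.0254, -0.0004, -0.0197]  bad0 spd0.35 q[-0.18  0.38  1.91 -0.    0.86  2.57] p[0.45 0.03 0.2 ]
[0.4049 0.137 ]
turn: 12x [-0.0, -3.75, -0.01, 0.0, 0.0, 0.0]  bad0 spd0.43 q[-0.49  0.61  1.74  0.47  1.45  2.04] p[0.45 0.03 0.2 ]
shift: 4x [0.0, 0.0, 0.0, 0.0201, 0.0003, 0.0179]  bad0 spd0.31 q[-0.5   0.81  1.77  0.49  1.26  1.93] p[0.451 0.024 0.093]
shift: 2x [0.0, 0.0, 0.0, 0.0, 0.0, 0.0251]  bad0 spd0.30 q[-0.45  0.86  1.83  0.54  1.15  1.89] p[0.438 0.057 0.057]
shift: 3x [0.0, 0.0, 0.0, 0.0, 0.0, 0.0167]  bad0 spd0.19 q[-0.4   0.93  1.87  0.61  1.05  1.84] p[0.424 0.089 0.022]
```

>>> servo_tool(
  rows=[
    [[0, 0, 0, -0.0093, -0.0126, -0.0157, 0.5], [0, 0, 0, -0.0093, -0.0126, -0.0157, 0.5], [1.65, -1.83, -3.92, 0, 0, 0, 0.5], [1.65, -1.83, -3.92, 0, 0, 0, 0.5], [1.65, -1.83, -3.92, 0, 0, 0, 0.5], [1.65, -1.83, -3.92, 0, 0, 0, 0.5], [1.65, -1.83, -3.92, 0, 0, 0, 0.5], [1.65, -1.83, -3.92, 0, 0, 0, 0.5]],
  ],
)

```text
t: 26.48
tcp_pos: [0.4691, -0.0495, 0.1958]
tool_rot: [0.899, 0.334, 0.28, -0.036]
force: [-0.2, 1.1, 0.4]
finger_gap: 0.749
gripper_force: 0.0
```

>>> servo_tool(
  rows=[
    [[1.65, -1.83, -3.92, 0, 0, 0, 0.5], [1.65, -1.83, -3.92, 0, 0, 0, 0.5], [1.65, -1.83, -3.92, 0, 0, 0, 0.5], [1.65, -1.83, -3.92, 0, 0, 0, 0.5], [1.65, -1.83, -3.92, 0, 0, 0, 0.5], [1.65, -1.83, -3.92, 0, 0, 0, 0.5], [1.65, -1.83, -3.92, 0, 0, 0, 0.5], [1.65, -1.83, -3.92, 0, 0, 0, 0.5]],
  ],
)

```text
t: 27.15
tcp_pos: [0.4689, -0.0493, 0.1956]
tool_rot: [0.794, 0.595, 0.124, -0.019]
force: [1.0, -0.3, -0.1]
finger_gap: 0.749
gripper_force: 0.0
```

>>> servo_tool(
  rows=[
    [[1.65, -1.83, -3.92, 0, 0, 0, 0.5], [1.65, -1.83, -3.92, 0, 0, 0, 0.5], [1.65, -1.83, -3.92, 0, 0, 0, 0.5], [1.65, -1.83, -3.92, 0, 0, 0, 0.5], [1.65, -1.83, -3.92, 0, 0, 0, 0.5], [1.65, -1.83, -3.92, 0, 0, 0, 0.5]],
  ],
)

```text
t: 27.65
tcp_pos: [0.4689, -0.0493, 0.1955]
tool_rot: [0.66, 0.751, -0.002, -0.005]
force: [0.8, 0.8, 0.6]
finger_gap: 0.752
gripper_force: 0.0
```

```bash
sed -i 's/^P.shift(\[.47,-.05,.2\]);//' try3.py; python3 try3.py|head -6
```

```text
t 27.65 tcp [ 0.4689 -0.0493  0.1955]
turn: 1x [-0.57, -0.3, 0.23, 0.0, 0.0, 0.0]  bad0 spd0.08 q[-0.34  0.41  1.87  0.    0.87 -0.47] p[ 0.469 -0.049  0.195]
shift: 4x [0.0, 0.0, 0.0, 0.001, -0.0137, 0.0239]  bad0 spd0.51 q[-0.39  0.55  2.07  0.    0.51 -0.52] p[ 0.414 -0.052  0.1  ]
shift: 4x [0.0, 0.0, 0.0, 0.0, -0.0, 0.02]  bad0 spd0.32 q[-0.39  0.75  2.1   0.    0.29 -0.52] p[ 0.414 -0.052  0.02 ]
--grip
shift: 3x [0.0, 0.0, 0.0, -0.0008, 0.0066, -0.0334]  bad0 spd0.58 q[-0.38  0.52  2.01  0.    0.61 -0.5 ] p[ 0.434 -0.052  0.12 ]
```

>>> servo_tool(
  rows=[
    [[-0.57, -0.3, 0.23, 0, 0, 0, 0.5], [0, 0, 0, 0.001, -0.0137, 0.0239, 0.5], [0, 0, 0, 0.001, -0.0137, 0.0239, 0.5], [0, 0, 0, 0.001, -0.0137, 0.0239, 0.5], [0, 0, 0, 0.001, -0.0137, 0.0239, 0.5], [0, 0, 0, 0, 0, 0.02, 0.5], [0, 0, 0, 0, 0, 0.02, 0.5], [0, 0, 0, 0, 0, 0.02, 0.5]],
  ],
)

```text
t: 28.32
tcp_pos: [0.4143, -0.0523, 0.0395]
tool_rot: [0.664, 0.748, 0.001, 0.001]
force: [0.1, -0.5, -1.0]
finger_gap: 0.747
gripper_force: 0.0
```

>>> servo_tool(
  rows=[
    [[0, 0, 0, 0, 0, 0.019, 0.5], [0, 0, 0, 0, 0, 0, 0.5], [0, 0, 0, 0, 0, 0, -1], [0, 0, 0, 0, 0, 0, -1], [0, 0, 0, 0, 0, 0, -1], [0, 0, 0, 0, 0, 0, -1], [0, 0, 0, 0, 0, 0, -1]],
  ],
  squeeze=40,
)

```text
t: 28.9
tcp_pos: [0.4159, -0.0524, 0.0225]
tool_rot: [0.663, 0.749, 0.002, 0.002]
force: [-1.2, 0.0, 5.7]
finger_gap: 0.366
gripper_force: 40.0
```

>>> servo_tool(
  rows=[
    [[0, 0, 0, -0.0008, 0.0066, -0.0334, -1], [0, 0, 0, -0.0008, 0.0066, -0.0334, -1], [0, 0, 0, -0.0008, 0.0066, -0.0334, -1], [0, 0, 0, 0.0273, 0.0075, 0, -1], [0, 0, 0, 0.0273, 0.0075, 0, -1], [0, 0, 0, 0.0273, 0.0075, 0, -1], [0, 0, 0, 0.0273, 0.0075, 0, -1], [0, 0, 0, 0, 0, 0, -1]],
  ],
)

```text
t: 29.57
tcp_pos: [0.452, 0.0634, 0.1226]
tool_rot: [0.661, 0.75, 0.002, 0.002]
force: [0.3, 0.5, -0.6]
finger_gap: 0.367
gripper_force: 40.0
```

>>> servo_tool(
  rows=[
    [[0, 0, 6.88, 0, 0, 0, -1], [0, 0, 6.88, 0, 0, 0, -1], [0, 0, 6.88, 0, 0, 0, -1], [0, 0, 6.88, 0, 0, 0, -1], [0, 0, 6.88, 0, 0, 0, -1], [0, 0, 6.88, 0, 0, 0, -1], [0, 0, 6.88, 0, 0, 0, -1], [0, 0, 6.88, 0, 0, 0, -1]],
  ],
)

```text
t: 30.23
tcp_pos: [0.4517, 0.0592, 0.1221]
tool_rot: [0.935, 0.355, 0.002, 0.001]
force: [-0.2, -0.2, -0.9]
finger_gap: 0.369
gripper_force: 40.0
```

>>> servo_tool(
  rows=[
    [[0, 0, 6.88, 0, 0, 0, -1], [0, 0, 6.88, 0, 0, 0, -1], [0, 0, 6.88, 0, 0, 0, -1], [0, 0, 6.88, 0, 0, 0, -1], [0, 0, 6.88, 0, 0, 0, -1], [0, 0, 6.88, 0, 0, 0, -1], [0, 0, 6.88, 0, 0, 0, -1], [0, 0, 6.88, 0, 0, 0, -1]],
  ],
)

```text
t: 30.9
tcp_pos: [0.4517, 0.0592, 0.1221]
tool_rot: [0.993, -0.117, 0.002, -0.0]
force: [-0.6, -0.8, -0.9]
finger_gap: 0.368
gripper_force: 40.0
```

>>> servo_tool(
  rows=[
    [[0, 0, 6.88, 0, 0, 0, -1], [0, 0, 6.88, 0, 0, 0, -1], [0, 0, 6.88, 0, 0, 0, -1], [0, 0, 6.88, 0, 0, 0, -1], [0, 0, 6.88, 0, 0, 0, -1], [0, 0, 6.88, 0, 0, 0, -1], [0, 0, 6.88, 0, 0, 0, -1], [0, 0, 6.88, 0, 0, 0, -1]],
  ],
)

```text
t: 31.57
tcp_pos: [0.4517, 0.0592, 0.1221]
tool_rot: [0.827, -0.563, 0.002, -0.001]
force: [-0.4, 0.1, -0.4]
finger_gap: 0.367
gripper_force: 40.0
```

```bash
cat > try3b.py <<'E'
from sim import *
P=Path();y=P.R.apply([0,1,0]);P.turn(near(P.R,tool([0,0,-1],[y[0],y[1],0])));P.shift([.42,.10,.05]);P.shift([.42,.10,.021],.01);x=P.R.apply([1,0,0]);print(np.degrees(np.arctan2(x[1],x[0])))
E
python3 try3b.py; python3 look.py 7
```

```text
t 31.5667 tcp [0.4517 0.0592 0.1221]
shift: 3x [0.0, 0.0, 0.0, -0.0166, 0.005, 0.024]  bad0 spd0.44 q[-0.03  0.68  2.06 -0.    0.4   2.74] p[0.42 0.1  0.05]
shift: 3x [0.0, 0.0, 0.0, 0.0, -0.0, 0.0097]  bad0 spd0.14 q[-0.03  0.75  2.07 -0.    0.32  2.74] p[0.42  0.1   0.021]
-68.50271702403028
```

View pics/s7.png

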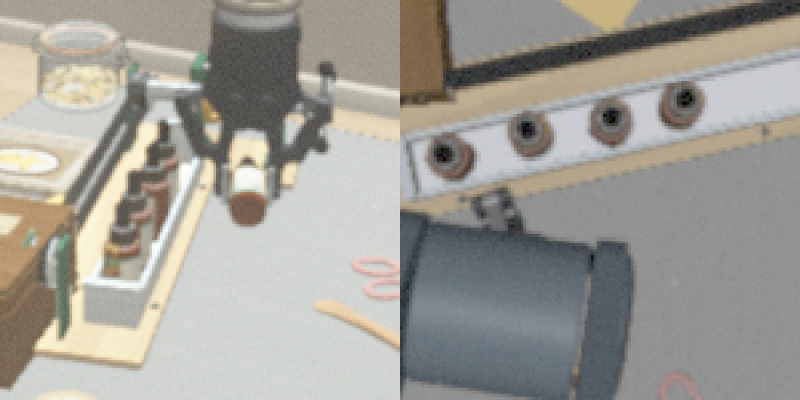

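>>> servo_tool(
  rows=[
    [[0, 0, 0, -0.0166, 0.005, 0.024, -1], [0, 0, 0, -0.0166, 0.005, 0.024, -1], [0, 0, 0, -0.0166, 0.005, 0.024, -1], [0, 0, 0, 0, 0, 0.009, -1], [0, 0, 0, 0, 0, 0.009, -1], [0, 0, 0, 0, 0, 0.007, -1], [0, 0, 0, 0, 0, 0, -1]],
  ],
)

```text
t: 32.25
tcp_pos: [0.421, 0.0997, 0.024]
tool_rot: [0.828, -0.56, 0.002, -0.001]
force: [0.5, 1.1, -1.2]
finger_gap: 0.368
gripper_force: 40.0
```

>>> servo_tool(
  rows=[
    [[0, 0, 0, 0, 0, 0.001, -1], [0, 0, 0, 0, 0, 0, -1]],
  ],
)

```text
t: 32.42
tcp_pos: [0.4209, 0.0998, 0.0242]
tool_rot: [0.828, -0.56, 0.002, -0.002]
force: [0.3, -0.0, -0.6]
finger_gap: 0.366
gripper_force: 40.0
```

>>> servo_tool(
  rows=[
    [[0, 0, 0, 0, 0, 0.001, -1], [0, 0, 0, 0, 0, 0, -1]],
  ],
)

```text
t: 32.58
tcp_pos: [0.4204, 0.1001, 0.0232]
tool_rot: [0.828, -0.56, 0.002, -0.001]
force: [0.2, 0.1, -0.4]
finger_gap: 0.368
gripper_force: 40.0
```

Down another millimetre or so, then release, lift and tilt.

>>> servo_tool(
  rows=[
    [[0, 0, 0, 0, 0, 0.001, -1], [0, 0, 0, 0, 0, 0, -1], [0, 0, 0, 0, 0, 0, -0.2], [0, 0, 0, 0, 0, 0, 0], [0, 0, 0, 0, 0, 0, 0.3], [0, 0, 0, 0, 0, 0, 0.5], [0, 0, 0, 0, 0, 0, 0.5]],
  ],
)

```text
t: 33.17
tcp_pos: [0.4198, 0.1004, 0.0216]
tool_rot: [0.828, -0.56, 0.002, -0.001]
force: [-0.6, 0.3, 0.5]
finger_gap: 0.752
gripper_force: 0.0
```

>>> servo_tool(
  rows=[
    [[0, 0, 0, 0, 0, -0.03, 0.5], [0, 0, 0, 0, 0, -0.03, 0.5], [0, 0, 0, 0, 0, -0.03, 0.5], [0, 0, 0, 0, 0, -0.03, 0.5], [0, 0, 0, 0.025, 0, -0.02, 0.5], [0, 0, 0, 0.025, 0, -0.02, 0.5], [0, 0, 0, 0.025, 0, -0.02, 0.5], [0, 0, 0, 0, 0, 0, 0.5]],
  ],
)

```text
t: 33.83
tcp_pos: [0.452, 0.0273, 0.2054]
tool_rot: [0.828, -0.561, 0.007, -0.003]
force: [1.1, -0.7, -1.1]
finger_gap: 0.748
gripper_force: 0.0
```

```bash
cat > meas3.py <<'E'
from sim import *
# lying bottle near (.42,.10): white label + dark parts differ from grey table, scene view
im=manip.snapshot("scene");cv2.imwrite("pics/a8.png",im)
ex=proj("scene",np.array([.42,.1,.016]));print("expected px",ex)
hsv=cv2.cvtColor(cv2.GaussianBlur(im,(3,3),0),cv2.COLOR_BGR2HSV)
x,y=ex.astype(int);sub=hsv[y-40:y+40,x-40:x+40].astype(int);med=np.median(sub.reshape(-1,3),0);print("table hsv",med)
m=((np.abs(sub[...,2]-med[2])>35)|(sub[...,1]>med[1]+50)).astype(np.uint8)
n,l,st,ce=cv2.connectedComponentsWithStats(m)
for i in range(1,n):
    if st[i,4]>60:print(st[i],ce[i]+[x-40,y-40])
print(["".join("#" if v else "." for v in r) for r in m[::2,::2]].__str__().replace("', '","\n"))
E
python3 meas3.py
```

```text
expected px [356.1211 268.6296]
table hsv [ 54.   7. 185.]
[ 0  0  8 13 69] [318.5072 232.6812]
[  0   0  20  51 349] [323.7135 248.7736]
[ 33  33  16  24 279] [356.1219 273.3763]
[62 34 18 11 92] [387.2283 266.6413]
['####..####..............................
####..####..............................
###..#.###..............................
###..####...............................
###.#.###...............................
##..####................................
#..#.###................................
.#.#####................................
.#.####.................................
..#.###.................................
#.####.................................#
.#.###.................................#
.#####..................................
.####...............#...................
#.###..............###..................
#####.............####..................
.###..............#.....................
####...............####..........#......
###..............#######.......######...
###..............#.#####........#######.
###..............#.#####...........#####
##...............#...................###
##...............######................#
#................#######................
#................########...............
#................########...............
.................########...............
..................######................
...................####.................
........................................
........................................
........................................
........................................
........................................
........................................
........................................
........................................
........................................
........................................
........................................']
```

```bash
cat > try3c.py <<'E'
from sim import *
an=-68.5;b=np.radians(an);v=np.array([np.cos(b),np.sin(b),0]);c=np.array([.4198,.1004,.016])
base=(c-.040*v)[:2];print("base",base)
print("proj base,tip,mid",proj("scene",c-.04*v),proj("scene",c+.062*v),proj("scene",c+.011*v))
P=Path();G,Rp,z=pickpose(base,an,45);Rg=near(P.R,Rp);P.turn(Rg,4);P.shift(G-z*.1);P.shift(G-z*.05);P.shift(G,.02)
E
python3 try3c.py
```

```text
base [0.4051 0.1376]
proj base,tip,mid [355.8994 278.4289] [356.4747 254.9038] [356.1981 266.1795]
t 33.8833 tcp [0.4495 0.0289 0.2037]
turn: 12x [-0.04, -3.77, 0.03, 0.0, 0.0, 0.0]  bad0 spd0.43 q[-0.49  0.61  1.75  0.48  1.45  2.05] p[0.449 0.029 0.204]
shift: 4x [0.0, 0.0, 0.0, 0.0205, 0.0003, 0.0188]  bad0 spd0.32 q[-0.5   0.8   1.78  0.5   1.25  1.94] p[0.45  0.024 0.093]
shift: 2x [0.0, 0.0, 0.0, 0.0001, 0.0, 0.025]  bad0 spd0.30 q[-0.46  0.86  1.83  0.55  1.14  1.9 ] p[0.437 0.057 0.057]
shift: 3x [0.0, 0.0, 0.0, -0.0, 0.0, 0.0167]  bad0 spd0.19 q[-0.41  0.93  1.88  0.62  1.04  1.85] p[0.424 0.09  0.022]
```

>>> servo_tool(
  rows=[
    [[0, -6.45, 0, 0, 0, 0, 0.5], [0, -6.45, 0, 0, 0, 0, 0.5], [0, -6.45, 0, 0, 0, 0, 0.5], [0, -6.45, 0, 0, 0, 0, 0.5], [0, -6.45, 0, 0, 0, 0, 0.5], [0, -6.45, 0, 0, 0, 0, 0.5], [0, -6.45, 0, 0, 0, 0, 0.5], [0, 0, 0, 0, 0, 0, 0.5]],
  ],
)

```text
t: 34.55
tcp_pos: [0.447, 0.0296, 0.1987]
tool_rot: [0.763, -0.518, -0.32, -0.216]
force: [-0.3, -0.6, -0.7]
finger_gap: 0.75
gripper_force: 0.0
```

>>> servo_tool(
  rows=[
    [[0, 0, 0, 0.0205, 0.0003, 0.0188, 0.5], [0, 0, 0, 0.0205, 0.0003, 0.0188, 0.5], [0, 0, 0, 0.0205, 0.0003, 0.0188, 0.5], [0, 0, 0, 0.0205, 0.0003, 0.0188, 0.5], [0, 0, 0, 0, 0, 0, 0.5]],
  ],
)

```text
t: 34.97
tcp_pos: [0.4454, 0.0278, 0.0873]
tool_rot: [0.765, -0.517, -0.32, -0.214]
force: [0.3, -0.2, 0.2]
finger_gap: 0.75
gripper_force: 0.0
```

```bash
python3 try3c.py
```

```text
base [0.4051 0.1376]
proj base,tip,mid [355.8994 278.4289] [356.4747 254.9038] [356.1981 266.1795]
t 34.9667 tcp [0.4454 0.0278 0.0873]
turn: 1x [0.42, 0.25, 0.17, 0.0, 0.0, 0.0]  bad0 spd0.05 q[-0.5   0.81  1.79  0.5   1.23  1.93] p[0.445 0.028 0.087]
shift: 1x [0.0, 0.0, 0.0, 0.0002, -0.0028, -0.0074]  bad0 spd0.10 q[-0.5   0.81  1.78  0.5   1.25  1.94] p[0.45  0.024 0.092]
shift: 2x [0.0, 0.0, 0.0, 0.0, 0.0, 0.025]  bad0 spd0.30 q[-0.46  0.86  1.83  0.55  1.14  1.89] p[0.437 0.057 0.057]
shift: 3x [0.0, 0.0, 0.0, 0.0, 0.0, 0.0167]  bad0 spd0.19 q[-0.41  0.93  1.88  0.62  1.04  1.84] p[0.424 0.09  0.022]
```

>>> servo_tool(
  rows=[
    [[0.42, 0.25, 0.17, 0, 0, 0, 0.5], [0, 0, 0, 0, -0.0028, 0.02, 0.5], [0, 0, 0, 0, 0, 0.0226, 0.5], [0, 0, 0, 0, 0, 0.02, 0.5], [0, 0, 0, 0, 0, 0.015, 0.5], [0, 0, 0, 0, 0, 0.015, 0.5], [0, 0, 0, 0, 0, 0, 0.5], [0, 0, 0, 0, 0, 0, -1]],
  ],
)

```text
t: 35.63
tcp_pos: [0.4272, 0.0886, 0.0264]
tool_rot: [0.765, -0.519, -0.313, -0.217]
force: [-0.5, 0.2, 0.1]
finger_gap: 0.622
gripper_force: 0.0
```

>>> servo_tool(
  rows=[
    [[0, 0, 0, 0, 0, 0, -1], [0, 0, 0, 0, 0, 0, -1], [0, 0, 0, 0, 0, 0, -1], [0, 0, 0, 0, 0, 0, -1], [0, 0, 0, 0, 0, 0, -1]],
  ],
  squeeze=50,
)

```text
t: 36.05
tcp_pos: [0.4283, 0.0873, 0.0263]
tool_rot: [0.764, -0.52, -0.312, -0.218]
force: [0.4, -2.8, 6.7]
finger_gap: 0.363
gripper_force: 48.9
```

>>> servo_tool(
  rows=[
    [[0, 0, 0, -0.0118, 0, -0.0118, -1], [0, 0, 0, -0.0236, 0, -0.0236, -1], [0, 0, 0, -0.0236, 0, -0.0236, -1], [0, 0, 0, -0.0236, 0, -0.0236, -1], [0, 0, 0, -0.0236, 0, -0.0236, -1], [0, 0, 0, 0, 0, 0, -1]],
  ],
)

```text
t: 36.55
tcp_pos: [0.428, 0.0874, 0.1798]
tool_rot: [0.766, -0.519, -0.309, -0.219]
force: [0.6, -0.6, -1.7]
finger_gap: 0.362
gripper_force: 49.5
```

```bash
for v in "(.5,-.05,.23)" "(.5,-.1,.23)"; do python3 pl.py -.11 0 "$v" -170; done
```

```text
t 36.55 tcp [0.428  0.0874 0.1798]
shift: 5x [0.0, 0.0, 0.0, 0.015, -0.0035, -0.0287]  bad0 spd0.37 q[-0.57  0.64  1.55  0.43  1.62  2.06] p[ 0.5  -0.05  0.23]
spin: 25x [0.0, 0.0, -6.8, 0.0, 0.0, 0.0]  bad0 spd0.65 q[-0.57  0.64  1.55  0.43  1.62 -0.9 ] p[ 0.5  -0.05  0.23]
turn: 10x [-6.67, 0.55, 6.08, 0.0, 0.0, 0.0]  bad0 spd1.32 q[-0.65  0.37  2.26  1.63  0.59 -0.8 ] p[ 0.5  -0.05  0.23]
shift: 4x [0.0, 0.0, 0.0, 0.0085, 0.018, 0.0191]  bad0 spd0.32 q[-0.61  0.52  2.03  1.55  0.57 -0.66] p[ 0.593 -0.101  0.2  ]
shift: 4x [0.0, 0.0, 0.0, -0.0186, 0.0, 0.0186]  bad0 spd0.77 q[-0.62  0.76  2.08  1.98  0.62 -1.17] p[ 0.593 -0.101  0.095]
--
shift: 2x [0.0, 0.0, 0.0, -0.0106, 0.0, 0.0106]  bad0 spd0.31 q[-0.62  0.84  2.08  2.06  0.65 -1.28] p[ 0.593 -0.101  0.065]
t 36.55 tcp [0.428  0.0874 0.1798]
shift: 6x [0.0, 0.0, 0.0, 0.018, 0.0001, -0.0294]  bad0 spd0.38 q[-0.64  0.66  1.49  0.39  1.67  2.02] p[ 0.5  -0.1   0.23]
spin: 25x [0.0, 0.0, -6.8, 0.0, 0.0, 0.0]  bad0 spd0.65 q[-0.64  0.66  1.49  0.39  1.67 -0.94] p[ 0.5  -0.1   0.23]
turn: 10x [-6.67, 0.55, 6.08, 0.0, 0.0, 0.0]  bad0 spd1.14 q[-0.77  0.38  2.21  1.49  0.65 -0.75] p[ 0.5  -0.1   0.23]
shift: 3x [0.0, 0.0, 0.0, 0.0142, 0.0079, 0.0283]  bad0 spd0.38 q[-0.62  0.52  2.03  1.55  0.57 -0.66] p[ 0.593 -0.101  0.2  ]
shift: 4x [0.0, 0.0, 0.0, -0.0186, -0.0, 0.0186]  bad0 spd0.77 q[-0.62  0.76  2.07  1.97  0.62 -1.17] p[ 0.593 -0.101  0.095]
--
shift: 3x [0.0, 0.0, 0.0, -0.0071, -0.0001, 0.0071]  bad0 spd0.21 q[-0.61  0.84  2.08  2.06  0.65 -1.28] p[ 0.593 -0.101  0.065]
```

>>> servo_tool(
  rows=[
    [[0, 0, 0, 0.015, -0.0035, -0.0287, -1], [0, 0, 0, 0.015, -0.0035, -0.0287, -1], [0, 0, 0, 0.015, -0.0035, -0.0287, -1], [0, 0, 0, 0.015, -0.0035, -0.0287, -1], [0, 0, 0, 0.015, -0.0035, -0.0287, -1], [0, 0, -6.8, 0, 0, 0, -1], [0, 0, -6.8, 0, 0, 0, -1], [0, 0, -6.8, 0, 0, 0, -1]],
  ],
)

```text
t: 37.22
tcp_pos: [0.4987, -0.0506, 0.224]
tool_rot: [0.846, -0.375, -0.268, -0.27]
force: [0.4, -0.4, -0.9]
finger_gap: 0.359
gripper_force: 49.5
```

>>> servo_tool(
  rows=[
    [[0, 0, -6.8, 0, 0, 0, -1], [0, 0, -6.8, 0, 0, 0, -1], [0, 0, -6.8, 0, 0, 0, -1], [0, 0, -6.8, 0, 0, 0, -1], [0, 0, -6.8, 0, 0, 0, -1], [0, 0, -6.8, 0, 0, 0, -1], [0, 0, -6.8, 0, 0, 0, -1], [0, 0, -6.8, 0, 0, 0, -1]],
  ],
)

```text
t: 37.88
tcp_pos: [0.4983, -0.0498, 0.2239]
tool_rot: [0.923, 0.054, -0.116, -0.363]
force: [-0.2, -0.2, -1.1]
finger_gap: 0.362
gripper_force: 49.5
```

>>> servo_tool(
  rows=[
    [[0, 0, -6.8, 0, 0, 0, -1], [0, 0, -6.8, 0, 0, 0, -1], [0, 0, -6.8, 0, 0, 0, -1], [0, 0, -6.8, 0, 0, 0, -1], [0, 0, -6.8, 0, 0, 0, -1], [0, 0, -6.8, 0, 0, 0, -1], [0, 0, -6.8, 0, 0, 0, -1], [0, 0, -6.8, 0, 0, 0, -1]],
  ],
)

```text
t: 38.55
tcp_pos: [0.4983, -0.0498, 0.2239]
tool_rot: [0.796, 0.47, 0.063, -0.376]
force: [-0.3, -0.1, 0.1]
finger_gap: 0.362
gripper_force: 49.6
```

>>> servo_tool(
  rows=[
    [[0, 0, -6.8, 0, 0, 0, -1], [0, 0, -6.8, 0, 0, 0, -1], [0, 0, -6.8, 0, 0, 0, -1], [0, 0, -6.8, 0, 0, 0, -1], [0, 0, -6.8, 0, 0, 0, -1], [0, 0, -6.8, 0, 0, 0, -1], [-3.34, 0.27, 3.04, 0, 0, 0, -1], [-3.34, 0.27, 3.04, 0, 0, 0, -1]],
  ],
)

```text
t: 39.22
tcp_pos: [0.499, -0.0497, 0.2237]
tool_rot: [0.64, 0.67, 0.216, -0.308]
force: [0.6, 0.0, -1.2]
finger_gap: 0.36
gripper_force: 49.6
```

>>> servo_tool(
  rows=[
    [[-3.34, 0.27, 3.04, 0, 0, 0, -1], [-3.34, 0.27, 3.04, 0, 0, 0, -1], [-3.34, 0.27, 3.04, 0, 0, 0, -1], [-3.34, 0.27, 3.04, 0, 0, 0, -1], [-3.34, 0.27, 3.04, 0, 0, 0, -1], [-3.34, 0.27, 3.04, 0, 0, 0, -1], [-3.34, 0.27, 3.04, 0, 0, 0, -1], [-3.34, 0.27, 3.04, 0, 0, 0, -1]],
  ],
)

```text
t: 39.88
tcp_pos: [0.4982, -0.0501, 0.224]
tool_rot: [0.815, 0.447, 0.306, -0.204]
force: [-0.8, 0.1, -0.0]
finger_gap: 0.362
gripper_force: 49.6
```

>>> servo_tool(
  rows=[
    [[-3.34, 0.27, 3.04, 0, 0, 0, -1], [-3.34, 0.27, 3.04, 0, 0, 0, -1], [-3.34, 0.27, 3.04, 0, 0, 0, -1], [-3.34, 0.27, 3.04, 0, 0, 0, -1], [-3.34, 0.27, 3.04, 0, 0, 0, -1], [-3.34, 0.27, 3.04, 0, 0, 0, -1], [-3.34, 0.27, 3.04, 0, 0, 0, -1], [-3.34, 0.27, 3.04, 0, 0, 0, -1]],
  ],
)

```text
t: 40.55
tcp_pos: [0.498, -0.0501, 0.2241]
tool_rot: [0.91, 0.181, 0.366, -0.079]
force: [0.0, -0.2, 0.1]
finger_gap: 0.358
gripper_force: 49.6
```

```bash
python3 pl.py -.11 0 "0" 0
cat > bulbs.py <<'E'
from sim import *
# dark bulb blobs in the lane (top view), z=.112 plane
im=manip.snapshot("top");cv2.imwrite("pics/bul.png",im);g=cv2.cvtColor(im,cv2.COLOR_BGR2GRAY)
M=np.zeros(g.shape,np.uint8)
c=[proj("top",f2w(fp,P)) for P in((.02,.16,.112),(.02,-.165,.112),(-.02,-.165,.112),(-.02,.16,.112))]
cv2.fillPoly(M,[np.int32(c)],1)
m=((g<50)&(M>0)).astype(np.uint8);n,l,st,ce=cv2.connectedComponentsWithStats(m)
for i in range(1,n):
    if st[i,4]>5:print(st[i,4],ce[i].round(1),w2f(fp,onz("top",ce[i],.112))[:2])
E
python3 bulbs.py
```

```text
t 40.55 tcp [ 0.498  -0.0501  0.2241]
turn: 1x [-6.58, 1.09, 5.77, 0.0, 0.0, 0.0]  bad0 spd1.46 q[-0.66  0.38  2.27  1.67  0.59 -0.85] p[ 0.498 -0.05   0.224]
shift: 4x [0.0, 0.0, 0.0, 0.0099, 0.0181, 0.0184]  bad0 spd0.33 q[-0.61  0.52  2.03  1.55  0.57 -0.66] p[ 0.593 -0.101  0.2  ]
shift: 4x [0.0, 0.0, 0.0, -0.0187, -0.0, 0.0186]  bad0 spd0.77 q[-0.62  0.76  2.08  1.98  0.62 -1.17] p[ 0.593 -0.101  0.095]
--
shift: 2x [0.0, 0.0, 0.0, -0.0105, -0.0, 0.0106]  bad0 spd0.31 q[-0.62  0.84  2.08  2.06  0.65 -1.28] p[ 0.593 -0.101  0.065]
34 [347.3 211.6] [-0.0004 -0.0545]
32 [323.5 217.5] [-0.002  -0.0015]
15 [342.9 218.7] [-0.0135 -0.0417]
34 [295.6 221.5] [0.0023 0.0589]
37 [268.6 229.4] [-0.0019  0.1192]
17 [276.9 232.2] [-0.0116  0.1031]
```

>>> servo_tool(
  rows=[
    [[-3.29, 0.54, 2.88, 0, 0, 0, -1], [-3.29, 0.54, 2.88, 0, 0, 0, -1], [0, 0, 0, 0.0099, 0.0181, 0.0184, -1], [0, 0, 0, 0.0099, 0.0181, 0.0184, -1], [0, 0, 0, 0.0099, 0.0181, 0.0184, -1], [0, 0, 0, 0.0099, 0.0181, 0.0184, -1], [0, 0, 0, 0, 0, 0, -1]],
  ],
)

```text
t: 41.18
tcp_pos: [0.5987, -0.1039, 0.2004]
tool_rot: [0.916, 0.115, 0.382, -0.046]
force: [-0.2, 0.0, -0.5]
finger_gap: 0.359
gripper_force: 49.6
```

```bash
python3 fin.py -.110 0 .006
```

```text
t 41.1833 tcp [ 0.5987 -0.1039  0.2004]
turn: 1x [0.01, -0.21, 0.35, 0.0, 0.0, 0.0]  bad0 spd0.09 q[-0.61  0.52  2.02  1.53  0.56 -0.64] p[ 0.599 -0.104  0.2  ]
shift: 11x [0.0, 0.0, 0.0, -0.0086, -0.0004, 0.0079]  bad0 spd0.35 q[-0.62  0.82  2.08  2.05  0.65 -1.26] p[ 0.592 -0.101  0.072]
```

```bash
sed -i 's/fx=-.001,/fx=-.001,sb=.014,/' fin.py; python3 fin.py -.110 0 .006
```

```text
t 41.1833 tcp [ 0.5987 -0.1039  0.2004]
turn: 1x [0.01, -0.21, 0.35, 0.0, 0.0, 0.0]  bad0 spd0.09 q[-0.61  0.52  2.02  1.53  0.56 -0.64] p[ 0.599 -0.104  0.2  ]
shift: 11x [0.0, 0.0, 0.0, -0.0086, -0.0004, 0.0074]  bad0 spd0.34 q[-0.62  0.81  2.09  2.04  0.65 -1.26] p[ 0.589 -0.102  0.076]
```

>>> servo_tool(
  rows=[
    [[0, -0.21, 0.35, -0.0086, -0.0004, 0.0074, -1], [0, 0, 0, -0.0086, -0.0004, 0.0074, -1], [0, 0, 0, -0.0086, -0.0004, 0.0074, -1], [0, 0, 0, -0.0086, -0.0004, 0.0074, -1], [0, 0, 0, -0.0086, -0.0004, 0.0074, -1], [0, 0, 0, -0.0086, -0.0004, 0.0074, -1], [0, 0, 0, -0.0086, -0.0004, 0.0074, -1], [0, 0, 0, -0.0086, -0.0004, 0.0074, -1]],
  ],
)

```text
t: 41.85
tcp_pos: [0.586, -0.0982, 0.1092]
tool_rot: [0.918, 0.113, 0.378, -0.049]
force: [0.2, 0.4, -0.5]
finger_gap: 0.358
gripper_force: 49.6
```

>>> servo_tool(
  rows=[
    [[0, 0, 0, -0.0086, -0.0004, 0.0074, -1], [0, 0, 0, 0, 0, 0, -1], [0, 0, 0, 0, 0, 0, -1]],
  ],
)

```text
t: 42.1
tcp_pos: [0.585, -0.0977, 0.098]
tool_rot: [0.918, 0.112, 0.378, -0.049]
force: [-1.0, -0.8, -0.5]
finger_gap: 0.36
gripper_force: 49.6
```

```bash
python3 fin.py -.110 0 .003;python3 -c "
from h import *
print(manip.sense()['force'])"
```

```text
t 42.1 tcp [ 0.585  -0.0977  0.098 ]
shift: 3x [0.0, 0.0, 0.0, -0.0055, 0.0017, 0.0063]  bad0 spd0.15 q[-0.63  0.81  2.08  2.03  0.65 -1.25] p[ 0.588 -0.102  0.073]
[-0.974  -0.787  -0.4537]
```

>>> servo_tool(
  rows=[
    [[0, 0, 0, 0, 0.0045, 0.0015, -1], [0, 0, 0, -0.0045, 0, 0.0045, -1], [0, 0, 0, -0.0045, 0, 0.0045, -1], [0, 0, 0, -0.003, 0, 0.0035, -1], [0, 0, 0, 0, 0, 0, -1], [0, 0, 0, 0, 0, 0, -1]],
  ],
)

```text
t: 42.6
tcp_pos: [0.5877, -0.1015, 0.0799]
tool_rot: [0.918, 0.112, 0.378, -0.049]
force: [0.6, 0.4, -0.5]
finger_gap: 0.358
gripper_force: 49.6
```

```bash
python3 fin.py -.110 0 .001;python3 -c "
from h import *
print(manip.sense()['force'])"
```

```text
t 42.6 tcp [ 0.5877 -0.1015  0.0799]
shift: 1x [0.0, 0.0, 0.0, -0.0063, 0.0008, 0.0064]  bad0 spd0.17 q[-0.63  0.82  2.08  2.04  0.65 -1.26] p[ 0.588 -0.102  0.071]
[ 0.5725  0.4481 -0.4708]
```

>>> servo_tool(
  rows=[
    [[0, 0, 0, -0.0021, 0.0004, 0.0021, -1], [0, 0, 0, -0.0021, 0.0004, 0.0021, -1], [0, 0, 0, 0, 0, 0, -1]],
  ],
)

```text
t: 42.85
tcp_pos: [0.5878, -0.1024, 0.0736]
tool_rot: [0.918, 0.112, 0.378, -0.049]
force: [0.0, -0.0, -0.2]
finger_gap: 0.36
gripper_force: 49.6
```

>>> servo_tool(
  rows=[
    [[0, 0, 0, -0.0007, 0, 0.0007, -1], [0, 0, 0, 0, 0, 0, -1]],
  ],
)

```text
t: 43.02
tcp_pos: [0.5878, -0.1023, 0.0729]
tool_rot: [0.918, 0.112, 0.378, -0.049]
force: [0.4, -0.3, -1.2]
finger_gap: 0.357
gripper_force: 49.6
```

>>> servo_tool(
  rows=[
    [[0, 0, 0, -0.0007, 0, 0.0007, -1], [0, 0, 0, 0, 0, 0, -1]],
  ],
)

```text
t: 43.18
tcp_pos: [0.5878, -0.1023, 0.0719]
tool_rot: [0.918, 0.112, 0.378, -0.049]
force: [0.4, 0.8, -0.6]
finger_gap: 0.357
gripper_force: 49.6
```

>>> servo_tool(
  rows=[
    [[0, 0, 0, -0.0007, 0, 0.0007, -1], [0, 0, 0, 0, 0, 0, -1]],
  ],
)

```text
t: 43.35
tcp_pos: [0.5878, -0.1023, 0.071]
tool_rot: [0.918, 0.112, 0.378, -0.049]
force: [-0.2, -0.5, -1.9]
finger_gap: 0.355
gripper_force: 49.6
```

>>> servo_tool(
  rows=[
    [[0, 0, 0, -0.0007, 0, 0.0007, -1], [0, 0, 0, 0, 0, 0, -1]],
  ],
)

```text
t: 43.52
tcp_pos: [0.5878, -0.1023, 0.0699]
tool_rot: [0.918, 0.112, 0.378, -0.049]
force: [0.5, -1.3, -1.5]
finger_gap: 0.363
gripper_force: 49.6
```

>>> servo_tool(
  rows=[
    [[0, 0, 0, -0.0007, 0, 0.0007, -1], [0, 0, 0, 0, 0, 0, -1]],
  ],
)

```text
t: 43.68
tcp_pos: [0.5878, -0.1023, 0.0689]
tool_rot: [0.918, 0.112, 0.378, -0.049]
force: [-0.5, 0.4, -0.5]
finger_gap: 0.359
gripper_force: 49.6
```

>>> servo_tool(
  rows=[
    [[0, 0, 0, -0.0007, 0, 0.0007, -1], [0, 0, 0, 0, 0, 0, -1]],
  ],
)

```text
t: 43.85
tcp_pos: [0.5879, -0.1023, 0.0682]
tool_rot: [0.918, 0.112, 0.378, -0.049]
force: [-0.8, -0.2, 0.3]
finger_gap: 0.357
gripper_force: 49.6
```

>>> servo_tool(
  rows=[
    [[0, 0, 0, -0.0007, 0, 0.0007, -1], [0, 0, 0, 0, 0, 0, -1]],
  ],
)

```text
t: 44.02
tcp_pos: [0.5884, -0.1023, 0.068]
tool_rot: [0.917, 0.112, 0.379, -0.049]
force: [-1.2, -1.1, 3.6]
finger_gap: 0.361
gripper_force: 49.8
```

>>> servo_tool(
  rows=[
    [[0, 0, 0, -0.0007, 0, 0.0007, -1], [0, 0, 0, 0, 0, 0, -1]],
  ],
)

```text
t: 44.18
tcp_pos: [0.5888, -0.1023, 0.0679]
tool_rot: [0.917, 0.112, 0.381, -0.049]
force: [-2.3, -0.6, 10.4]
finger_gap: 0.358
gripper_force: 50.1
```

```bash
python3 look.py 9
python3 - <<'E'
import cv2,numpy as np
a=cv2.imread("pics/a9.png");f=lambda c:cv2.resize((255*(c/255.)**.6).astype(np.uint8),(600,500),interpolation=3)
cv2.imwrite("pics/s9.png",f(a[150:250,290:410]))
E
```

```text
(no output)
```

View pics/s9.png

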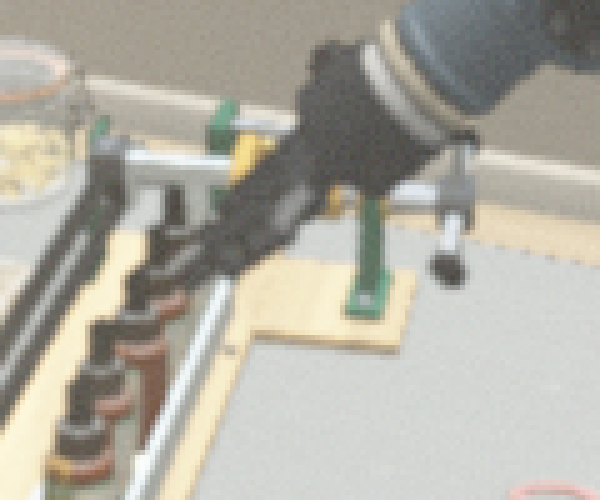

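The fifth bottle is seated: floor contact at z=0.068, and it stands upright at crop (173,210). Now I release it and back out.

>>> servo_tool(
  rows=[
    [[0, 0, 0, 0.0009, 0, -0.0009, -1], [0, 0, 0, 0, 0, 0, -1], [0, 0, 0, 0, 0, 0, -0.1], [0, 0, 0, 0, 0, 0, 0], [0, 0, 0, 0, 0, 0, 0], [0, 0, 0, 0, 0, 0, 0], [0, 0, 0, 0, 0, -0.005, 0], [0, 0, 0, 0, 0, -0.01, 0]],
  ],
)

```text
t: 44.95
tcp_pos: [0.5774, -0.1047, 0.0777]
tool_rot: [0.918, 0.112, 0.378, -0.049]
force: [-0.9, 0.1, 0.1]
finger_gap: 0.495
gripper_force: 0.0
```

>>> servo_tool(
  rows=[
    [[0, 0, 0, 0, 0, -0.02, 0], [0, 0, 0, 0, 0, -0.02, 0], [0, 0, 0, 0, 0, -0.02, 0], [0, 0, 0, 0, 0, -0.02, 0], [0, 0, 0, 0.015, 0, -0.02, 0], [0, 0, 0, 0.02, 0, -0.02, 0], [0, 0, 0, 0.025, 0, -0.025, -1]],
  ],
)

```text
t: 45.53
tcp_pos: [0.5182, -0.12, 0.2202]
tool_rot: [0.918, 0.111, 0.377, -0.05]
force: [1.3, 1.2, -0.7]
finger_gap: 0.374
gripper_force: 0.0
```

```bash
python3 bulbs.py
cat > wheel.py <<'E'
from sim import *
# wheel + knob measurement
im=cv2.imread("pics/bul.png") ;sc=manip.snapshot("scene");cv2.imwrite("pics/sc.png",sc)
def blobs(n,im,c,r,th):
    g=cv2.cvtColor(im,cv2.COLOR_BGR2GRAY);x,y=c.astype(int);m=np.zeros_like(g);m[y-r:y+r,x-r:x+r]=(g[y-r:y+r,x-r:x+r]<th)
    k,l,st,ce=cv2.connectedComponentsWithStats(m)
    return [(st[i,4],ce[i].round(1)) for i in range(1,k) if st[i,4]>6]
w=f2w(fp,(-.14,-.205,.078));kn=f2w(fp,(-.07,-.205,.156))
for n,I in(("top",im),("scene",sc)):
    print(n,"wheel",[v for v in blobs(n,I,proj(n,w),34,55)]);print(n,"knob exp",proj(n,kn),blobs(n,I,proj(n,kn),10,55))
print("exp balls top",[proj("top",f2w(fp,wheel(fp[3],k))).round(1) for k in range(4)],"scene",[proj("scene",f2w(fp,wheel(fp[3],k))).round(1) for k in range(4)])
E
python3 wheel.py
```

```text
32 [372.5 206.3] [-0.001  -0.1103]
35 [347.5 211.5] [-0.0004 -0.0549]
23 [365.9 213. ] [-0.0119 -0.0931]
6 [368.7 211. ] [-0.0091 -0.0998]
31 [323.4 217.5] [-0.0018 -0.0014]
14 [342.9 218.8] [-0.0136 -0.0418]
32 [295.7 221.5] [0.0023 0.0589]
35 [268.6 229.5] [-0.0021  0.1193]
18 [276.8 232.3] [-0.0117  0.1033]
top wheel [(np.int32(90), array([427. , 228.1])), (np.int32(1921), array([413. , 268.4])), (np.int32(48), array([451.7, 256.8]))]
top knob exp [427.9285 226.7902] [(np.int32(130), array([427. , 226.4]))]
scene wheel [(np.int32(39), array([355.9, 163.3])), (np.int32(20), array([382. , 175.7])), (np.int32(20), array([379.2, 203.8]))]
scene knob exp [356.0665 162.1745] [(np.int32(12), array([354.1, 153.2])), (np.int32(39), array([355.9, 163.3]))]
exp balls top [array([425.2, 264.4]), array([402.5, 267.1]), array([428.6, 260.2]), array([452.2, 257.1])] scene [array([381.3, 175.3]), array([378.4, 202.9]), array([380.1, 203.8]), array([382.9, 177.6])]
```

```bash
cat > w1.py <<'E'
from sim import *
P=Path()
ax=f2w(fp,(1,0,0))-f2w(fp,(0,0,0))
Rd=near(P.R,tool([0,0,-1],ax));P.shift([.5,-.15,.25]);P.turn(Rd,4)
a=f2w(fp,(-.145,-.157,.137));P.shift(a+[0,0,.08]);P.shift(a,.03);print("--");P.shift(f2w(fp,(-.145,-.185,.137)),.004)
E
python3 w1.py
```

```text
t 45.6333 tcp [ 0.5205 -0.1208  0.2247]
shift: 2x [0.0, 0.0, 0.0, -0.0006, 0.0117, -0.0185]  bad0 spd0.47 q[-0.88  0.35  2.14  1.29  0.73 -0.61] p[ 0.5  -0.15  0.25]
turn: 22x [1.61, -1.6, -3.85, 0.0, 0.0, 0.0]  bad0 spd0.48 q[-0.51  0.39  1.69  0.    1.06 -0.75] p[ 0.5  -0.15  0.25]
shift: 2x [0.0, 0.0, 0.0, -0.011, -0.0186, 0.0165]  bad0 spd0.28 q[-0.59  0.41  1.77  0.    0.96 -0.83] p[ 0.469 -0.18   0.217]
shift: 3x [0.0, 0.0, 0.0, 0.0, 0.0, 0.0267]  bad0 spd0.37 q[-0.59  0.54  1.84  0.    0.76 -0.83] p[ 0.469 -0.18   0.137]
--
shift: 7x [0.0, 0.0, 0.0, -0.004, 0.0, -0.0]  bad0 spd0.03 q[-0.63  0.56  1.8   0.    0.78 -0.87] p[ 0.476 -0.207  0.137]
```

>>> servo_tool(
  rows=[
    [[0, 0, 0, 0, 0.0117, -0.0185, -1], [0, 0, 0, 0, 0.0117, -0.0185, -1], [2.53, -2.51, -6.05, 0, 0, 0, -1], [2.53, -2.51, -6.05, 0, 0, 0, -1], [2.53, -2.51, -6.05, 0, 0, 0, -1], [2.53, -2.51, -6.05, 0, 0, 0, -1], [2.53, -2.51, -6.05, 0, 0, 0, -1], [2.53, -2.51, -6.05, 0, 0, 0, -1]],
  ],
)

```text
t: 46.3
tcp_pos: [0.4994, -0.1492, 0.2454]
tool_rot: [0.863, 0.446, 0.234, -0.034]
force: [0.2, 0.1, -0.3]
finger_gap: -0.006
gripper_force: 0.0
```

>>> servo_tool(
  rows=[
    [[2.53, -2.51, -6.05, 0, 0, 0, -1], [2.53, -2.51, -6.05, 0, 0, 0, -1], [2.53, -2.51, -6.05, 0, 0, 0, -1], [2.53, -2.51, -6.05, 0, 0, 0, -1], [2.53, -2.51, -6.05, 0, 0, 0, -1], [2.53, -2.51, -6.05, 0, 0, 0, -1], [2.53, -2.51, -6.05, 0, 0, 0, -1], [2.53, -2.51, -6.05, 0, 0, 0, -1]],
  ],
)

```text
t: 46.97
tcp_pos: [0.4995, -0.1491, 0.2452]
tool_rot: [0.614, 0.79, -0.0, -0.006]
force: [-0.5, -0.4, 0.0]
finger_gap: 0.002
gripper_force: 0.0
```

```bash
sed -i 's/P.shift(\[.5,-.15,.25\]);//' w1.py; python3 w1.py
```

```text
t 46.9667 tcp [ 0.4995 -0.1491  0.2452]
turn: 1x [-0.5, -0.54, 0.31, 0.0, 0.0, 0.0]  bad0 spd0.09 q[-0.5   0.4   1.7   0.    1.05 -0.75] p[ 0.5   -0.149  0.245]
shift: 2x [0.0, 0.0, 0.0, -0.0115, -0.0185, 0.0141]  bad0 spd0.26 q[-0.59  0.41  1.77  0.    0.96 -0.83] p[ 0.469 -0.18   0.217]
shift: 3x [0.0, 0.0, 0.0, 0.0, -0.0, 0.0267]  bad0 spd0.37 q[-0.59  0.54  1.84  0.    0.76 -0.83] p[ 0.469 -0.18   0.137]
--
shift: 7x [0.0, 0.0, 0.0, -0.004, -0.0, -0.0]  bad0 spd0.03 q[-0.63  0.56  1.8   0.    0.78 -0.87] p[ 0.476 -0.207  0.137]
```

>>> servo_tool(
  rows=[
    [[-0.5, -0.54, 0.31, 0, 0, 0, -1], [0, 0, 0, -0.0115, -0.0185, 0.0141, -1], [0, 0, 0, -0.0115, -0.0185, 0.0141, -1], [0, 0, 0, 0, 0, 0.0267, -1], [0, 0, 0, 0, 0, 0.0267, -1], [0, 0, 0, 0, 0, 0.0267, -1], [0, 0, 0, 0, 0, 0, -1]],
  ],
)

```text
t: 47.55
tcp_pos: [0.4662, -0.1785, 0.1332]
tool_rot: [0.619, 0.785, 0.002, -0.005]
force: [0.1, -0.1, 0.6]
finger_gap: 0.003
gripper_force: 0.0
```

>>> servo_tool(
  rows=[
    [[0, 0, 0, -0.004, 0, 0, -1], [0, 0, 0, -0.004, 0, 0, -1], [0, 0, 0, -0.004, 0, 0, -1], [0, 0, 0, -0.004, 0, 0, -1]],
  ],
)

```text
t: 47.88
tcp_pos: [0.4748, -0.1964, 0.1391]
tool_rot: [0.618, 0.786, 0.002, 0.002]
force: [-1.1, 1.2, 1.1]
finger_gap: 0.001
gripper_force: 0.7
```

>>> servo_tool(
  rows=[
    [[0, 0, 0, -0.004, 0, 0, -1], [0, 0, 0, -0.004, 0, 0, -1], [0, 0, 0, -0.004, 0, 0, -1], [0, 0, 0, 0, 0, 0, -1], [0, 0, 0, 0, 0, 0, -1]],
  ],
)

```text
t: 48.3
tcp_pos: [0.4773, -0.208, 0.1378]
tool_rot: [0.618, 0.786, 0.001, 0.002]
force: [-0.5, -0.2, -0.0]
finger_gap: 0.001
gripper_force: 0.0
```

Run:
```python
from sim import *
s=manip.sense();print(w2f(fp,s["tcp_pos"]),s["force"])
sc=manip.snapshot("scene");tp=manip.snapshot("top");cv2.imwrite("pics/sc10.png",sc);cv2.imwrite("pics/tp10.png",tp)
f=lambda c:cv2.resize((255*(c/255.)**.6).astype(np.uint8),(400,400),interpolation=3)
cv2.imwrite("pics/s10.png",np.hstack([f(sc[150:215,335:400]),f(tp[200:285,385:470])]))
```

```text
[-0.1438 -0.1859  0.1378] [-0.4739 -0.2002 -0.0367]
```

View pics/s10.png

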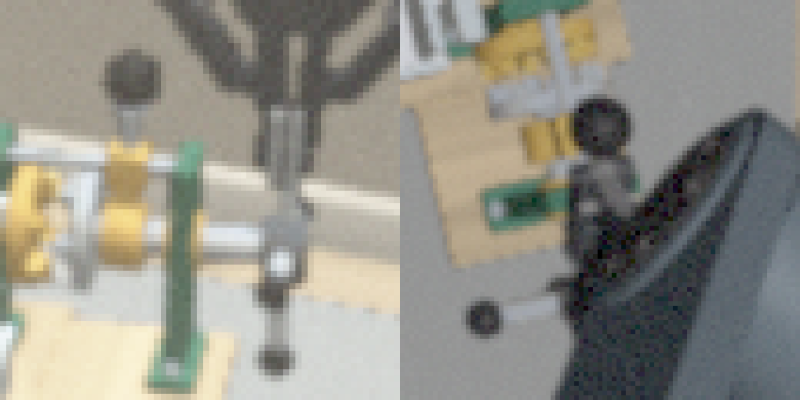

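```bash
cat > wa.py <<'E'
from sim import *
def angle(obs,dx=0):
    f=lambda a:np.concatenate([proj(n,f2w(fp,wheel(a[0],k)+np.array([dx,0,0])))-q for n,q,k in obs])
    return min((least_squares(f,[s]) for s in(-.4,0,.4)),key=lambda r:r.cost)
def balls(dx,a): return {n:[proj(n,f2w(fp,wheel(a,k)+np.array([dx,0,0]))).round(1) for k in range(4)] for n in("top","scene")}
E
python3 - <<'E'
from wa import *
r=angle([("scene",np.array([379.7,208.5]),2),("scene",np.array([378.6,197.5]),1),("top",np.array([402.9,267.8]),1)]);print(r.x,r.fun)
r=angle([("scene",np.array([379.7,208.5]),2),("scene",np.array([378.6,197.5]),1)]);print(r.x,r.fun)
print(balls(0,0),balls(0,.327))
P=Path();y=P.R.apply([0,1,0])
P.shift(P.p+[0,0,.07]);t=f2w(fp,(-.125,-.205,.167));P.shift([t[0],t[1],.207]);P.shift(t)
E
```

```text
[-0.0252] [-0.3011 -1.146   0.1675 -0.4016  0.0933 -0.2033]
[-0.0262] [-0.3029 -1.1388  0.1688 -0.4192]
{'top': [array([433.7, 262.6]), array([402.9, 267.6]), array([420.9, 261.8]), array([451. , 256.8])], 'scene': [array([382. , 172.1]), array([378.7, 197.6]), array([379.4, 207.2]), array([382.5, 182.8])]} {'top': [array([425.2, 264.4]), array([402.5, 267.1]), array([428.6, 260.2]), array([452.2, 257.1])], 'scene': [array([381.3, 175.3]), array([378.4, 202.9]), array([380.1, 203.8]), array([382.9, 177.6])]}
t 48.4 tcp [ 0.477  -0.2076  0.1376]
shift: 2x [0.0, 0.0, 0.0, -0.0, 0.0001, -0.035]  bad0 spd0.47 q[-0.63  0.45  1.74  0.    0.95 -0.87] p[ 0.477 -0.208  0.208]
shift: 1x [0.0, 0.0, 0.0, -0.0196, 0.0192, 0.0007]  bad0 spd0.36 q[-0.62  0.48  1.68  0.    0.98 -0.86] p[ 0.5   -0.222  0.207]
shift: 2x [0.0, 0.0, 0.0, 0.0, -0.0001, 0.02]  bad0 spd0.26 q[-0.62  0.54  1.71  0.    0.89 -0.86] p[ 0.5   -0.222  0.167]
```

>>> servo_tool(
  rows=[
    [[0, 0, 0, 0, 0, -0.035, -1], [0, 0, 0, 0, 0, -0.035, -1], [0, 0, 0, -0.0196, 0.0192, 0, -1], [0, 0, 0, 0, 0, 0.02, -1], [0, 0, 0, 0, 0, 0.02, -1], [0, 0, 0, 0, 0.006, 0, -1], [0, 0, 0, 0, 0.006, 0, -1], [0, 0, 0, 0, 0, 0, -1]],
  ],
)

```text
t: 49.07
tcp_pos: [0.5134, -0.2192, 0.1682]
tool_rot: [0.618, 0.786, 0.002, 0.002]
force: [0.4, -0.5, 0.0]
finger_gap: -0.003
gripper_force: 0.0
```

>>> servo_tool(
  rows=[
    [[0, 0, 0, 0, 0.003, 0, -1], [0, 0, 0, 0, 0, 0, -1]],
  ],
)

```text
t: 49.23
tcp_pos: [0.5157, -0.2186, 0.1686]
tool_rot: [0.618, 0.786, 0.002, 0.002]
force: [0.0, 0.2, 1.0]
finger_gap: -0.003
gripper_force: 0.0
```

>>> servo_tool(
  rows=[
    [[0, 0, 0, 0, 0.003, 0, -1], [0, 0, 0, 0, 0, 0, -1]],
  ],
)

```text
t: 49.4
tcp_pos: [0.5183, -0.2178, 0.1683]
tool_rot: [0.618, 0.786, 0.002, 0.002]
force: [0.8, -0.3, 0.4]
finger_gap: 0.002
gripper_force: 0.0
```

```bash
cat > fs.py <<'E'
from sim import *
s=manip.sense();c,d=np.cos(fp[2]),np.sin(fp[2]);f=s["force"];print("t",s["t"],"tcp_f",w2f(fp,s["tcp_pos"]),"F_f",np.array([c*f[0]+d*f[1],-d*f[0]+c*f[1],f[2]]))
E
python3 fs.py
```

```text
t 49.4 tcp_f [-0.1064 -0.2053  0.1683] F_f [ 0.6658 -0.4332  0.4004]
```

>>> servo_tool(
  rows=[
    [[0, 0, 0, 0, 0.003, 0, -1], [0, 0, 0, 0, 0, 0, -1]],
  ],
)

```text
t: 49.57
tcp_pos: [0.521, -0.2171, 0.168]
tool_rot: [0.618, 0.786, 0.001, 0.002]
force: [0.8, 0.4, -0.3]
finger_gap: 0.003
gripper_force: 0.0
```

>>> servo_tool(
  rows=[
    [[0, 0, 0, 0, 0.003, 0, -1], [0, 0, 0, 0, 0, 0, -1]],
  ],
)

```text
t: 49.73
tcp_pos: [0.5239, -0.2163, 0.1678]
tool_rot: [0.618, 0.786, 0.001, 0.001]
force: [0.3, 0.1, 0.1]
finger_gap: -0.001
gripper_force: 0.0
```

>>> servo_tool(
  rows=[
    [[0, 0, 0, 0, 0.003, 0, -1], [0, 0, 0, 0, 0, 0, -1]],
  ],
)

```text
t: 49.9
tcp_pos: [0.5269, -0.2156, 0.1678]
tool_rot: [0.618, 0.786, 0.002, 0.001]
force: [-0.4, 0.5, 0.5]
finger_gap: 0.0
gripper_force: 0.0
```

>>> servo_tool(
  rows=[
    [[0, 0, 0, 0, 0.002, 0, -1], [0, 0, 0, 0, 0, 0, -1]],
  ],
)

```text
t: 50.07
tcp_pos: [0.5279, -0.2151, 0.1676]
tool_rot: [0.618, 0.786, 0.001, 0.001]
force: [-1.8, -0.2, -0.4]
finger_gap: 0.0
gripper_force: 0.7
```

```bash
python3 fs.py
```

```text
t 50.0667 tcp_f [-0.0963 -0.205   0.1676] F_f [-1.7885  0.2053 -0.3856]
```

>>> servo_tool(
  rows=[
    [[0, 0, 0, 0, 0.002, 0, -1], [0, 0, 0, 0, 0, 0, -1]],
  ],
)

```text
t: 50.23
tcp_pos: [0.5295, -0.2147, 0.1676]
tool_rot: [0.618, 0.786, 0.001, 0.0]
force: [-3.3, -1.5, 0.4]
finger_gap: -0.001
gripper_force: 1.8
```

>>> servo_tool(
  rows=[
    [[0, 0, 0, 0, 0.0015, 0, -1], [0, 0, 0, 0, 0, 0, -1]],
  ],
)

```text
t: 50.4
tcp_pos: [0.5312, -0.2143, 0.1676]
tool_rot: [0.618, 0.786, 0.001, 0.001]
force: [-3.3, -1.7, 0.8]
finger_gap: -0.004
gripper_force: 1.9
```

>>> servo_tool(
  rows=[
    [[0, 0, 0, 0, 0.001, 0, -1], [0, 0, 0, 0, 0, 0, -1]],
  ],
)

```text
t: 50.57
tcp_pos: [0.5325, -0.214, 0.1676]
tool_rot: [0.618, 0.786, 0.001, 0.001]
force: [-3.0, -1.6, -0.5]
finger_gap: -0.002
gripper_force: 1.9
```

>>> servo_tool(
  rows=[
    [[0, 0, 0, 0, 0.001, 0, -1], [0, 0, 0, 0, 0, 0, -1]],
  ],
)

```text
t: 50.73
tcp_pos: [0.5336, -0.2137, 0.1677]
tool_rot: [0.618, 0.786, 0.001, 0.001]
force: [-4.0, -0.4, 0.1]
finger_gap: -0.0
gripper_force: 1.8
```

```bash
python3 fs.py
```

```text
t 50.7333 tcp_f [-0.0905 -0.205   0.1677] F_f [-3.9753  0.6154  0.0562]
```

>>> servo_tool(
  rows=[
    [[0, 0, 0, 0, 0.001, 0, -1], [0, 0, 0, 0, 0, 0, -1]],
  ],
)

```text
t: 50.9
tcp_pos: [0.5346, -0.2134, 0.1677]
tool_rot: [0.618, 0.786, 0.001, 0.001]
force: [-3.5, -1.4, -0.0]
finger_gap: -0.003
gripper_force: 1.7
```

>>> servo_tool(
  rows=[
    [[0, 0, 0, 0, 0.001, 0, -1], [0, 0, 0, 0, 0, 0, -1]],
  ],
)

```text
t: 51.07
tcp_pos: [0.5356, -0.2132, 0.1677]
tool_rot: [0.618, 0.786, 0.001, 0.001]
force: [-4.2, -0.6, -0.2]
finger_gap: 0.002
gripper_force: 1.6
```

>>> servo_tool(
  rows=[
    [[0, 0, 0, 0, 0.001, 0, -1], [0, 0, 0, 0, 0, 0, -1]],
  ],
)

```text
t: 51.23
tcp_pos: [0.5366, -0.2129, 0.1677]
tool_rot: [0.618, 0.786, 0.001, 0.001]
force: [-3.6, -0.5, -0.7]
finger_gap: -0.003
gripper_force: 1.6
```

>>> servo_tool(
  rows=[
    [[0, 0, 0, 0, 0.001, 0, -1], [0, 0, 0, 0, 0, 0, -1]],
  ],
)

```text
t: 51.4
tcp_pos: [0.5376, -0.2127, 0.1677]
tool_rot: [0.618, 0.786, 0.001, 0.001]
force: [-3.9, -1.4, -0.8]
finger_gap: -0.001
gripper_force: 1.6
```

>>> servo_tool(
  rows=[
    [[0, 0, 0, 0, 0.001, 0, -1], [0, 0, 0, 0, 0, 0, -1]],
  ],
)

```text
t: 51.57
tcp_pos: [0.5385, -0.2125, 0.1677]
tool_rot: [0.618, 0.786, 0.001, 0.001]
force: [-3.4, -0.8, -1.8]
finger_gap: 0.0
gripper_force: 1.6
```

```bash
python3 fs.py
```

```text
t 51.5667 tcp_f [-0.0854 -0.205   0.1677] F_f [-3.5008  0.006  -1.7853]
```

Still only friction, so it is meshing. I continue until the hard stop.

>>> servo_tool(
  rows=[
    [[0, 0, 0, 0, 0.001, 0, -1], [0, 0, 0, 0, 0, 0, -1]],
  ],
)

```text
t: 51.73
tcp_pos: [0.5388, -0.2124, 0.1677]
tool_rot: [0.618, 0.786, 0.001, 0.0]
force: [-4.8, -1.4, -1.2]
finger_gap: 0.001
gripper_force: 2.6
```

>>> servo_tool(
  rows=[
    [[0, 0, 0, 0, 0.001, 0, -1], [0, 0, 0, 0, 0, 0, -1]],
  ],
)

```text
t: 51.9
tcp_pos: [0.539, -0.2123, 0.1676]
tool_rot: [0.618, 0.786, 0.0, -0.0]
force: [-7.7, -2.4, 0.4]
finger_gap: 0.0
gripper_force: 3.8
```

>>> servo_tool(
  rows=[
    [[0, 0, 0, 0, 0.001, 0, -1], [0, 0, 0, 0, 0, 0, -1]],
  ],
)

```text
t: 52.07
tcp_pos: [0.5391, -0.2123, 0.1676]
tool_rot: [0.618, 0.787, -0.0, -0.001]
force: [-9.0, -2.5, 0.7]
finger_gap: 0.003
gripper_force: 5.0
```

```bash
python3 fs.py
```

```text
t 52.0667 tcp_f [-0.0848 -0.2049  0.1676] F_f [-9.3201 -0.2395  0.7228]
```

>>> servo_tool(
  rows=[
    [[0, 0, 0, 0, -0.004, 0, -1], [0, 0, 0, 0, -0.02, 0, -1], [0, 0, 0, 0, -0.02, -0.02, -1], [0, 0, 0, 0, 0, -0.03, -1], [0, 0, 0, 0, 0, 0, -1]],
  ],
)

```text
t: 52.48
tcp_pos: [0.5021, -0.2247, 0.2229]
tool_rot: [0.619, 0.786, 0.003, 0.008]
force: [1.2, -0.7, 0.7]
finger_gap: 0.0
gripper_force: 0.0
```

```bash
python3 bulbs.py; python3 wheel.py|grep knob
cat > w2.py <<'E'
from sim import *
P=Path();Rd=near(P.R,tool([0,0,-1],f2w(fp,(1,0,0))-f2w(fp,(0,0,0))));P.turn(Rd)
P.shift(f2w(fp,(-.134,-.233,.185)));P.shift(f2w(fp,(-.134,-.233,.131)),.03);print("--");P.shift(f2w(fp,(-.134,-.186,.131)),.006)
print("exp knob in gear",[proj(n,f2w(fp,(-.059,-.205,.156))) for n in("top","scene")])
E
python3 w2.py
```

```text
34 [372.5 206.4] [-0.001  -0.1103]
33 [347.3 211.5] [-0.0003 -0.0546]
20 [365.7 213. ] [-0.0119 -0.0926]
6 [368.7 211. ] [-0.0091 -0.0998]
31 [323.4 217.5] [-0.0018 -0.0014]
14 [342.5 218.6] [-0.0131 -0.041 ]
31 [295.6 221.5] [0.0025 0.059 ]
34 [268.6 229.4] [-0.0019  0.1194]
14 [276.6 232.6] [-0.0122  0.1039]
top knob exp [427.9285 226.7902] [(np.int32(127), array([425.9, 221.3]))]
scene knob exp [356.0665 162.1745] [(np.int32(37), array([351.8, 162.7]))]
t 52.5833 tcp [ 0.5008 -0.2234  0.2197]
turn: 1x [0.56, 0.29, -0.36, 0.0, 0.0, 0.0]  bad0 spd0.08 q[-0.62  0.46  1.66 -0.    1.02 -0.87] p[ 0.501 -0.223  0.22 ]
shift: 2x [0.0, 0.0, 0.0, -0.0132, -0.0047, 0.0174]  bad0 spd0.19 q[-0.67  0.52  1.67 -0.    0.95 -0.91] p[ 0.498 -0.251  0.185]
shift: 2x [0.0, 0.0, 0.0, -0.0, 0.0, 0.027]  bad0 spd0.33 q[-0.67  0.61  1.71 -0.    0.83 -0.91] p[ 0.498 -0.251  0.131]
--
shift: 8x [0.0, 0.0, 0.0, 0.0059, 0.0, -0.0]  bad0 spd0.05 q[-0.61  0.58  1.78 -0.    0.78 -0.86] p[ 0.487 -0.206  0.131]
exp knob in gear [array([426.6335, 221.5592]), array([352.2304, 161.847 ])]
```

>>> servo_tool(
  rows=[
    [[0.56, 0.29, -0.36, 0, 0, 0, -1], [0, 0, 0, -0.0132, -0.0047, 0.0174, -1], [0, 0, 0, -0.0132, -0.0047, 0.0174, -1], [0, 0, 0, 0, 0, 0.027, -1], [0, 0, 0, 0, 0, 0.027, -1], [0, 0, 0, 0, 0, 0, -1]],
  ],
)

```text
t: 53.08
tcp_pos: [0.4924, -0.2477, 0.1232]
tool_rot: [0.616, 0.788, -0.001, -0.01]
force: [-0.4, 1.4, -0.9]
finger_gap: -0.001
gripper_force: 0.0
```

>>> servo_tool(
  rows=[
    [[0, 0, 0, 0.006, 0, 0, -1], [0, 0, 0, 0.006, 0, 0, -1], [0, 0, 0, 0.006, 0, 0, -1], [0, 0, 0, 0.006, 0, 0, -1]],
  ],
)

```text
t: 53.42
tcp_pos: [0.4906, -0.2276, 0.1304]
tool_rot: [0.615, 0.789, -0.001, -0.001]
force: [-0.3, -6.3, -2.4]
finger_gap: 0.0
gripper_force: 2.6
```

>>> servo_tool(
  rows=[
    [[0, 0, 0, 0.006, 0, 0, -1], [0, 0, 0, 0.006, 0, 0, -1], [0, 0, 0, 0.006, 0, 0, -1], [0, 0, 0, 0.005, 0, 0, -1], [0, 0, 0, 0, 0, 0, -1]],
  ],
)

```text
t: 53.83
tcp_pos: [0.4853, -0.2047, 0.1309]
tool_rot: [0.615, 0.788, -0.001, -0.001]
force: [1.4, -4.1, 0.8]
finger_gap: -0.002
gripper_force: 1.8
```

```bash
python3 fs.py
cat > w3.py <<'E'
from sim import *
P=Path();Rd=near(P.R,tool([0,0,-1],f2w(fp,(1,0,0))-f2w(fp,(0,0,0))));P.turn(Rd)
P.shift(f2w(fp,(-.134,w2f(fp,P.p)[1],.177)));P.shift(f2w(fp,(-.134,-.272,.177)));P.shift(f2w(fp,(-.134,-.272,.131)),.03);print("--");P.shift(f2w(fp,(-.134,-.186,.131)),.006)
E
python3 w3.py; python3 bulbs.py
```

```text
t 53.8333 tcp_f [-0.1352 -0.1846  0.1309] F_f [ 0.3935 -4.3095  0.7972]
t 53.8333 tcp [ 0.4853 -0.2047  0.1309]
shift: 2x [0.0, 0.0, 0.0, 0.0, 0.0006, -0.0231]  bad0 spd0.30 q[-0.61  0.5   1.75 -0.    0.89 -0.85] p[ 0.487 -0.204  0.177]
shift: 3x [0.0, 0.0, 0.0, -0.0291, -0.0001, 0.0]  bad0 spd0.27 q[-0.71  0.57  1.61 -0.    0.97 -0.95] p[ 0.507 -0.289  0.177]
shift: 2x [0.0, 0.0, 0.0, -0.0001, 0.0001, 0.023]  bad0 spd0.27 q[-0.71  0.63  1.64 -0.    0.87 -0.95] p[ 0.508 -0.289  0.131]
--
shift: 15x [0.0, 0.0, 0.0, 0.0057, 0.0, 0.0]  bad0 spd0.06 q[-0.61  0.58  1.78 -0.    0.79 -0.86] p[ 0.487 -0.206  0.131]
31 [372.5 206.3] [-0.0008 -0.1102]
33 [347.4 211.6] [-0.0005 -0.0547]
20 [366. 213.] [-0.0121 -0.0933]
7 [368.6 210.9] [-0.0087 -0.0997]
31 [323.4 217.5] [-0.0018 -0.0014]
13 [342.5 218.7] [-0.0133 -0.041 ]
31 [295.6 221.5] [0.0025 0.059 ]
35 [268.6 229.5] [-0.0021  0.1193]
14 [277.  231.7] [-0.0106  0.1027]
```

>>> servo_tool(
  rows=[
    [[0, 0, 0, -0.003, 0, 0, -1], [0, 0, 0, 0, 0, -0.023, -1], [0, 0, 0, 0, 0, -0.023, -1], [0, 0, 0, -0.028, 0, 0, -1], [0, 0, 0, -0.028, 0, 0, -1], [0, 0, 0, -0.028, 0, 0, -1], [0, 0, 0, 0, 0, 0, -1]],
  ],
)

```text
t: 54.47
tcp_pos: [0.5066, -0.2936, 0.175]
tool_rot: [0.617, 0.787, -0.001, -0.002]
force: [0.8, 0.4, 0.5]
finger_gap: -0.001
gripper_force: 0.0
```

>>> servo_tool(
  rows=[
    [[0, 0, 0, 0, 0, 0.023, -1], [0, 0, 0, 0, 0, 0.023, -1], [0, 0, 0, 0, 0, 0, -1], [0, 0, 0, 0.006, 0, 0, -1], [0, 0, 0, 0.006, 0, 0, -1], [0, 0, 0, 0.006, 0, 0, -1], [0, 0, 0, 0.006, 0, 0, -1]],
  ],
)

```text
t: 55.05
tcp_pos: [0.5031, -0.2722, 0.1333]
tool_rot: [0.614, 0.789, -0.004, 0.006]
force: [0.5, -14.6, 10.9]
finger_gap: 0.0
gripper_force: 7.2
```

>>> servo_tool(
  rows=[
    [[0, 0, 0, 0.006, 0, 0, -1], [0, 0, 0, 0.006, 0, 0, -1], [0, 0, 0, 0.006, 0, 0, -1], [0, 0, 0, 0.006, 0, 0, -1], [0, 0, 0, 0.006, 0, 0, -1], [0, 0, 0, 0.006, 0, 0, -1], [0, 0, 0, 0.006, 0, 0, -1]],
  ],
)

```text
t: 55.63
tcp_pos: [0.4901, -0.2252, 0.13]
tool_rot: [0.615, 0.788, -0.001, -0.001]
force: [3.8, -5.0, -1.9]
finger_gap: -0.004
gripper_force: 2.6
```

```bash
python3 fs.py;python3 w3.py; python3 bulbs.py
```

```text
t 55.6333 tcp_f [-0.1355 -0.2056  0.13  ] F_f [ 2.4625 -5.7521 -1.9369]
t 55.6333 tcp [ 0.4901 -0.2252  0.13  ]
shift: 2x [0.0, 0.0, 0.0, 0.0, 0.0007, -0.0235]  bad0 spd0.30 q[-0.63  0.52  1.71 -0.    0.91 -0.88] p[ 0.492 -0.225  0.177]
shift: 2x [0.0, 0.0, 0.0, -0.0332, -0.0001, -0.0]  bad0 spd0.31 q[-0.71  0.57  1.6  -0.    0.97 -0.95] p[ 0.508 -0.289  0.177]
shift: 2x [0.0, 0.0, 0.0, 0.0, 0.0001, 0.023]  bad0 spd0.27 q[-0.71  0.63  1.64 -0.    0.87 -0.95] p[ 0.508 -0.289  0.131]
--
shift: 15x [0.0, 0.0, 0.0, 0.0057, 0.0, 0.0]  bad0 spd0.06 q[-0.61  0.58  1.78 -0.    0.79 -0.85] p[ 0.487 -0.206  0.131]
38 [371.2 206.8] [-0.0013 -0.1073]
33 [347.4 211.6] [-0.0005 -0.0547]
17 [364.5 213.7] [-0.0128 -0.0897]
31 [323.4 217.5] [-0.0018 -0.0014]
11 [342.4 218.6] [-0.0131 -0.0407]
31 [295.6 221.5] [0.0025 0.059 ]
33 [268.6 229.5] [-0.0021  0.1194]
16 [276.8 232.2] [-0.0115  0.1033]
```

>>> servo_tool(
  rows=[
    [[0, 0, 0, 0.006, 0, 0, -1], [0, 0, 0, 0.006, 0, 0, -1], [0, 0, 0, 0.006, 0, 0, -1], [0, 0, 0, 0.003, 0, 0, -1], [0, 0, 0, -0.004, 0, 0, -1], [0, 0, 0, 0, 0, -0.023, -1], [0, 0, 0, 0, 0, -0.023, -1]],
  ],
)

```text
t: 56.27
tcp_pos: [0.4824, -0.2061, 0.1734]
tool_rot: [0.616, 0.788, -0.001, -0.009]
force: [-0.6, -0.0, 0.3]
finger_gap: -0.003
gripper_force: 0.0
```

>>> servo_tool(
  rows=[
    [[0, 0, 0, -0.029, 0, 0, -1], [0, 0, 0, -0.029, 0, 0, -1], [0, 0, 0, -0.029, 0, 0, -1], [0, 0, 0, 0, 0, 0, -1], [0, 0, 0, 0, 0, 0.024, -1], [0, 0, 0, 0, 0, 0.024, -1], [0, 0, 0, 0, 0, 0, -1]],
  ],
)

```text
t: 56.85
tcp_pos: [0.5018, -0.289, 0.1218]
tool_rot: [0.616, 0.788, -0.0, -0.011]
force: [-1.3, 0.1, -0.7]
finger_gap: 0.001
gripper_force: 0.0
```

```bash
python3 fs.py; python3 bulbs.py
```

```text
t 56.85 tcp_f [-0.1396 -0.2704  0.1218] F_f [-1.2159  0.4393 -0.7242]
36 [367.8 208. ] [-0.0024 -0.0994]
32 [347.3 211.6] [-0.0005 -0.0546]
13 [360.6 215. ] [-0.0138 -0.0809]
31 [323.4 217.5] [-0.0018 -0.0014]
12 [342.2 218.6] [-0.0129 -0.0403]
31 [295.6 221.5] [0.0025 0.059 ]
34 [268.6 229.4] [-0.0019  0.1194]
13 [277.  231.8] [-0.0109  0.1027]
```

>>> servo_tool(
  rows=[
    [[0, 0, 0, 0.006, 0.004, 0, -1], [0, 0, 0, 0.006, 0, 0, -1], [0, 0, 0, 0.006, 0, 0, -1], [0, 0, 0, 0.006, 0, 0, -1], [0, 0, 0, 0.006, 0, 0, -1], [0, 0, 0, 0.006, 0, 0, -1], [0, 0, 0, 0.006, 0, 0, -1], [0, 0, 0, 0.006, 0, 0, -1]],
  ],
)

```text
t: 57.57
tcp_pos: [0.5012, -0.2486, 0.1305]
tool_rot: [0.615, 0.788, -0.002, 0.003]
force: [0.1, -5.6, 3.8]
finger_gap: 0.005
gripper_force: 2.5
```

>>> servo_tool(
  rows=[
    [[0, 0, 0, 0.006, 0, 0, -1], [0, 0, 0, 0.006, 0, 0, -1], [0, 0, 0, 0.006, 0, 0, -1], [0, 0, 0, 0.006, 0, 0, -1], [0, 0, 0, 0.006, 0, 0, -1], [0, 0, 0, 0.006, 0, 0, -1], [0, 0, 0, 0.006, 0, 0, -1], [0, 0, 0, 0, 0, 0, -1]],
  ],
)

```text
t: 58.23
tcp_pos: [0.4882, -0.2034, 0.1273]
tool_rot: [0.615, 0.788, -0.001, -0.003]
force: [2.3, -2.9, 2.0]
finger_gap: 0.002
gripper_force: 1.6
```

>>> servo_tool(
  rows=[
    [[0, 0, 0, -0.004, 0, 0, -1], [0, 0, 0, 0, 0, -0.023, -1], [0, 0, 0, 0, 0, -0.023, -1], [0, 0, 0, -0.028, 0, 0, -1], [0, 0, 0, -0.028, 0, 0, -1], [0, 0, 0, -0.028, 0, 0, -1], [0, 0, 0, 0, 0, 0, -1]],
  ],
)

```text
t: 58.82
tcp_pos: [0.5105, -0.2942, 0.1723]
tool_rot: [0.617, 0.787, -0.001, -0.003]
force: [0.3, -0.9, 0.0]
finger_gap: 0.003
gripper_force: 0.0
```

```bash
python3 fs.py; python3 bulbs.py; python3 w3.py|head -4
```

```text
t 58.8167 tcp_f [-0.1324 -0.2775  0.1723] F_f [ 0.0254 -0.9445  0.0455]
35 [340.5 212.1] [ 0.0016 -0.04  ]
33 [355.5 211.1] [-0.0032 -0.0719]
31 [323.4 217.5] [-0.0018 -0.0014]
6 [349.2 218.3] [-0.0156 -0.0552]
32 [295.7 221.5] [0.0023 0.0589]
6 [335.7 219.3] [-0.0114 -0.0263]
35 [268.5 229.3] [-0.0017  0.1195]
15 [277.  232.2] [-0.0116  0.1029]
t 58.8667 tcp [ 0.5091 -0.2913  0.1718]
turn: 1x [-0.4, -0.4, -0.12, 0.0, 0.0, 0.0]  bad0 spd0.07 q[-0.71  0.58  1.6  -0.    0.96 -0.95] p[ 0.509 -0.291  0.172]
shift: 1x [0.0, 0.0, 0.0, -0.0, -0.001, -0.0052]  bad0 spd0.06 q[-0.71  0.57  1.6  -0.    0.97 -0.96] p[ 0.508 -0.292  0.177]
shift: 1x [0.0, 0.0, 0.0, 0.0024, 0.0, 0.0]  bad0 spd0.02 q[-0.71  0.57  1.61 -0.    0.97 -0.95] p[ 0.508 -0.289  0.177]
```

>>> servo_tool(
  rows=[
    [[-0.4, -0.4, -0.12, 0, -0.001, 0.022, -1], [0, 0, 0, 0, 0, 0.021, -1], [0, 0, 0, 0, 0, 0, -1], [0, 0, 0, 0.006, 0, 0, -1], [0, 0, 0, 0.006, 0, 0, -1], [0, 0, 0, 0.006, 0, 0, -1], [0, 0, 0, 0.006, 0, 0, -1], [0, 0, 0, 0.006, 0, 0, -1]],
  ],
)

```text
t: 59.53
tcp_pos: [0.5054, -0.2677, 0.1343]
tool_rot: [0.613, 0.79, -0.003, 0.011]
force: [-0.4, -13.4, 10.6]
finger_gap: -0.0
gripper_force: 6.4
```

>>> servo_tool(
  rows=[
    [[0, 0, 0, 0.006, 0, 0, -1], [0, 0, 0, 0.006, 0, 0, -1], [0, 0, 0, 0.006, 0, 0, -1], [0, 0, 0, 0.006, 0, 0, -1], [0, 0, 0, 0.006, 0, 0, -1], [0, 0, 0, 0.006, 0, 0, -1], [0, 0, 0, 0.006, 0, 0, -1], [0, 0, 0, 0.006, 0, 0, -1]],
  ],
)

```text
t: 60.2
tcp_pos: [0.4908, -0.2154, 0.1301]
tool_rot: [0.614, 0.789, -0.001, 0.004]
force: [2.6, -6.5, 0.7]
finger_gap: -0.005
gripper_force: 2.8
```

>>> servo_tool(
  rows=[
    [[0, 0, 0, 0.006, 0, 0, -1], [0, 0, 0, 0.006, 0, 0, -1], [0, 0, 0, 0, 0, 0, -1], [0, 0, 0, -0.004, 0, 0, -1], [0, 0, 0, 0, 0, -0.023, -1], [0, 0, 0, 0, 0, -0.023, -1], [0, 0, 0, 0, 0, 0, -1]],
  ],
)

```text
t: 60.78
tcp_pos: [0.4878, -0.2064, 0.178]
tool_rot: [0.615, 0.789, 0.0, 0.002]
force: [1.0, -0.2, -0.4]
finger_gap: -0.003
gripper_force: 0.0
```

```bash
python3 fs.py; python3 bulbs.py; python3 w3.py|head -4
```

```text
t 60.7833 tcp_f [-0.1332 -0.1869  0.178 ] F_f [ 0.9435 -0.3906 -0.364 ]
35 [342.9 214.1] [-0.0037 -0.0441]
30 [328.  214.6] [ 0.0021 -0.0123]
31 [295.6 221.5] [0.0025 0.059 ]
31 [314.6 220.5] [-0.0041  0.0186]
10 [324.2 222. ] [-0.0118 -0.0009]
34 [268.6 229.4] [-0.0019  0.1194]
15 [276.9 231.9] [-0.011  0.103]
t 60.8333 tcp [ 0.4872 -0.2061  0.1765]
shift: 1x [0.0, 0.0, 0.0, -0.0, -0.0003, -0.0005]  bad0 spd0.01 q[-0.61  0.5   1.75  0.    0.89 -0.86] p[ 0.487 -0.206  0.177]
shift: 3x [0.0, 0.0, 0.0, -0.0285, -0.0001, 0.0001]  bad0 spd0.27 q[-0.71  0.57  1.61  0.    0.97 -0.96] p[ 0.507 -0.289  0.177]
shift: 2x [0.0, 0.0, 0.0, -0.0, 0.0, 0.0229]  bad0 spd0.27 q[-0.71  0.63  1.64  0.    0.87 -0.96] p[ 0.508 -0.289  0.131]
```

>>> servo_tool(
  rows=[
    [[0, 0, 0, -0.028, 0, 0, -1], [0, 0, 0, -0.028, 0, 0, -1], [0, 0, 0, -0.028, 0, 0, -1], [0, 0, 0, 0, 0, 0, -1], [0, 0, 0, 0, 0, 0.024, -1], [0, 0, 0, 0, 0, 0.024, -1], [0, 0, 0, 0, 0, 0, -1], [0, 0, 0, 0.006, 0, 0, -1]],
  ],
)

```text
t: 61.5
tcp_pos: [0.5049, -0.2813, 0.1255]
tool_rot: [0.615, 0.789, -0.0, -0.002]
force: [0.9, -0.2, -0.5]
finger_gap: -0.0
gripper_force: 0.0
```

>>> servo_tool(
  rows=[
    [[0, 0, 0, 0.006, 0, 0, -1], [0, 0, 0, 0.006, 0, 0, -1], [0, 0, 0, 0.006, 0, 0, -1], [0, 0, 0, 0.006, 0, 0, -1], [0, 0, 0, 0.006, 0, 0, -1], [0, 0, 0, 0.006, 0, 0, -1], [0, 0, 0, 0.006, 0, 0, -1], [0, 0, 0, 0.006, 0, 0, -1]],
  ],
)

```text
t: 62.17
tcp_pos: [0.4973, -0.2382, 0.1308]
tool_rot: [0.614, 0.789, -0.001, 0.006]
force: [0.9, -4.6, 4.5]
finger_gap: -0.001
gripper_force: 2.4
```

>>> servo_tool(
  rows=[
    [[0, 0, 0, 0.006, 0, 0, -1], [0, 0, 0, 0.006, 0, 0, -1], [0, 0, 0, 0.006, 0, 0, -1], [0, 0, 0, 0.006, 0, 0, -1], [0, 0, 0, 0.006, 0, 0, -1], [0, 0, 0, 0.004, 0, 0, -1], [0, 0, 0, 0, 0, 0, -1]],
  ],
)

```text
t: 62.75
tcp_pos: [0.4877, -0.2029, 0.1285]
tool_rot: [0.614, 0.789, -0.0, 0.003]
force: [3.1, -3.9, 1.5]
finger_gap: 0.002
gripper_force: 1.9
```

>>> servo_tool(
  rows=[
    [[0, 0, 0, -0.004, 0, 0, -1], [0, 0, 0, 0, 0, -0.023, -1], [0, 0, 0, 0, 0, -0.023, -1], [0, 0, 0, 0, 0, 0, -1]],
  ],
)

```text
t: 63.08
tcp_pos: [0.4879, -0.2064, 0.1761]
tool_rot: [0.615, 0.789, 0.0, 0.002]
force: [0.9, -1.0, 1.4]
finger_gap: 0.001
gripper_force: 0.0
```

```bash
python3 fs.py; python3 bulbs.py; python3 w3.py|head -4
```

```text
t 63.0833 tcp_f [-0.1331 -0.1869  0.1761] F_f [ 0.6557 -1.1705  1.3728]
34 [315.5 217.3] [0.0021 0.0152]
33 [330.5 217.1] [-0.0044 -0.0166]
34 [288.1 223. ] [0.0026 0.0755]
32 [302.5 223.5] [-0.005   0.0454]
6 [310.7 224.3] [-0.0105  0.0286]
35 [268.6 229.5] [-0.0021  0.1193]
16 [276.9 232.4] [-0.0119  0.1032]
t 63.1333 tcp [ 0.4872 -0.2061  0.1747]
shift: 1x [0.0, 0.0, 0.0, -0.0, -0.0003, -0.0023]  bad0 spd0.03 q[-0.61  0.5   1.75 -0.    0.89 -0.86] p[ 0.487 -0.206  0.177]
shift: 3x [0.0, 0.0, 0.0, -0.0285, -0.0001, 0.0]  bad0 spd0.27 q[-0.71  0.56  1.61  0.    0.97 -0.96] p[ 0.508 -0.289  0.177]
shift: 2x [0.0, 0.0, 0.0, -0.0, -0.0, 0.0231]  bad0 spd0.27 q[-0.71  0.63  1.64  0.    0.87 -0.96] p[ 0.508 -0.289  0.131]
```

>>> servo_tool(
  rows=[
    [[0, 0, 0, -0.028, 0, 0, -1], [0, 0, 0, -0.028, 0, 0, -1], [0, 0, 0, -0.028, 0, 0, -1], [0, 0, 0, 0, 0, 0, -1], [0, 0, 0, 0, 0, 0.023, -1], [0, 0, 0, 0, 0, 0.023, -1], [0, 0, 0, 0, 0, 0, -1], [0, 0, 0, 0.006, 0, 0, -1]],
  ],
)

```text
t: 63.8
tcp_pos: [0.505, -0.2813, 0.1256]
tool_rot: [0.615, 0.789, -0.0, -0.002]
force: [0.8, -0.3, -1.0]
finger_gap: -0.001
gripper_force: 0.0
```

>>> servo_tool(
  rows=[
    [[0, 0, 0, 0.006, 0, 0, -1], [0, 0, 0, 0.006, 0, 0, -1], [0, 0, 0, 0.006, 0, 0, -1], [0, 0, 0, 0.006, 0, 0, -1], [0, 0, 0, 0.006, 0, 0, -1], [0, 0, 0, 0.006, 0, 0, -1], [0, 0, 0, 0.006, 0, 0, -1], [0, 0, 0, 0.006, 0, 0, -1]],
  ],
)

```text
t: 64.47
tcp_pos: [0.4974, -0.2383, 0.1308]
tool_rot: [0.614, 0.789, -0.001, 0.007]
force: [0.9, -5.3, 3.9]
finger_gap: 0.001
gripper_force: 2.5
```

>>> servo_tool(
  rows=[
    [[0, 0, 0, 0.006, 0, 0, -1], [0, 0, 0, 0.004, 0, 0, -1], [0, 0, 0, 0, 0, 0, -1]],
  ],
)

```text
t: 64.72
tcp_pos: [0.4939, -0.2265, 0.1292]
tool_rot: [0.614, 0.789, -0.0, 0.004]
force: [2.3, -3.5, 3.3]
finger_gap: -0.002
gripper_force: 2.5
```

```bash
python3 fs.py; python3 bulbs.py
```

```text
t 64.7167 tcp_f [-0.1321 -0.2078  0.1292] F_f [ 1.4232 -4.0013  3.312 ]
31 [307.1 219.1] [0.0021 0.0337]
31 [322.1 218.8] [-0.0042  0.002 ]
34 [279.6 225. ] [0.0023 0.0942]
34 [294.  225.4] [-0.005   0.0642]
35 [266.  230.2] [-0.0023  0.1252]
13 [274.5 233.2] [-0.0127  0.1085]
```

>>> servo_tool(
  rows=[
    [[0, 0, 0, 0.004, 0, 0, -1], [0, 0, 0, 0.004, 0, 0, -1], [0, 0, 0, 0.003, 0, 0, -1], [0, 0, 0, 0, 0, 0, -1]],
  ],
)

```text
t: 65.1
tcp_pos: [0.4907, -0.2163, 0.1277]
tool_rot: [0.615, 0.789, -0.0, 0.003]
force: [2.3, -5.2, 0.9]
finger_gap: 0.004
gripper_force: 2.6
```

>>> servo_tool(
  rows=[
    [[0, 0, 0, 0.002, 0, 0, -1], [0, 0, 0, 0, 0, 0, -1]],
  ],
)

```text
t: 65.27
tcp_pos: [0.4903, -0.2147, 0.1276]
tool_rot: [0.615, 0.789, -0.001, 0.003]
force: [2.7, -6.0, 1.3]
finger_gap: 0.005
gripper_force: 2.7
```

>>> servo_tool(
  rows=[
    [[0, 0, 0, 0.002, 0, 0, -1], [0, 0, 0, 0, 0, 0, -1]],
  ],
)

```text
t: 65.43
tcp_pos: [0.4898, -0.2128, 0.1276]
tool_rot: [0.615, 0.789, -0.001, 0.003]
force: [3.1, -5.2, -0.3]
finger_gap: 0.002
gripper_force: 2.6
```

```bash
python3 fs.py; python3 bulbs.py
```

```text
t 65.4333 tcp_f [-0.1328 -0.1935  0.1276] F_f [ 1.801  -5.7736 -0.2761]
31 [304.3 219.7] [0.0022 0.0399]
30 [319.3 219.3] [-0.0039  0.0081]
33 [276.6 225.6] [0.0025 0.1009]
34 [291.1 226.1] [-0.0053  0.0707]
34 [263.  230.9] [-0.0024  0.1317]
13 [271.5 234.2] [-0.0134  0.1152]
```

>>> servo_tool(
  rows=[
    [[0, 0, 0, 0.002, 0, 0, -1], [0, 0, 0, 0, 0, 0, -1]],
  ],
)

```text
t: 65.65
tcp_pos: [0.4893, -0.2109, 0.1276]
tool_rot: [0.615, 0.789, -0.001, 0.003]
force: [3.1, -6.4, -0.3]
finger_gap: -0.001
gripper_force: 2.5
```

>>> servo_tool(
  rows=[
    [[0, 0, 0, 0.002, 0, 0, -1], [0, 0, 0, 0, 0, 0, -1]],
  ],
)

```text
t: 65.82
tcp_pos: [0.4887, -0.2088, 0.1276]
tool_rot: [0.615, 0.789, -0.001, 0.003]
force: [3.2, -5.9, 0.2]
finger_gap: -0.001
gripper_force: 2.4
```

```bash
python3 fs.py; python3 bulbs.py
```

```text
t 65.8167 tcp_f [-0.1329 -0.1894  0.1276] F_f [ 1.7161 -6.4656  0.1526]
31 [303.5 219.9] [0.0021 0.0417]
31 [318.6 219.5] [-0.0038  0.0097]
35 [276.  225.7] [0.0024 0.1022]
33 [290.4 226.4] [-0.0056  0.0721]
34 [262.3 231. ] [-0.0024  0.1332]
13 [270.9 234.5] [-0.0138  0.1167]
```

>>> servo_tool(
  rows=[
    [[0, 0, 0, 0.0015, 0, 0, -1], [0, 0, 0, 0, 0, 0, -1]],
  ],
)

```text
t: 66.03
tcp_pos: [0.4883, -0.2074, 0.1276]
tool_rot: [0.615, 0.789, -0.0, 0.003]
force: [2.6, -5.3, 1.9]
finger_gap: 0.005
gripper_force: 2.5
```

>>> servo_tool(
  rows=[
    [[0, 0, 0, -0.004, 0, 0, -1], [0, 0, 0, 0, 0, 0, -1], [0, 0, 0, 0, 0, -0.023, -1], [0, 0, 0, 0, 0, -0.023, -1], [0, 0, 0, 0, -0.02, -0.03, -1], [0, 0, 0, 0, -0.02, -0.03, -1], [0, 0, 0, 0, 0, 0, -1], [0, 0, 0, 0, 0, 0, -1]],
  ],
)

```text
t: 66.7
tcp_pos: [0.4482, -0.2188, 0.2341]
tool_rot: [0.615, 0.788, 0.0, 0.001]
force: [0.2, 0.3, -0.1]
finger_gap: 0.004
gripper_force: 0.0
```

```bash
python3 fs.py; python3 bulbs.py
python3 - <<'E'
import cv2,numpy as np
from h import manip
a=manip.snapshot("scene");t=cv2.imread("pics/bul.png");f=lambda c:cv2.resize((255*(c/255.)**.6).astype(np.uint8),(400,400),interpolation=3)
cv2.imwrite("pics/s11.png",np.hstack([f(a[160:280,265:385]),f(t[170:280,245:355])]))
E
python3 wheel.py|grep knob
```

```text
t 66.7 tcp_f [-0.1746 -0.1893  0.2341] F_f [ 0.3096  0.2564 -0.078 ]
36 [303.3 219.8] [0.0025 0.0421]
33 [318.5 219.6] [-0.0041  0.0099]
39 [275.8 225.8] [0.0025 0.1025]
34 [290.3 226.4] [-0.0055  0.0723]
38 [262.  231.1] [-0.0023  0.1339]
7 [267.6 233. ] [-0.009  0.123]
14 [270.9 234.3] [-0.0132  0.1165]
top knob exp [427.9285 226.7902] [(np.int32(128), array([425.9, 221.4]))]
scene knob exp [356.0665 162.1745] [(np.int32(35), array([352.1, 162.8]))]
```

View pics/s11.png

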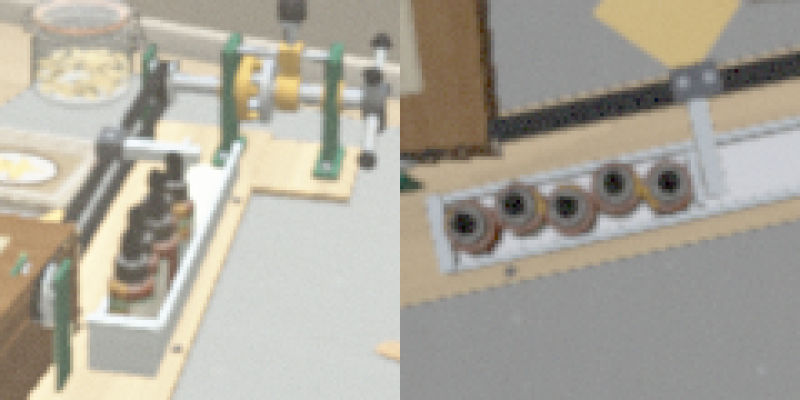

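The row is closed up against the stop at left and all five bottles are upright. The pusher is on the last bottle, the gear is home, and the arm is clear of everything.

```bash
python3 -c "
from station import manip
print(manip.sign_off())"
```

```text
the job is handed in; nothing more can be done
None
```

I handed the job in at about 67 s; by my last camera check all five bottles stand upright in a closed row against the stop with the pusher on the last one, and the gear is fully home, but `sign_off()` returned no verdict.

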